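# Load glass tiles into a hinged screen-printing press, latch the screen and check the gap

### The job

Make the press ready for printing: lay every glass tile from the grey board flat in a nest of its own on the press bed, lower the screen gently all the way down, then turn both turnbuttons square over its free rail. With the screen latched, check the gap: slide the gauge's blade in along the bed, straight under the middle of the free rail up to its red line, pause a moment, then draw it out and lay it flat back in its tray. Leave the jars and the brush alone.

Things in the scene. Friction and masses are not known exactly. Their poses are not given: they have to be found in the camera images.
- press: Hinged screen-printing press, fixed to the bench: plywood baseboard 260 (x) x 370 (y) x 18 mm, its top is the bed. Origin: centre of its underside; +y is the hinge side; the gauge goes in from the -y side. Two round posts, 22 mm across and 33 mm high, stand on the bed at x = -78 and +78, y = -87 mm under the turnbuttons; from y = -65 to -185 mm the bed is otherwise clear.
- screen (a joint): Screen angle, rad: 0 = fully down (stop), 1.95 = open past upright. Stiff hinge: stays where left, 3 to 6 N at the free rail moves it. Aluminium frame 200 mm (along the hinge) x 230 mm, rails 25 mm wide, 20 mm high, rigid see-through yellow stencil on its underside. Its free rail, on the press's -y side when down, opens up and over to +y. Down, its underside is 12 mm above the bed.
- screen_hinge (a point): Point on the hinge line, mid-length of the hinge, level with the lowered frame's underside (30 mm above the bench). The hinge line runs along the press's x.
- screen_rail (a point): Middle of the upper face of the free rail; moves with the screen. 217.5 mm from the hinge line, 20 mm above the frame's underside; the rail's outer edge is 12.5 mm farther from the hinge. Site axes: z out of the upper face, -y from the hinge to the free rail, x along the rail.
- nest0 (a point): Tile nest 0: its centre at bed height (18 mm above the bench); axes as the press. Takes any one tile, flat, 60 mm side along x, with 3 mm play all round between black stops 6 mm high: bars at both x ends and 5 mm pins along the long sides at x = -24 and +24 mm, so the middle of the long sides is open for fingers. Pitch 72 mm in x, 90 mm in y.
- nest1 (a point): Tile nest 1: its centre at bed height (18 mm above the bench); axes as the press. Takes any one tile, flat, 60 mm side along x, with 3 mm play all round between black stops 6 mm high: bars at both x ends and 5 mm pins along the long sides at x = -24 and +24 mm, so the middle of the long sides is open for fingers. Pitch 72 mm in x, 90 mm in y.
- nest2 (a point): Tile nest 2: its centre at bed height (18 mm above the bench); axes as the press. Takes any one tile, flat, 60 mm side along x, with 3 mm play all round between black stops 6 mm high: bars at both x ends and 5 mm pins along the long sides at x = -24 and +24 mm, so the middle of the long sides is open for fingers. Pitch 72 mm in x, 90 mm in y.
- nest3 (a point): Tile nest 3: its centre at bed height (18 mm above the bench); axes as the press. Takes any one tile, flat, 60 mm side along x, with 3 mm play all round between black stops 6 mm high: bars at both x ends and 5 mm pins along the long sides at x = -24 and +24 mm, so the middle of the long sides is open for fingers. Pitch 72 mm in x, 90 mm in y.
- button_near (a joint): Turnbutton at the press's -x end of the free rail. Rad: 0 = open, brass nose pointing along the press's -x, clear of the frame; grows as the nose turns clockwise (seen from above) to the hinge side and over the rail; 1.57 = square across the rail, stop at 1.62; over the rail from 1.3. Stays where left (friction 0.04 N m). It blocks the screen: turn it over only when the screen is down.
- button_near_grip (a point): On that turnbutton's upright pivot axis, 81 mm above the bench: where to grip its red wing, 10 mm thick, 36 mm long, 30 mm tall, centred on the axis and lying along the nose. This point is 8 mm below the wing's top and 22 mm above the brass bar (14 mm wide, 8 mm thick, nose 40 mm long from the axis). The point's x axis lies along the wing.
- button_far (a joint): Turnbutton at the press's +x end of the free rail. Rad: 0 = open, brass nose pointing along the press's +x, clear of the frame; grows as the nose turns anticlockwise (seen from above) to the hinge side and over the rail; 1.57 = square across the rail, stop at 1.62; over the rail from 1.3. Stays where left (friction 0.04 N m). It blocks the screen: turn it over only when the screen is down.
- button_far_grip (a point): On that turnbutton's upright pivot axis, 81 mm above the bench: where to grip its red wing, 10 mm thick, 36 mm long, 30 mm tall, centred on the axis and lying along the nose. This point is 8 mm below the wing's top and 22 mm above the brass bar (14 mm wide, 8 mm thick, nose 40 mm long from the axis). The point's x axis lies along the wing.
- gap (a point): Mouth of the gap to be checked: on the bed right under the outer edge of the lowered free rail, mid-length. Axes as the press: +y leads in under the rail. The gap is 12 mm high (bed to frame).
- tile0: Loose pale turquoise glass tile, 60 (x) x 40 (y) x 8 mm, 48 g; origin: centre of its underside, z up. It waits flat on a fixed grey board, 190 x 200 x 6 mm, the tiles about 100 mm apart. Absent in some runs.
- tile1: Loose green glass tile, 60 (x) x 40 (y) x 8 mm, 48 g; origin: centre of its underside, z up. It waits flat on a fixed grey board, 190 x 200 x 6 mm, the tiles about 100 mm apart. Absent in some runs.
- tile2: Loose amber glass tile, 60 (x) x 40 (y) x 8 mm, 48 g; origin: centre of its underside, z up. It waits flat on a fixed grey board, 190 x 200 x 6 mm, the tiles about 100 mm apart. Absent in some runs.
- tile3: Loose blue glass tile, 60 (x) x 40 (y) x 8 mm, 48 g; origin: centre of its underside, z up. It waits flat on a fixed grey board, 190 x 200 x 6 mm, the tiles about 100 mm apart. Absent in some runs.
- gauge: Loose gap gauge, 120 g: steel blade 110 (x) x 20 x 8 mm, flat underneath, and on its rear end an upright black handle 40 (x) x 14 mm, top 48 mm above the underside. Origin: underside, below the middle of the handle; blade from x = -20 mm to its tip at +90 mm. A red line round the blade at x = +60 mm, 30 mm behind the tip, marks how far it goes under the rail.
- gauge_tip (a point): Blade tip, at the underside (x = 90 mm on the gauge).
- gauge_mid (a point): Middle of the blade's length (x = 35 mm on the gauge), at the underside.
- gauge_tray_in (a point): Centre of the inner floor of the gauge's fixed grey tray: inside 142 (x) x 48 mm, walls 10 mm high outside, floor 4 mm thick. The gauge lies in it lengthwise along x. z up.
- black_jar: Jar of black paint with red label, 72 mm across, 105 mm tall; bystander. Origin: centre of underside.
- white_jar: White jar with steel lid, 76 mm across, 100 mm tall; bystander. Origin: centre of underside.
- brush: Paint brush lying on the bench, 180 mm long, bristles to its +x; bystander.
Things that resemble listed ones, but are neither listed nor needed, are in the scene too. What is shaped like the tile0 but black is not meant. What is shaped like the tile1 but black is not meant.

How it is judged:
By the outcome, as a careful person would: the job done as asked, in the order asked, and still so for the second after the job is handed in, with the robot touching nothing.
Of tile0, tile1, tile2, tile3 only 3 to 4 are there at a start; the rules pass over those that are not, and their reading is None.
At some moment in a run one of tile0, tile1, tile2, tile3, gauge may be knocked a few centimetres aside while the robot is not near it.
Once in a run the grip may slacken for a moment while it holds something.
It also fails if it takes over 192 s, if anything falls off the work surface, if the arm or the gripper's body presses on something with over 40 N, if the wrist force passes 120 N, or if a joint passes its speed limit or range.

### The arm

A 6-joint arm with a two-finger parallel gripper is mounted at the origin on the work surface. World frame = base frame: x ahead of the robot, y to its left, z up, the work surface at z = 0. Lengths are in m, angles in rad, forces in N, time in s.
With the tool pointing down it reaches from about 0.4 to 0.925 m from the base axis. Payload 3.4 kg.
Tool frame: the origin (TCP) lies midway between the tips of the shut fingers; the grasp point (between the pads) lies 19 mm behind it; z points along the fingers, y is the direction in which the jaws open and shut (so a half turn about z gives the same grasp; the last joint's range is limited). The gripper opens to 85 mm and grips with 20 to 120 N. Pads are 22 mm wide; open, the fingers measure 114 mm over their backs; the gripper's body (76 mm by 85 mm) begins 54 mm behind the grasp point. The pads swing forward as they close: fully open they stand 13 mm farther back than shut.
Start: joints at [1.181, 0.307, 1.506, -0, 1.328, -0.073], TCP at [0.179, 0.546, 0.231] pointing down, gripper open.
Joint ranges: [-3.12, 3.12], [-1.05, 2.28], [0.14, 2.33], [-1.42, 4.57], [0.1, 2.73], [-2.68, 2.68]. Speed limits (rad/s): [2.57, 2.57, 3.14, 3.14, 3.14, 3.14].

### API

Orientations are given as [roll, pitch, yaw] about the fixed x, y, z axes, in that order (R = Rz(yaw) Ry(pitch) Rx(roll)).
In Python, from cell import r gives the robot as it stands.
- The arm moves only by the tool play_rows, never from a script. Its arguments are lists of equal length, an entry for each row: "delta_pos": the shift along the tool's x, y, z in mm, a list of three; "turn": the turn about the tool's z in rad; "gripper": the closure, from 0 (fully open) to 1 (shut). In form: {"delta_pos": [[x, y, z], ...], "turn": [turn, ...], "gripper": [gripper, ...]}. A call has 1 to 12 rows; each row shifts and turns the commanded pose from where the row before left it, along the tool's axes as they then stand; what a row does not reach is not made up. A row lasts 1/8 s, in which the tool goes at most 62.5 mm and 10.7 degrees, less where a joint would pass 70% of its speed; a pose out of reach is approached as far as the arm can. A call with a gripper value outside its range is refused whole. The fingers move at their own pace and stop on an object; "newtons" is the grip in N (left out, the last holds). Time passes only in rows, so rows that do not move let the fingers close. It gives the time, the measured TCP pose, the force and the opening at its end, in the units of the state.
- r.state(): the state, without advancing time (a new reading comes with each control period).
- r.get_image(name): name is "side" or "top" or "wrist"; returns the picture (400x640x3 uint8, red, green, blue); there is no depth.
- r.camera_info(name): a dict with "mtx" (3x3 intrinsics, pixels), "world_to_cam" (4x4, takes a point from world to camera coordinates). Camera axes: x right, y up, looking along -z (the intrinsics and any distortion apply to the point x, -y, -z); pixel columns grow to the right and rows downward; lengths in m; the calibration is good to about 2 mm. The wrist camera is an equidistant fisheye: a pixel r from the principal point sees the ray r / f radians off the axis. A picture is of the moment at which its call begins: read the wrist's pose just before it. camera_info takes no time and is no camera call; for the wrist camera it gives the pose at the moment of the call.
- r.close_job(): hands the job in, once; it reports no verdict.
Trained networks look in the newest picture that a camera, given by its name, has taken for a name from the list of things; names that differ only in an ending like _2 or _b are one class to them, and where a whole thing is asked for, a point or a joint stands for the part that bears it (a point fixed in the world has none). Each returns a list of dicts, best first, with "confidence" (0 to 1); they miss things now and then, are a little off and sometimes report something else, mostly with a low value. They report only what shows in the picture. A call takes as long as a camera call. They do not tell look-alikes from the thing itself.
- r.regions_of(camera, label): "mask" (400x640 bool, what is visible of it) and "xy" ([column, row] as shares, 0 to 1, of the picture: columns of its width, rows of its height, amid what is visible of it).
- r.pinpoint(camera, label): "xy" ([column, row] as shares, 0 to 1, of the picture: columns of its width, rows of its height: a listed point, or the origin of a listed thing).
The state is a dict: "t": time; "joint_positions": joint angles; "joint_velocities": joint speeds; "tau": joint torques, N m; "position": TCP position; "tcp_rot": TCP orientation; "ft_force": force on the tool from outside, world axes, zero at the start; "torque": the same for the moment, N m; "opening": finger opening in m.
Only numpy, scipy, OpenCV 4.12 (cv2) and the standard library are available. Lean on these libraries where they do the work, as an engineer would, in place of code of your own. Each camera call takes 0.05 s, during which the arm holds its last target.

## Working session

There is one attempt and no reset: what is moved stays moved. The work goes in short steps, Python scripts to look and compute and a tool call to move; the robot and the scene stay as the last step left them, time stands still between calls to the robot, and variables do not carry over. Pictures are saved under pics/ and viewed, and the job is handed in when it is done.

Besides the shell and the picture viewer there is one more tool, called by a JSON object that holds its "fn" and its "kwargs", one argument or row to a line. play_rows: Moves the arm, as the interface text tells. Its arguments: {"type":"object","properties":{"delta_pos":{"type":"array"},"turn":{"type":"array"},"gripper":{"type":"array"},"newtons":{"type":"number"}},"required":["delta_pos","turn","gripper"]}

```bash
ls -la; mkdir -p pics; cat > h.py <<'E'
import numpy as np, cv2
from cell import r
def save(name,fn,img=None):
    im=r.get_image(name) if img is None else img
    cv2.imwrite('pics/'+fn,im[:,:,::-1]); return im
E
python3 - <<'E'
from h import *
print(r.state())
for c in ['side','top','wrist']:
    i=r.camera_info(c); print(c,{k:(np.round(v,4).tolist() if hasattr(v,'shape') else v) for k,v in i.items()})
    save(c,c+'0.png')
E
```

```text
total 12
drwxr-xr-x  3 agent agent 4096 Dec  7 01:01 .
drwxr-xr-x 23 root  root  4096 Dec  7 01:01 ..
drwxr-xr-x  2 agent agent 4096 Dec  7 01:01 pics
{'t': 0.0, 'joint_positions': array([ 1.18051206e+00,  3.07549143e-01,  1.50767616e+00,  3.99868732e-05,
        1.32839846e+00, -7.35163885e-02]), 'joint_velocities': array([ 0.00083351,  0.00057536, -0.00028038, -0.00156774,  0.00027369,
        0.00104582]), 'tau': array([ 2.49841658e-03, -4.57545161e+01, -2.51916826e+01,  3.04877540e-04,
        1.32177479e-02, -1.30433742e-05]), 'position': array([0.17886247, 0.5457376 , 0.23039366]), 'tcp_rot': array([-3.13956988e+00, -1.87878686e-04,  2.82481495e+00]), 'ft_force': array([ 0.16683638, -0.03314391,  0.03043934]), 'torque': array([0.03949085, 0.03243534, 0.04294882]), 'opening': 0.08544864577972214}
side {'mtx': [[473.5427, 0.0, 319.5293], [0.0, 473.5427, 206.5551], [0.0, 0.0, 1.0]], 'world_to_cam': [[0.7226, -0.6912, -0.0001, -0.377], [0.4417, 0.4617, 0.7693, -0.324], [-0.5317, -0.5559, 0.6389, -1.1313], [0.0, 0.0, 0.0, 1.0]]}
top {'mtx': [[488.4913, 0.0, 321.1868], [0.0, 488.4913, 203.7973], [0.0, 0.0, 1.0]], 'world_to_cam': [[-0.0109, -0.9999, -0.0023, 0.0295], [0.9942, -0.0111, 0.1068, -0.5331], [-0.1068, -0.0011, 0.9943, -1.468], [0.0, 0.0, 0.0, 1.0]]}
wrist {'mtx': [[309.7069, 0.0, 325.5882], [0.0, 309.7069, 199.8683], [0.0, 0.0, 1.0]], 'world_to_cam': [[0.3126, 0.9499, -0.0006, -0.574], [-0.9008, 0.2962, -0.3174, 0.0403], [-0.3013, 0.0998, 0.9483, -0.3814], [0.0, 0.0, 0.0, 1.0]]}
```

View pics/side0.png

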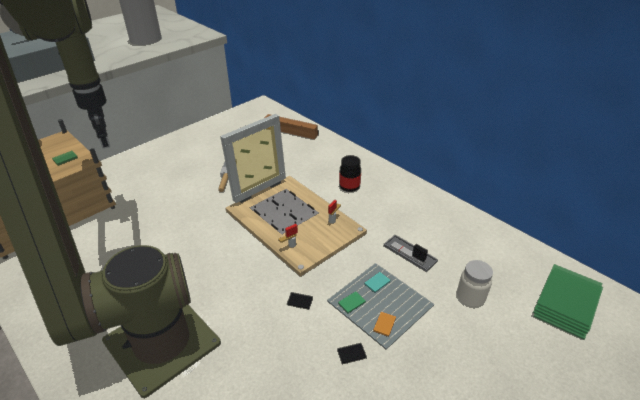

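View pics/top0.png

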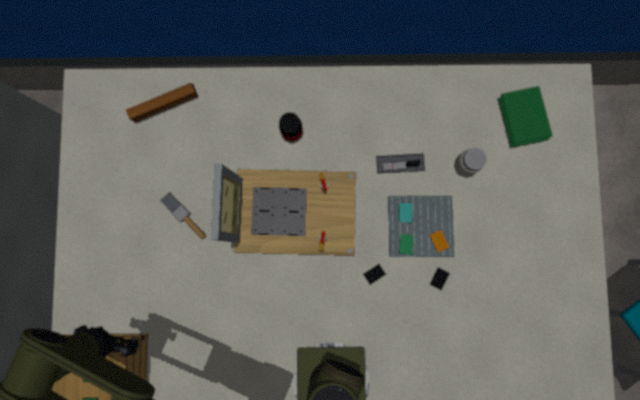

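View pics/wrist0.png

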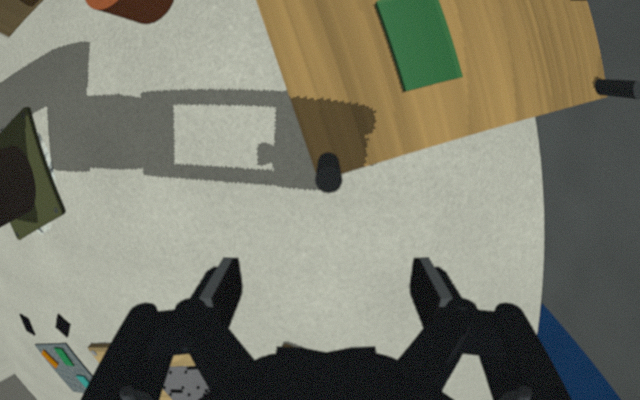

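The scene has three tiles on the grey board (turquoise, green and amber). The black look-alikes lie beside the board. The press stands ahead of the robot with its hinge towards world +y. I'll localize everything with the networks.

```bash
cat >> h.py <<'E'
W,H=640,400
def ray(cam,uv,info=None):
    """origin, dir in world of pixel(s)"""
    i=info or r.camera_info(cam); K=np.array(i['mtx']); T=np.array(i['world_to_cam'])
    x=(uv[0]-K[0,2])/K[0,0]; y=(uv[1]-K[1,2])/K[1,1]
    if cam=='wrist':
        th=np.hypot(x,y); s=np.sin(th)/th if th>1e-9 else 1.
        d=np.array([x*s,y*s,np.cos(th)])
    else: d=np.array([x,y,1.]); d/=np.linalg.norm(d)
    d=np.array([d[0],-d[1],-d[2]])
    R=T[:3,:3]; return -R.T@T[:3,3], R.T@d
def onz(cam,uv,z,info=None):
    o,d=ray(cam,uv,info); return o+d*(z-o[2])/d[2]
def tri(rays):
    A=np.zeros((3,3));b=np.zeros(3)
    for o,d in rays:
        P=np.eye(3)-np.outer(d,d);A+=P;b+=P@o
    p=np.linalg.solve(A,b)
    return p,[1000*np.linalg.norm((np.eye(3)-np.outer(d,d))@(p-o)) for o,d in rays]
def proj(cam,p,info=None):
    i=info or r.camera_info(cam); K=np.array(i['mtx']); T=np.array(i['world_to_cam'])
    q=T[:3,:3]@np.asarray(p)+T[:3,3]; q=np.array([q[0],-q[1],-q[2]])
    if cam=='wrist':
        rr=np.hypot(q[0],q[1]); th=np.arctan2(rr,q[2]); s=th/rr if rr>1e-12 else 0
        x,y=q[0]*s,q[1]*s
    else: x,y=q[:2]/q[2]
    return np.array([K[0,0]*x+K[0,2],K[1,1]*y+K[1,2]])
def pin(cam,label,n=3):
    return [(np.array(d['xy'])*[W,H],round(d['confidence'],2)) for d in r.pinpoint(cam,label)[:n]]
E
python3 - <<'E'
from h import *
N=['press','screen_hinge','screen_rail','nest0','nest1','nest2','nest3','button_near_grip','button_far_grip','gap','tile0','tile1','tile2','tile3','gauge','gauge_tip','gauge_tray_in','black_jar','white_jar']
r.get_image('top'); 
T={n:pin('top',n) for n in N}
r.get_image('side'); S={n:pin('side',n) for n in N}
f=lambda L:' '.join(f'({a[0]:.1f},{a[1]:.1f};{c})' for a,c in L)
for n in N:
    print(n,'T',f(T[n]),'S',f(S[n]))
    if T[n] and S[n]:
        p,e=tri([ray('top',T[n][0][0]),ray('side',S[n][0][0])]); print('    ',np.round(p,4),np.round(e,1))
print(r.state()['t'])
E
```

```text
press T (296.3,211.0;0.98) (319.6,215.1;0.6) S (294.9,220.5;0.89) (409.7,253.7;0.52)
     [0.5138 0.1009 0.0098] [0.1 0.1]
screen_hinge T (242.9,210.9;0.93) S (259.8,191.2;0.85)
     [0.5115 0.2643 0.0335] [2.8 2.8]
screen_rail T (209.9,200.6;0.71) (291.0,221.7;0.21) S (307.3,227.8;0.25)
     [ 0.6516  0.3545 -0.2608] [104.1 104.1]
nest0 T (261.9,224.7;0.9) (297.0,200.4;0.76) (264.1,195.2;0.56) S (284.6,217.5;0.92) (284.9,195.9;0.91) (267.9,205.6;0.72)
     [ 0.5013  0.1903 -0.0278] [34.1 34.1]
nest1 T (261.9,224.7;0.9) (297.0,200.4;0.76) (264.1,195.2;0.56) S (284.6,217.5;0.92) (284.9,195.9;0.91) (267.9,205.6;0.72)
     [ 0.5013  0.1903 -0.0278] [34.1 34.1]
nest2 T (261.9,224.7;0.9) (297.0,200.4;0.76) (264.1,195.2;0.56) S (284.6,217.5;0.92) (284.9,195.9;0.91) (267.9,205.6;0.72)
     [ 0.5013  0.1903 -0.0278] [34.1 34.1]
nest3 T (261.9,224.7;0.9) (297.0,200.4;0.76) (264.1,195.2;0.56) S (284.6,217.5;0.92) (284.9,195.9;0.91) (267.9,205.6;0.72)
     [ 0.5013  0.1903 -0.0278] [34.1 34.1]
button_near_grip T (325.4,235.3;0.4) S (291.8,229.0;0.6)
     [0.4322 0.014  0.0839] [2.8 2.8]
button_
[... 676 characters left out ...]
113.2 113.2]
tile3 T (404.0,208.1;0.8) (440.3,239.8;0.66) (402.8,240.5;0.6) S (297.2,302.2;0.9) (385.4,324.0;0.87) (353.1,304.9;0.86)
     [ 0.419  -0.1782  0.0059] [113.2 113.2]
gauge T (293.1,198.4;0.6) (409.3,163.4;0.53) S (416.2,260.0;0.86)
     [ 0.6614 -0.0399 -0.1145] [183.4 183.4]
gauge_tip T (384.9,167.7;0.74) (244.0,205.7;0.31) S (392.4,242.1;0.89)
     [ 0.6442 -0.175   0.0234] [0. 0.]
gauge_tray_in T (396.6,163.1;0.97) S (410.5,252.4;0.8)
     [ 0.6672 -0.2197 -0.0031] [5.4 5.4]
black_jar T (289.2,132.1;0.9) S (350.6,185.1;0.85) (301.8,212.8;0.74)
     [0.7714 0.1182 0.0008] [6.7 6.7]
white_jar T (464.9,161.5;0.87) S (471.7,296.2;0.7)
     [ 0.6664 -0.4324 -0.0098] [1.3 1.3]
2.15
```

```bash
cat >> h.py <<'E'
from scipy.spatial.transform import Rotation as Rot
def toolR(s): return Rot.from_euler('xyz',s['tcp_rot']).as_matrix()
def plan(x,y,z,yaw=None):
    s=r.state(); R=toolR(s); d=R.T@(np.array([x,y,z])-s['position'])*1000
    yw=s['tcp_rot'][2]; t=0 if yaw is None else -(yaw-yw)
    t=(t+np.pi)%(2*np.pi)-np.pi
    print('t %.2f pos %s rpy %s j6 %.2f | delta from here (tool axes now) %s turn %.3f'%(s['t'],np.round(s['position'],4),np.round(s['tcp_rot'],3),s['joint_positions'][5],np.round(d,1),t))
    if yaw is not None:
        c=-t/2; Ry=Rot.from_euler('z',yaw-0).as_matrix()@Rot.from_euler('x',np.pi).as_matrix()
        print('   if turned first:',np.round(Ry.T@(np.array([x,y,z])-s['position'])*1000,1), 'j1 there %.2f'%np.arctan2(y,x))
E
python3 - <<'E'
from h import *
s=r.state();R=toolR(s)
i=r.camera_info('wrist');T=i['world_to_cam'];c=-T[:3,:3].T@T[:3,3]
print(c, R.T@(c-s['position']), 'axis',R.T@(T[:3,:3].T@[0,0,-1]),'imgright', R.T@(T[:3,:3].T@[1,0,0]))
plan(0.5,0.03,0.36,yaw=np.pi/2)
plan(0.5,0.03,0.36,yaw=np.pi)
E
```

```text
[0.10090883 0.57166002 0.37492102] [ 0.08223333 -0.00034421 -0.14358138] axis [-3.17551272e-01  8.02910475e-04  9.48240763e-01] imgright [-0.00106737  0.99999871 -0.00120418]
t 2.15 pos [0.1792 0.5464 0.2313] rpy [ 3.142 -0.     2.825] j6 -0.07 | delta from here (tool axes now) [-465.8 -390.7 -128.7] turn 1.254
   if turned first: [-516.4  320.8 -128.7] j1 there 0.06
t 2.15 pos [0.1792 0.5464 0.2313] rpy [ 3.142 -0.     2.825] j6 -0.07 | delta from here (tool axes now) [-465.8 -390.7 -128.7] turn -0.317
   if turned first: [-320.8 -516.4 -128.7] j1 there 0.06
```

{"fn": "play_rows", "kwargs": {
  "delta_pos": [
    [0, 0, -50],
    [0, 0, -50],
    [-32, -51, -3],
    [-32, -51, -3],
    [-32, -51, -3],
    [-32, -51, -3],
    [-32, -51, -3],
    [-32, -51, -3],
    [-32, -51, -3],
    [-32, -51, -3],
    [-32, -51, -3],
    [-32, -51, -3]
  ],
  "turn": [-0.16, -0.157, 0, 0, 0, 0, 0, 0, 0, 0, 0, 0],
  "gripper": [0, 0, 0, 0, 0, 0, 0, 0, 0, 0, 0, 0],
  "newtons": 30
}}

```text
t: 3.65
position: [0.5, 0.0346, 0.3617]
tcp_rot: [3.141, 0.001, 3.142]
ft_force: [-0.1, 1.1, -0.3]
opening: 0.0855
```

```bash
python3 - <<'E'
from h import *
import pickle
plan(0.5,0.03,0.36,yaw=np.pi)
info=r.camera_info('wrist'); save('wrist','w1.png'); pickle.dump(info,open('w1.pkl','wb'))
for n in ['press','screen_hinge','nest0','button_near_grip','button_far_grip','gap','tile0','gauge','gauge_tip','gauge_tray_in']:
    print(n,[(np.round(a,1).tolist(),c) for a,c in pin('wrist',n,6)])
save('top','top1.png')
E
```

```text
t 3.65 pos [0.5    0.0346 0.3617] rpy [3.141e+00 1.000e-03 3.142e+00] j6 -1.59 | delta from here (tool axes now) [ 0.  -4.6  1.7] turn -0.000
   if turned first: [ 0.  -4.6  1.7] j1 there 0.06
press [([370.6, 155.4], 0.87), ([168.5, 99.5], 0.72)]
screen_hinge [([464.9, 166.1], 0.97)]
nest0 [([423.6, 183.5], 0.95), ([371.6, 137.9], 0.86), ([368.4, 184.6], 0.84), ([426.8, 140.6], 0.76), ([365.3, 286.8], 0.62)]
button_near_grip [([316.7, 110.5], 0.93)]
button_far_grip [([313.8, 215.0], 0.91), ([465.8, 167.3], 0.55)]
gap [([328.7, 159.6], 0.75), ([567.0, 212.7], 0.61)]
tile0 [([221.1, 45.2], 0.9), ([126.8, 55.7], 0.8), ([169.0, 103.7], 0.69), ([122.1, 114.7], 0.63), ([171.9, 155.5], 0.56)]
gauge [([176.4, 234.9], 0.68), ([311.5, 212.3], 0.35)]
gauge_tip [([214.2, 231.5], 0.97)]
gauge_tray_in [([188.4, 236.9], 0.67), ([124.2, 113.3], 0.57)]
```

View pics/w1.png

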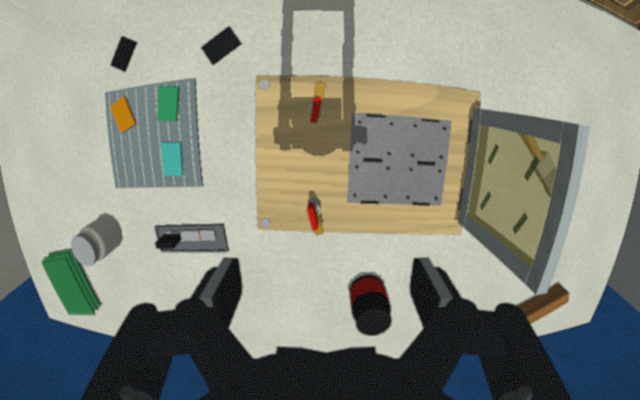

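The wrist view shows the press on the right (nests around (400,160), buttons at (316,110) and (314,215)). The board with three tiles is at (155,135) and the gauge tray at (190,237). Next I'll fit poses from masks in both views.

```bash
cat >> h.py <<'E'
def hsv(im): return cv2.cvtColor(im,cv2.COLOR_RGB2HSV)
COL={'tile0':((80,70,60),(97,255,255)),'tile1':((45,80,40),(79,255,255)),'tile2':((8,150,80),(22,255,255)),'tile3':((98,90,60),(125,255,255))}
def rect(cam,mask,z,info=None):
    """min-area rect on plane z -> centre, size, angle of long side"""
    cs,_=cv2.findContours(mask.astype(np.uint8),cv2.RETR_EXTERNAL,cv2.CHAIN_APPROX_NONE)
    c=max(cs,key=cv2.contourArea)[:,0,:].astype(float)
    P=np.array([onz(cam,p,z,info)[:2] for p in c])
    (cx,cy),(w,h),a=cv2.minAreaRect((P*1000).astype(np.float32))
    if w<h: w,h=h,w; a+=90
    return np.array([cx,cy])/1000,(round(w,1),round(h,1)),((a+90)%180)-90
def tilemask(im,name,cam,info,zone=None):
    lo,hi=COL[name]; m=cv2.inRange(hsv(im),lo,hi)
    if zone is not None:
        q=np.array([proj(cam,(x,y,.012),info) for x,y in zone],np.int32)
        z=np.zeros_like(m); cv2.fillPoly(z,[q],255); m&=z
    n,l,st,_=cv2.connectedComponentsWithStats(m)
    if n<2: return None
    k=1+np.argmax(st[1:,4]); return l==k
BOARD=[(0.36,-0.12),(0.60,-0.12),(0.60,-0.36),(0.36,-0.36)]
E
python3 - <<'E'
from h import *
import pickle
iw=pickle.load(open('w1.pkl','rb')); w=cv2.imread('pics/w1.png')[:,:,::-1].copy(); t=cv2.imread('pics/top1.png')[:,:,::-1].copy()
it=r.camera_info('top')
for cam,im,info in [('wrist',w,iw),('top',t,it)]:
    for n in COL:
        m=tilemask(im,n,cam,info,BOARD)
        if m is None or m.sum()<30: print(cam,n,'none'); continue
        print(cam,n,int(m.sum()),*rect(cam,m,0.013,info))
# nests
nw=[(423.6,183.5),(371.6,137.9),(368.4,184.6),(426.8,140.6)]
P=np.array([onz('wrist',p,.018,iw)[:2] for p in nw]); print('nests wrist',P.round(4).tolist(),P.mean(0))
print('hinge w',onz('wrist',(464.9,166.1),.03,iw),'gap',onz('wrist',(328.7,159.6),.018,iw),'bn',onz('wrist',(316.7,110.5),.081,iw),'bf',onz('wrist',(313.8,215),.081,iw))
print('gauge_tip',onz('wrist',(214.2,231.5),.004,iw),'gauge',onz('wrist',(176.4,234.9),.004,iw),'tray',onz('wrist',(188.4,236.9),.004,iw))
print('corners', [onz('wrist',p,.018,iw)[:2].round(4).tolist() for p in [(257,75),(480,91),(460,234),(258,230)]])
cv2.imwrite('pics/w1a.png',cv2.resize(w[60:260,240:500],None,fx=3,fy=3,interpolation=cv2.INTER_CUBIC)[:,:,::-1])
cv2.imwrite('pics/w1b.png',cv2.resize(w[70:260,90:250],None,fx=3,fy=3,interpolation=cv2.INTER_CUBIC)[:,:,::-1])
E
```

```text
wrist tile0 690 [ 0.50731607 -0.23521747] (61.4, 42.4) -3.2197647094726562
wrist tile1 701 [ 0.40852267 -0.23454956] (59.6, 41.5) -6.213157653808594
wrist tile2 490 [ 0.41765952 -0.33594229] (58.1, 40.0) 22.1498966217041
wrist tile3 none
top tile0 278 [ 0.50673776 -0.23499374] (62.5, 43.2) -1.7638626098632812
top tile1 263 [ 0.40835205 -0.23471658] (60.8, 41.0) -5.350822448730469
top tile2 225 [ 0.41775372 -0.33669174] (57.0, 37.4) 24.716955184936523
top tile3 none
nests wrist [[0.5526, 0.2006], [0.4778, 0.1081], [0.5551, 0.1054], [0.4795, 0.2005]] [0.51624746 0.15366207]
hinge w [0.51794511 0.26913619 0.03      ] gap [0.51351236 0.04004942 0.018     ] bn [0.43275584 0.02304659 0.081     ] bf [0.58370015 0.01754238 0.081     ]
gauge_tip [ 0.64775831 -0.17194926  0.004     ] gauge [ 0.65735032 -0.25458146  0.004     ] tray [ 0.66067613 -0.22843731  0.004     ]
corners [[0.3758, -0.0717], [0.3893, 0.2941], [0.6487, 0.2843], [0.6368, -0.0833]]
```

View pics/w1a.png

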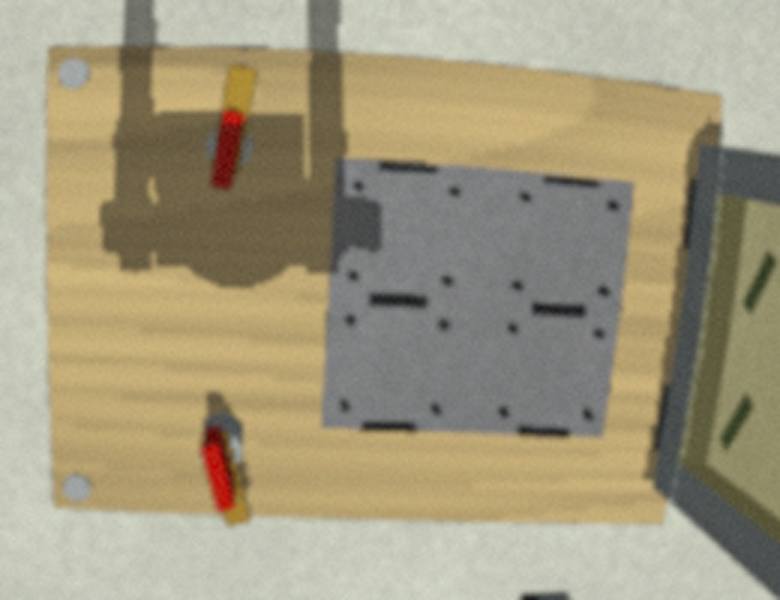

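View pics/w1b.png

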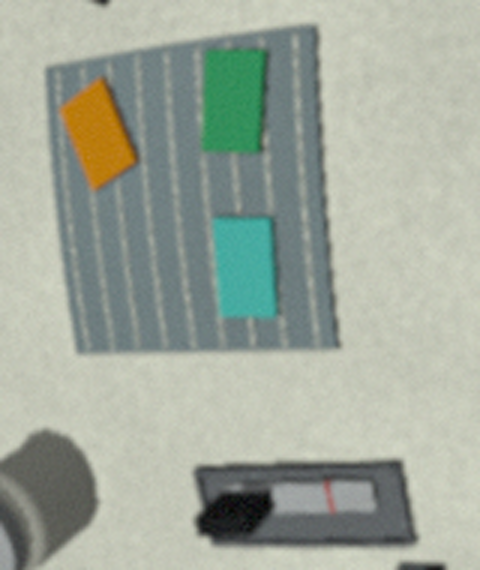

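{"fn": "play_rows", "kwargs": {
  "delta_pos": [
    [0, 20, 40],
    [0, 20, 40],
    [0, 20, 40],
    [0, 20, 40],
    [0, 0, 0]
  ],
  "turn": [0, 0, 0, 0, 0],
  "gripper": [0, 0, 0, 0, 0]
}}

```text
t: 4.88
position: [0.4963, 0.1175, 0.1985]
tcp_rot: [-3.141, -0.007, -3.139]
ft_force: [-1.0, -0.8, -0.3]
opening: 0.0854
```

```bash
python3 - <<'E'
from h import *
import pickle
plan(0.5,0.03,0.36,yaw=np.pi)
info=r.camera_info('wrist'); w=save('wrist','w2.png'); pickle.dump(info,open('w2.pkl','wb'))
for n,z in [('screen_hinge',.03),('nest0',.018),('button_near_grip',.081),('button_far_grip',.081),('gap',.018)]:
    print(n,[(np.round(a,1).tolist(),c,onz('wrist',a,z,info)[:2].round(4).tolist()) for a,c in pin('wrist',n,5)])
cv2.imwrite('pics/w2a.png',cv2.resize(w[0:330,150:550],None,fx=1.8,fy=1.8,interpolation=cv2.INTER_CUBIC)[:,:,::-1])
E
```

```text
t 4.88 pos [0.4963 0.1175 0.1985] rpy [-3.141 -0.007 -3.139] j6 -1.42 | delta from here (tool axes now) [  -2.2  -87.7 -161.5] turn 0.003
   if turned first: [  -3.7  -87.5 -161.5] j1 there 0.06
screen_hinge [([108.2, 278.8], 0.72, [0.6399, -0.2013]), ([460.0, 202.1], 0.62, [0.5198, 0.2705])]
nest0 [([318.6, 159.9], 0.93, [0.4766, 0.11]), ([314.4, 221.6], 0.83, [0.5472, 0.1049]), ([402.2, 162.4], 0.82, [0.4783, 0.2007]), ([396.1, 222.6], 0.6, [0.5488, 0.1989])]
button_near_grip [([215.1, 125.5], 0.9, [0.4324, 0.0207])]
button_far_grip [([218.9, 124.0], 0.19, [0.4313, 0.0243])]
gap [([257.1, 193.9], 0.64, [0.5145, 0.0412])]
```

View pics/w2.png

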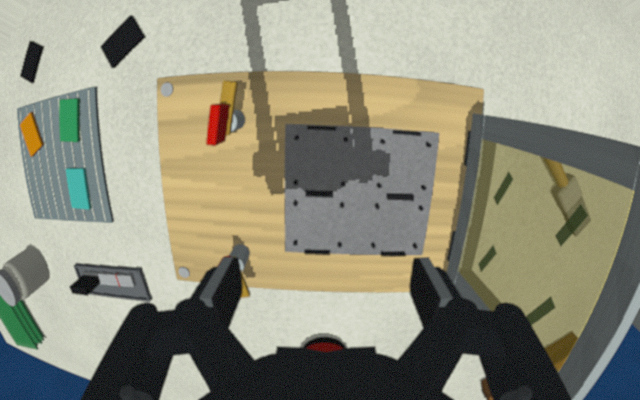

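```bash
cat > fitn.py <<'E'
from h import *
import pickle,sys
from scipy.optimize import least_squares
def model():
    M=[]
    for nx in (-36,36):
        for ny in (-45,45):
            for px in (-24,24):
                for py in (-25.5,25.5): M.append((nx+px,ny+py))
    for bx in (-72,0,72):
        for ny in (-45,45): M.append((bx,ny))
    return np.array(M)/1000
def T(p,M): c,s=np.cos(p[2]),np.sin(p[2]); return M@np.array([[c,s],[-s,c]])+p[:2]
def fit(w,info,zc=.021):
    g=cv2.cvtColor(w,cv2.COLOR_RGB2GRAY)
    q=np.array([proj('wrist',(x,y,.018),info) for x,y in T([.514,.154,-.035],np.array([[-.08,-.085],[.08,-.085],[.08,.085],[-.08,.085]]))],np.int32)
    z=np.zeros_like(g); cv2.fillPoly(z,[q],255)
    bh=cv2.morphologyEx(g,cv2.MORPH_BLACKHAT,np.ones((15,15)))
    m=((bh>25)&(z>0)).astype(np.uint8)
    n,l,st,ce=cv2.connectedComponentsWithStats(m)
    pts=[]
    for k in range(1,n):
        if st[k,4]<4: continue
        ys,xs=np.where(l==k); wt=bh[ys,xs].astype(float); pts.append((np.average(xs,weights=wt),np.average(ys,weights=wt)))
    P=np.array([onz('wrist',u,zc,info)[:2] for u in pts]); M=model()
    p=np.array([.514,.154,-.035])
    for it in range(6):
        Q=T(p,M); D=np.linalg.norm(P[:,None]-Q[None],axis=2); j=D.argmin(1); ok=D.min(1)<(.010 if it<2 else .005)
        p=least_squares(lambda v:(T(v,M[j[ok]])-P[ok]).ravel()*1000,p,loss='soft_l1').x
    res=np.linalg.norm(T(p,M[j[ok]])-P[ok],axis=1)*1000
    return p,len(pts),ok.sum(),res
if __name__=='__main__':
    for n in ('w1','w2'):
        info=pickle.load(open(n+'.pkl','rb')); w=cv2.imread(f'pics/{n}.png')[:,:,::-1].copy()
        p,a,b,res=fit(w,info); print(n,p[:2].round(4),np.degrees(p[2]).round(2),a,b,res.mean().round(2),res.max().round(2))
E
python3 fitn.py
```

```text
w1 [0.5144 0.1554] -2.2 25 22 0.5 1.48
w2 [0.5145 0.1552] -2.15 27 22 0.43 1.19
```

The nest pattern fits to 0.5 mm in both views: centre (0.5145, 0.1553), yaw -2.2°. Next I'll go over the board for a close look at the tiles, turning the wrist to the yaw≈0 family.

```bash
cat >> h.py <<'E'
def rows(x,y,z,yaw,n,turndir=None,s=None):
    """print n rows to target from the present pose, interpolated; tool taken as pointing down"""
    s=s or r.state(); p0=s['position']; y0=s['tcp_rot'][2]
    t=(-(yaw-y0)+np.pi)%(2*np.pi)-np.pi
    if turndir and np.sign(t)!=turndir and abs(t)>.5: t+=2*np.pi*turndir
    dp=(np.array([x,y,z])-p0)*1000/n; D=[]
    for k in range(n):
        R=Rot.from_euler('z',y0-t*k/n).as_matrix()@Rot.from_euler('x',np.pi).as_matrix()
        D.append(np.round(R.T@dp,1).tolist())
    print('t %.2f from %s yaw %.3f j6 %.2f; step %.1f mm turn/row %.3f'%(s['t'],np.round(p0,4),y0,s['joint_positions'][5],np.linalg.norm(dp),t/n), 'j6 end %.2f'%(np.arctan2(y,x)-(y0-t)+np.pi/2))
    print('  ',D)
E
python3 -c "
from h import *
rows(0.42,-0.26,0.2,0.0,18,turndir=1)"
```

```text
t 5.17 from [0.5006 0.1161 0.2031] yaw 3.141 j6 -1.42; step 21.4 mm turn/row 0.175 j6 end 1.02
   [[4.5, -20.9, 0.2], [0.8, -21.4, 0.2], [-2.9, -21.2, 0.2], [-6.6, -20.3, 0.2], [-10.0, -18.9, 0.2], [-13.1, -16.9, 0.2], [-15.9, -14.3, 0.2], [-18.1, -11.3, 0.2], [-19.8, -8.0, 0.2], [-20.9, -4.5, 0.2], [-21.4, -0.8, 0.2], [-21.2, 2.9, 0.2], [-20.3, 6.6, 0.2], [-18.9, 10.0, 0.2], [-16.9, 13.1, 0.2], [-14.3, 15.9, 0.2], [-11.4, 18.1, 0.2], [-8.0, 19.8, 0.2]]
```

{"fn": "play_rows", "kwargs": {
  "delta_pos": [
    [4, -21, 0],
    [1, -21, 0],
    [-3, -21, 0],
    [-7, -20, 0],
    [-10, -19, 0],
    [-13, -17, 0],
    [-16, -14, 0],
    [-18, -11, 0],
    [-20, -8, 0],
    [-21, -4, 0],
    [-21, -1, 0],
    [-21, 3, 0]
  ],
  "turn": [0.175, 0.175, 0.175, 0.175, 0.175, 0.175, 0.175, 0.175, 0.175, 0.175, 0.175, 0.175],
  "gripper": [0, 0, 0, 0, 0, 0, 0, 0, 0, 0, 0, 0]
}}

```text
t: 6.68
position: [0.4471, -0.1347, 0.2026]
tcp_rot: [3.139, -0.0, 1.035]
ft_force: [0.1, -0.8, 0.1]
opening: 0.0853
```

{"fn": "play_rows", "kwargs": {
  "delta_pos": [
    [-20, 7, 0],
    [-19, 10, 0],
    [-17, 13, 0],
    [-14, 16, 0],
    [-11, 18, 0],
    [-8, 20, 0],
    [0, 0, 0]
  ],
  "turn": [0.175, 0.175, 0.175, 0.175, 0.175, 0.175, 0],
  "gripper": [0, 0, 0, 0, 0, 0, 0]
}}

```text
t: 7.55
position: [0.4203, -0.2604, 0.2025]
tcp_rot: [3.14, -0.002, -0.01]
ft_force: [1.1, 0.3, 0.0]
opening: 0.0854
```

```bash
cat >> h.py <<'E'
import pickle
def looktiles(fn,zone=None,z=.013,names=('tile0','tile1','tile2'),cam='wrist'):
    s=r.state(); info=r.camera_info(cam); im=save(cam,fn+'.png'); pickle.dump((info,s),open(fn+'.pkl','wb'))
    for n in names:
        m=tilemask(im,n,cam,info,zone)
        if m is None or m.sum()<30: print(n,'none'); continue
        c,sz,a=rect(cam,m,z,info); print(n,int(m.sum()),c.round(4),sz,'ang %.1f deg'%a)
    return im,info
E
python3 - <<'E'
from h import *
looktiles('w3',BOARD)
s=r.state(); print(s['t'],s['position'].round(4),s['tcp_rot'].round(4))
E
```

```text
tile0 2147 [ 0.5072 -0.2363] (60.8, 41.1) ang -2.9 deg
tile1 1931 [ 0.4091 -0.2354] (62.2, 41.7) ang -6.9 deg
tile2 1645 [ 0.4179 -0.3369] (60.1, 39.3) ang 22.7 deg
7.6 [ 0.4202 -0.2593  0.2022] [ 3.1408e+00 -1.6000e-03 -8.0000e-03]
```

View pics/w3.png

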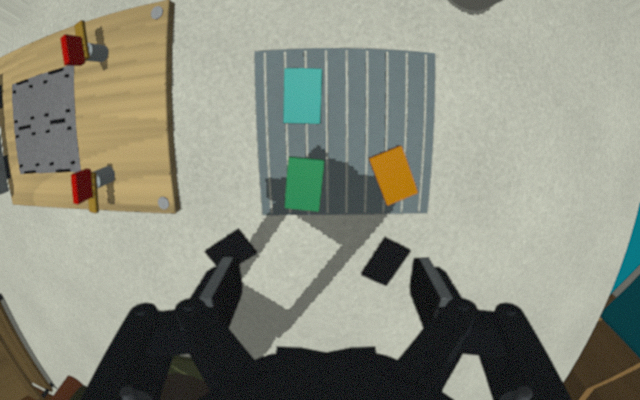

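Close view: turquoise at (303,96), green at (304,184), amber at (393,176), all flat on the board, with the black look-alikes outside it. Going for the turquoise tile.

```bash
python3 -c "
from h import *
rows(0.5072,-0.236,0.035,-0.05,6)"
```

```text
t 7.60 from [ 0.4202 -0.2593  0.2022] yaw -0.008 j6 0.94; step 31.7 mm turn/row 0.007 j6 end 1.19
   [[14.5, -4.0, 27.9], [14.4, -4.1, 27.9], [14.4, -4.2, 27.9], [14.4, -4.3, 27.9], [14.4, -4.4, 27.9], [14.3, -4.5, 27.9]]
```

{"fn": "play_rows", "kwargs": {
  "delta_pos": [
    [14.5, -4.2, 28],
    [14.5, -4.2, 28],
    [14.5, -4.2, 28],
    [14.5, -4.2, 28],
    [14.5, -4.2, 28],
    [14.5, -4.2, 27],
    [0, 0, 0],
    [0, 0, 0]
  ],
  "turn": [0.007, 0.007, 0.007, 0.007, 0.007, 0.007, 0, 0],
  "gripper": [0.36, 0.36, 0.36, 0.36, 0.36, 0.36, 0.36, 0.36]
}}

```text
t: 8.6
position: [0.5077, -0.2352, 0.0351]
tcp_rot: [3.141, -0.0, -0.049]
ft_force: [-0.4, -0.0, 0.4]
opening: 0.0545
```

```bash
python3 - <<'E'
from h import *
plan(0.5072,-0.236,0.0045,-0.05)
im,info=looktiles('w4')
E
```

```text
t 8.60 pos [ 0.5077 -0.2352  0.0351] rpy [ 3.141 -0.    -0.049] j6 1.11 | delta from here (tool axes now) [-0.4  0.8 30.6] turn 0.001
   if turned first: [-0.4  0.8 30.6] j1 there -0.44
tile0 6442 [ 0.5072 -0.2367] (62.9, 41.4) ang -3.0 deg
tile1 1505 [ 0.4278 -0.2382] (40.8, 30.7) ang 84.8 deg
tile2 167 [0.3546 0.1217] (69.7, 20.5) ang -10.1 deg
```

View pics/w4.png

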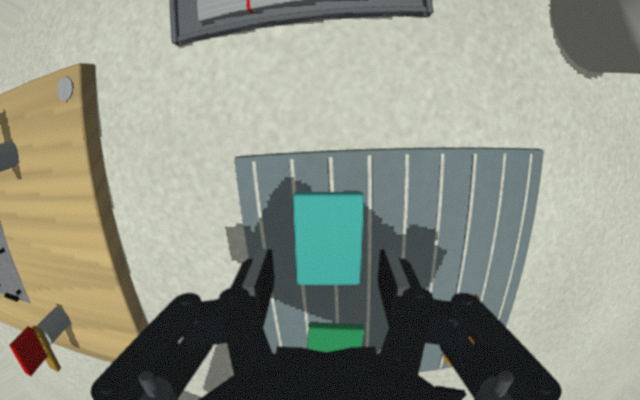

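{"fn": "play_rows", "kwargs": {
  "delta_pos": [
    [-0.4, 0.8, 10],
    [0, 0, 10],
    [0, 0, 6],
    [0, 0, 4],
    [0, 0, 0],
    [0, 0, 0],
    [0, 0, 0],
    [0, 0, 0],
    [0, 0, 0]
  ],
  "turn": [0, 0, 0, 0, 0, 0, 0, 0, 0],
  "gripper": [0.36, 0.36, 0.36, 0.36, 0.36, 0.7, 0.7, 0.7, 0.7],
  "newtons": 35
}}

```text
t: 9.78
position: [0.5078, -0.2365, 0.0048]
tcp_rot: [3.141, -0.001, -0.05]
ft_force: [0.3, 1.0, 5.3]
opening: 0.0391
```

```bash
python3 - <<'E'
from h import *
im,info=looktiles('w5')
E
```

```text
tile0 8522 [ 0.5075 -0.2364] (63.3, 41.2) ang -2.8 deg
tile1 none
tile2 149 [0.3318 0.1578] (74.5, 26.9) ang -8.9 deg
```

View pics/w5.png

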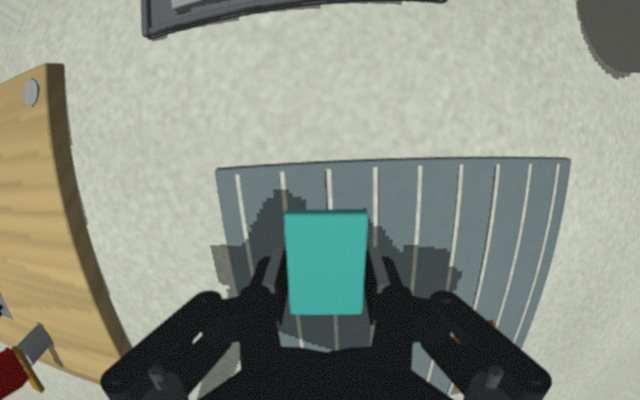

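Tile gripped (opening 39 mm), centred on the TCP. I'll lift it and carry it to the back nest at (0.552, 0.199).

{"fn": "play_rows", "kwargs": {
  "delta_pos": [
    [0, 0, -10],
    [0, 0, -30],
    [0, 0, -42],
    [0, 0, -43],
    [0, 0, 0]
  ],
  "turn": [0, 0, 0, 0, 0],
  "gripper": [0.7, 0.7, 0.7, 0.7, 0.7]
}}

```text
t: 10.45
position: [0.5096, -0.2375, 0.1332]
tcp_rot: [3.138, -0.007, -0.05]
ft_force: [0.2, -0.5, -0.8]
opening: 0.0392
```

```bash
python3 -c "
from h import *
rows(0.5522,0.1989,0.125,-0.038,10); print(r.state()['opening'])"
```

```text
t 10.45 from [ 0.5096 -0.2375  0.1332] yaw -0.050 j6 1.11; step 43.9 mm turn/row -0.001 j6 end 1.95
   [[2.1, -43.8, 0.8], [2.1, -43.8, 0.8], [2.2, -43.8, 0.8], [2.2, -43.8, 0.8], [2.3, -43.8, 0.8], [2.3, -43.8, 0.8], [2.4, -43.8, 0.8], [2.4, -43.8, 0.8], [2.5, -43.8, 0.8], [2.5, -43.8, 0.8]]
0.03922249299009511
```

{"fn": "play_rows", "kwargs": {
  "delta_pos": [
    [2, -30, 0],
    [2, -45, 0],
    [2, -45, 0],
    [2, -45, 0],
    [2, -45, 1],
    [2, -45, 1],
    [2, -45, 1],
    [2, -45, 1],
    [2, -45, 1],
    [3, -48, 1],
    [0, 0, 0],
    [0, 0, 0]
  ],
  "turn": [-0.001, -0.001, -0.001, -0.001, -0.001, -0.001, -0.001, -0.001, -0.001, -0.001, 0, 0],
  "gripper": [0.7, 0.7, 0.7, 0.7, 0.7, 0.7, 0.7, 0.7, 0.7, 0.7, 0.7, 0.7]
}}

```text
t: 11.95
position: [0.5469, 0.2, 0.1221]
tcp_rot: [3.14, 0.003, -0.039]
ft_force: [0.3, -0.5, 0.3]
opening: 0.0386
```

```bash
python3 - <<'E'
from h import *
plan(0.5522,0.1989,0.03,-0.038)
s=r.state();print(s['opening'])
im,info=looktiles('w6',z=s['position'][2]+.008)
E
```

```text
t 11.95 pos [0.5469 0.2    0.1221] rpy [ 3.14e+00  3.00e-03 -3.90e-02] j6 1.89 | delta from here (tool axes now) [ 5.6  0.7 92.1] turn -0.001
   if turned first: [ 5.3  0.9 92.1] j1 there 0.35
0.038578850506680834
tile0 8368 [0.547 0.2  ] (62.6, 41.2) ang -2.2 deg
tile1 517 [ 0.5113 -0.0337] (33.0, 26.2) ang -7.8 deg
tile2 576 [0.6102 0.0811] (33.6, 10.3) ang 13.5 deg
```

View pics/w6.png

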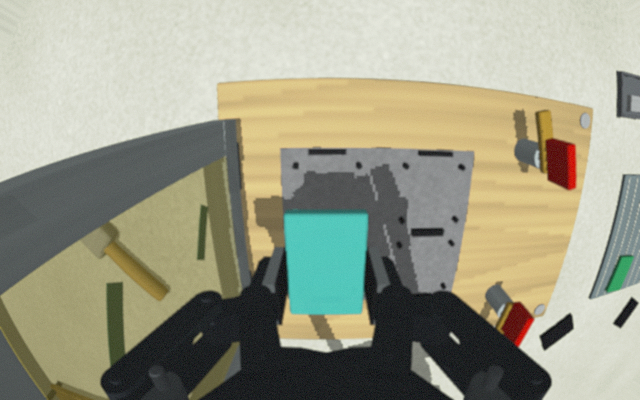

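{"fn": "play_rows", "kwargs": {
  "delta_pos": [
    [2.5, 0.4, 20],
    [3, 0.5, 30],
    [0, 0, 28],
    [0, 0, 10],
    [0, 0, 0],
    [0, 0, 0]
  ],
  "turn": [0, 0, 0, 0, 0, 0],
  "gripper": [0.7, 0.7, 0.7, 0.7, 0.7, 0.7]
}}

```text
t: 12.75
position: [0.5545, 0.1991, 0.0364]
tcp_rot: [-3.141, -0.002, -0.041]
ft_force: [0.7, -0.1, -0.6]
opening: 0.0384
```

```bash
python3 - <<'E'
from h import *
plan(0.5522,0.1989,0.0175,-0.038)
s=r.state()
im,info=looktiles('w7',z=s['position'][2]+.008)
print(s['opening'])
from fitn import fit
E
```

```text
t 12.75 pos [0.5545 0.1991 0.0364] rpy [-3.141e+00 -2.000e-03 -4.100e-02] j6 1.88 | delta from here (tool axes now) [-2.4  0.3 18.8] turn -0.003
   if turned first: [-2.3  0.3 18.9] j1 there 0.35
tile0 8485 [0.5543 0.1992] (63.2, 41.3) ang -2.1 deg
tile1 none
tile2 871 [5.959e-01 1.000e-04] (60.4, 22.9) ang 11.9 deg
0.038379909707035496
```

View pics/w7.png

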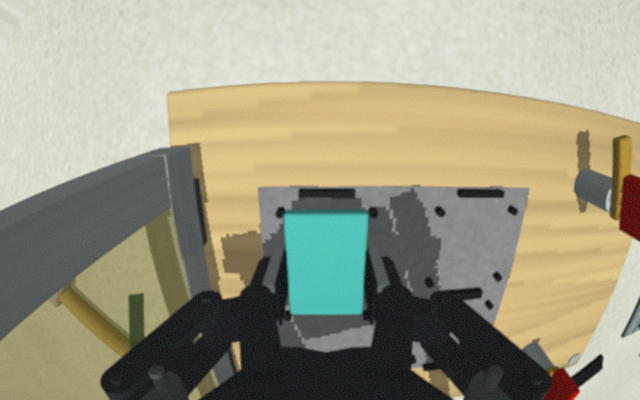

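```bash
python3 - <<'E'
from h import *
for k in range(4):
    r.get_image('top'); s=r.state(); print(s['t'],s['position'].round(4),s['tcp_rot'].round(4))
import fitn
info=r.camera_info('wrist'); w=save('wrist','w8.png')
p,a,b,res=fitn.fit(w,info); print(p[:2].round(4),np.degrees(p[2]).round(2),a,b,res.mean().round(2),res.max().round(2))
m=tilemask(w,'tile0','wrist',info); print(rect('wrist',m,r.state()['position'][2]+.009,info))
E
```

```text
12.85 [0.5546 0.1994 0.0365] [-3.1409e+00 -2.2000e-03 -4.0400e-02]
12.9 [0.5544 0.1994 0.0364] [-3.141e+00 -2.000e-03 -4.020e-02]
12.95 [0.5543 0.1995 0.0363] [-3.141e+00 -1.700e-03 -4.010e-02]
13.0 [0.5541 0.1994 0.0361] [-3.1411e+00 -1.5000e-03 -4.0100e-02]
[0.513  0.1544] -1.7 26 10 0.49 0.77
(array([0.55437476, 0.19955035]), (62.8, 41.1), -1.9566802978515625)
```

{"fn": "play_rows", "kwargs": {
  "delta_pos": [
    [0, 0, 4],
    [0, 0, 2],
    [0, 0, 0],
    [0, 0, 0]
  ],
  "turn": [0, 0, 0, 0],
  "gripper": [0.7, 0.7, 0.7, 0.7]
}}

```text
t: 13.55
position: [0.5536, 0.1992, 0.0291]
tcp_rot: [3.141, 0.0, -0.04]
ft_force: [-0.5, 0.2, 0.8]
opening: 0.0387
```

```bash
python3 - <<'E'
from h import *
import fitn
plan(0.5522,0.1989,0.0175,-0.038)
info=r.camera_info('wrist'); w=save('wrist','w9.png')
p,a,b,res=fitn.fit(w,info); print(p[:2].round(4),np.degrees(p[2]).round(2),a,b,res.mean().round(2),res.max().round(2))
print(fitn.T(p,np.array([[.036,.045]])))
m=tilemask(w,'tile0','wrist',info); print(rect('wrist',m,r.state()['position'][2]+.009,info))
E
```

```text
t 13.55 pos [0.5536 0.1992 0.0291] rpy [ 3.141  0.    -0.04 ] j6 1.88 | delta from here (tool axes now) [-1.3  0.4 11.6] turn -0.002
   if turned first: [-1.3  0.4 11.6] j1 there 0.35
[0.5134 0.1545] -2.27 27 12 0.7 2.5
[[0.55116129 0.19800903]]
(array([0.55398108, 0.19927737]), (62.7, 40.9), -2.151824951171875)
```

{"fn": "play_rows", "kwargs": {
  "delta_pos": [
    [-1.6, 0.6, 0],
    [0, 0, 3],
    [0, 0, 4],
    [0, 0, 3],
    [0, 0, 1.5],
    [0, 0, 0],
    [0, 0, 0]
  ],
  "turn": [0, 0, 0, 0, 0, 0, 0],
  "gripper": [0.7, 0.7, 0.7, 0.7, 0.7, 0.7, 0.7]
}}

```text
t: 14.48
position: [0.5521, 0.1987, 0.0179]
tcp_rot: [-3.142, -0.0, -0.04]
ft_force: [-0.9, 0.2, 0.2]
opening: 0.039
```

```bash
python3 - <<'E'
from h import *
plan(0.5522,0.1989,0.0175,-0.038)
w=save('wrist','w10.png')
cv2.imwrite('pics/w10a.png',cv2.resize(w[170:350,230:470],None,fx=3,fy=3,interpolation=cv2.INTER_CUBIC)[:,:,::-1])
E
```

```text
t 14.47 pos [0.5521 0.1987 0.0179] rpy [-3.142 -0.    -0.04 ] j6 1.88 | delta from here (tool axes now) [ 0.1 -0.2  0.4] turn -0.002
   if turned first: [ 0.1 -0.2  0.4] j1 there 0.35
```

View pics/w10a.png

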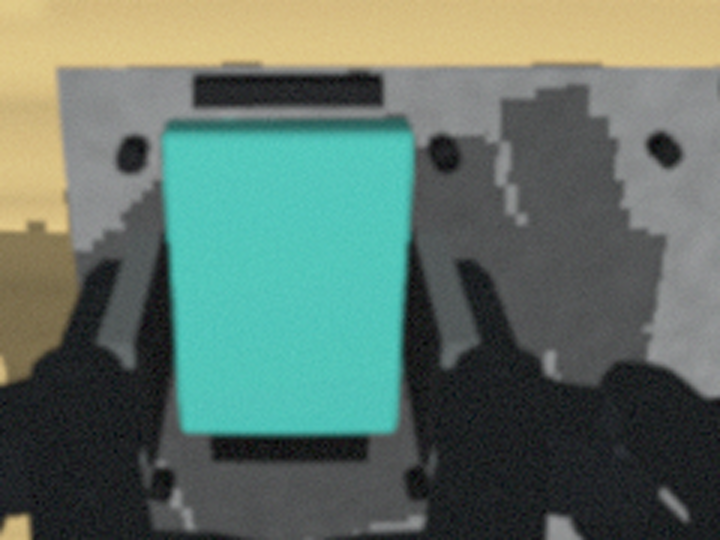

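The picture shows the tile inside the bars and pins of the nest. I'll set it down and release it.

{"fn": "play_rows", "kwargs": {
  "delta_pos": [
    [0, 0, 1],
    [0, 0, 0],
    [0, 0, 0],
    [0, 0, 0],
    [0, 0, 0],
    [0, 0, -10],
    [0, 0, -30],
    [0, 0, -40],
    [0, 0, -40]
  ],
  "turn": [0, 0, 0, 0, 0, 0, 0, 0, 0],
  "gripper": [0.7, 0.7, 0.36, 0.36, 0.36, 0.36, 0.36, 0.36, 0.36]
}}

```text
t: 15.65
position: [0.5519, 0.1987, 0.1385]
tcp_rot: [-3.142, -0.0, -0.04]
ft_force: [1.3, 1.0, 0.4]
opening: 0.0544
```

```bash
python3 -c "
from h import *
looktiles('w11',z=.025,names=('tile0',))
looktiles('t11',BOARD,cam='top',names=('tile1','tile2'))
rows(0.409,-0.236,0.13,-0.115,12)"
```

```text
tile0 3172 [0.5517 0.1989] (61.5, 41.2) ang -2.2 deg
tile1 259 [ 0.4083 -0.2336] (60.9, 39.8) ang -1.8 deg
tile2 224 [ 0.4177 -0.3367] (57.0, 37.4) ang 24.7 deg
t 15.75 from [0.5556 0.1997 0.1425] yaw -0.040 j6 1.88; step 38.3 mm turn/row 0.006 j6 end 1.16
   [[-10.7, 36.8, 1.0], [-10.5, 36.8, 1.0], [-10.3, 36.9, 1.0], [-10.1, 37.0, 1.0], [-9.8, 37.0, 1.0], [-9.6, 37.1, 1.0], [-9.4, 37.1, 1.0], [-9.1, 37.2, 1.0], [-8.9, 37.3, 1.0], [-8.7, 37.3, 1.0], [-8.4, 37.4, 1.0], [-8.2, 37.4, 1.0]]
```

View pics/w11.png

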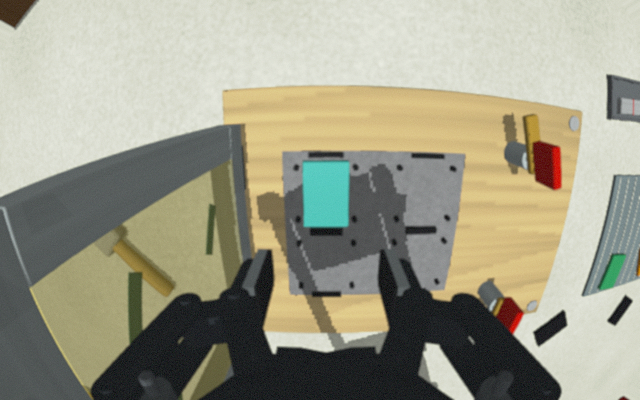

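Turquoise tile is seated at (326,195) between the stops. Next is the green one.

{"fn": "play_rows", "kwargs": {
  "delta_pos": [
    [-10, 30, 0],
    [-10, 37, 1],
    [-10, 38, 1],
    [-10, 38, 1],
    [-10, 38, 1],
    [-10, 38, 1],
    [-9, 38, 1],
    [-9, 38, 1],
    [-9, 38, 1],
    [-9, 38, 1],
    [-8, 38, 1],
    [-8, 36, 1]
  ],
  "turn": [0.006, 0.006, 0.006, 0.006, 0.006, 0.006, 0.006, 0.006, 0.006, 0.006, 0.006, 0.006],
  "gripper": [0.36, 0.36, 0.36, 0.36, 0.36, 0.36, 0.36, 0.36, 0.36, 0.36, 0.36, 0.36]
}}

```text
t: 17.25
position: [0.4068, -0.238, 0.1257]
tcp_rot: [-3.142, 0.0, -0.113]
ft_force: [-0.0, -0.1, -0.6]
opening: 0.0547
```

{"fn": "play_rows", "kwargs": {
  "delta_pos": [
    [0, 0, 30],
    [0, 0, 30],
    [0, 0, 15],
    [0, 0, 0],
    [0, 0, 0]
  ],
  "turn": [0, 0, 0, 0, 0],
  "gripper": [0.36, 0.36, 0.36, 0.36, 0.36]
}}

```text
t: 17.88
position: [0.4078, -0.2371, 0.0512]
tcp_rot: [3.141, -0.0, -0.112]
ft_force: [-0.9, -0.0, -0.5]
opening: 0.0547
```

```bash
python3 -c "
from h import *
looktiles('w12',BOARD,names=('tile1','tile2'))
plan(0.409,-0.2354,0.0045,-0.12)"
```

```text
tile1 5539 [ 0.4088 -0.2358] (62.1, 40.9) ang -6.7 deg
tile2 3792 [ 0.4184 -0.3368] (61.4, 39.8) ang 22.3 deg
t 17.93 pos [ 0.4081 -0.2373  0.0515] rpy [ 3.141e+00 -1.000e-03 -1.120e-01] j6 1.07 | delta from here (tool axes now) [ 0.6 -2.  47. ] turn 0.008
   if turned first: [ 0.7 -2.  47. ] j1 there -0.52
```

View pics/w12.png

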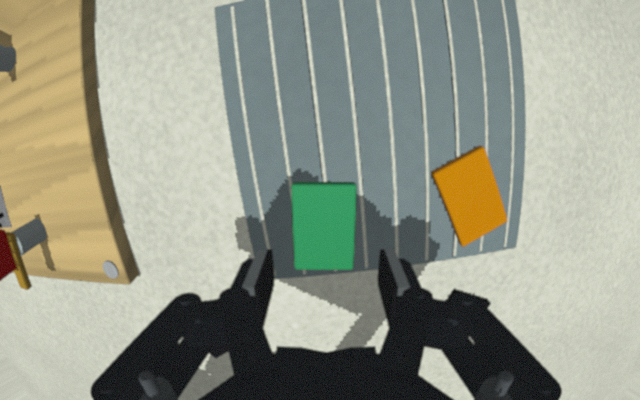

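{"fn": "play_rows", "kwargs": {
  "delta_pos": [
    [0.6, -1.8, 12],
    [0, 0, 16],
    [0, 0, 12],
    [0, 0, 6],
    [0, 0, 0],
    [0, 0, 0],
    [0, 0, 0],
    [0, 0, 0],
    [0, 0, 0]
  ],
  "turn": [0.006, 0, 0, 0, 0, 0, 0, 0, 0],
  "gripper": [0.36, 0.36, 0.36, 0.36, 0.36, 0.36, 0.7, 0.7, 0.7]
}}

```text
t: 19.05
position: [0.4087, -0.2355, 0.0054]
tcp_rot: [3.141, -0.001, -0.118]
ft_force: [-1.1, 1.0, 6.2]
opening: 0.0389
```

{"fn": "play_rows", "kwargs": {
  "delta_pos": [
    [0, 0, 0],
    [0, 0, -10],
    [0, 0, -30],
    [0, 0, -42],
    [0, 0, -43],
    [0, 0, 0]
  ],
  "turn": [0, 0, 0, 0, 0, 0],
  "gripper": [0.7, 0.7, 0.7, 0.7, 0.7, 0.7]
}}

```text
t: 19.8
position: [0.4106, -0.2368, 0.1335]
tcp_rot: [3.138, -0.007, -0.118]
ft_force: [-0.1, -0.6, -1.9]
opening: 0.0388
```

```bash
python3 -c "
from h import *
s=r.state()
looktiles('w13',z=s['position'][2]+.009,names=('tile1',)); print(s['opening'],s['position'],s['tcp_rot'])
rows(0.4802,0.2016,0.125,-0.038,12)"
```

```text
tile1 8268 [ 0.4123 -0.2369] (60.9, 40.7) ang -6.9 deg
0.03880145005147267 [ 0.4106334  -0.23683793  0.13345022] [ 3.13760388 -0.00728419 -0.11811049]
t 19.85 from [ 0.4093 -0.2359  0.1316] yaw -0.118 j6 1.08; step 36.9 mm turn/row -0.007 j6 end 2.01
   [[1.6, -36.9, 0.6], [1.8, -36.9, 0.6], [2.1, -36.9, 0.6], [2.3, -36.9, 0.6], [2.6, -36.8, 0.6], [2.8, -36.8, 0.6], [3.0, -36.8, 0.6], [3.3, -36.8, 0.6], [3.5, -36.8, 0.6], [3.8, -36.7, 0.6], [4.0, -36.7, 0.6], [4.3, -36.7, 0.6]]
```

View pics/w13.png

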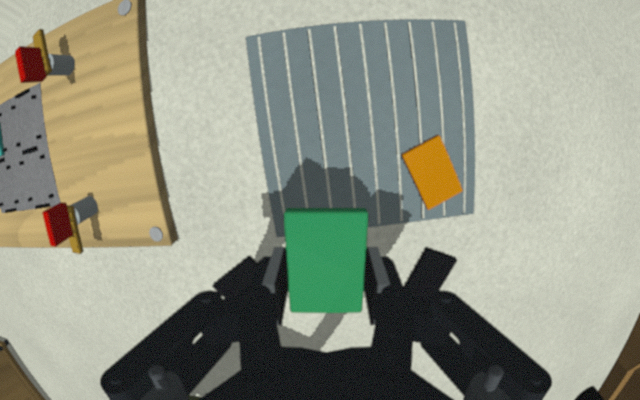

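{"fn": "play_rows", "kwargs": {
  "delta_pos": [
    [2, -30, 0],
    [2, -37, 0],
    [2, -38, 0],
    [2, -38, 0],
    [3, -38, 1],
    [3, -38, 1],
    [3, -38, 1],
    [3, -38, 1],
    [3, -38, 1],
    [4, -38, 1],
    [4, -38, 1],
    [4, -35, 1]
  ],
  "turn": [-0.007, -0.007, -0.007, -0.007, -0.007, -0.007, -0.007, -0.007, -0.007, -0.007, -0.007, -0.006],
  "gripper": [0.7, 0.7, 0.7, 0.7, 0.7, 0.7, 0.7, 0.7, 0.7, 0.7, 0.7, 0.7]
}}

```text
t: 21.35
position: [0.4771, 0.2056, 0.1201]
tcp_rot: [3.14, 0.003, -0.035]
ft_force: [0.5, -0.0, -0.6]
opening: 0.0387
```

{"fn": "play_rows", "kwargs": {
  "delta_pos": [
    [0, 0, 0],
    [0, 0, 25],
    [0, 0, 35],
    [0, 0, 28],
    [0, 0, 7],
    [0, 0, 0],
    [0, 0, 0],
    [0, 0, 0]
  ],
  "turn": [0, 0, 0, 0, 0, 0, 0, 0],
  "gripper": [0.7, 0.7, 0.7, 0.7, 0.7, 0.7, 0.7, 0.7]
}}

```text
t: 22.35
position: [0.4792, 0.2048, 0.0278]
tcp_rot: [-3.141, -0.002, -0.035]
ft_force: [0.7, -0.0, -0.6]
opening: 0.0384
```

```bash
python3 -c "
from h import *
s=r.state()
w,_=looktiles('w14',z=s['position'][2]+.008,names=('tile1',)); print(s['opening'],s['position'],s['tcp_rot'])
cv2.imwrite('pics/w14a.png',cv2.resize(w[150:350,210:490],None,fx=2.5,fy=2.5,interpolation=cv2.INTER_CUBIC)[:,:,::-1])
plan(0.4802,0.2016,0.018,-0.038)"
```

```text
tile1 8409 [0.4799 0.2049] (62.2, 41.1) ang -2.1 deg
0.03842706975928051 [0.47919669 0.20484952 0.02783436] [-3.14088155e+00 -2.04466330e-03 -3.51977516e-02]
t 22.40 pos [0.4791 0.2049 0.0278] rpy [-3.141e+00 -2.000e-03 -3.500e-02] j6 1.93 | delta from here (tool axes now) [1.2 3.2 9.8] turn 0.003
   if turned first: [1.2 3.2 9.8] j1 there 0.40
```

View pics/w14a.png

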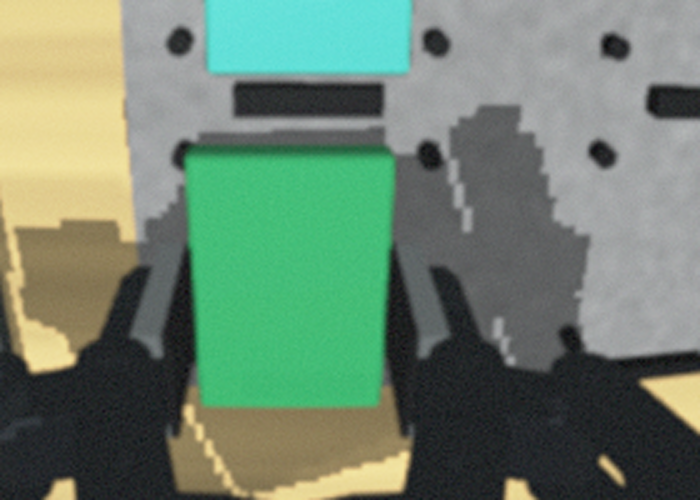

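{"fn": "play_rows", "kwargs": {
  "delta_pos": [
    [0.7, 3.2, 0],
    [0, 0, 0],
    [0, 0, 0],
    [0, 0, 0]
  ],
  "turn": [0.003, 0, 0, 0],
  "gripper": [0.7, 0.7, 0.7, 0.7]
}}

```text
t: 22.9
position: [0.479, 0.2014, 0.0268]
tcp_rot: [-3.142, 0.0, -0.038]
ft_force: [-0.1, 1.0, -0.8]
opening: 0.0388
```

```bash
python3 -c "
from h import *
s=r.state()
w,_=looktiles('w15',z=s['position'][2]+.008,names=('tile1',)); print(s['opening'],s['position'],s['tcp_rot'])
plan(0.4802,0.2016,0.018,-0.038)"
```

```text
tile1 8392 [0.4796 0.2014] (62.2, 41.2) ang -2.3 deg
0.03884595230194879 [0.4789604  0.20144055 0.02678597] [-3.14158410e+00  4.35496695e-05 -3.82412871e-02]
t 22.95 pos [0.4789 0.2015 0.0268] rpy [ 3.142  0.    -0.038] j6 1.93 | delta from here (tool axes now) [ 1.3 -0.2  8.8] turn -0.000
   if turned first: [ 1.3 -0.2  8.8] j1 there 0.40
```

{"fn": "play_rows", "kwargs": {
  "delta_pos": [
    [0.6, 0, 3],
    [0, 0, 3],
    [0, 0, 2],
    [0, 0, 1.5],
    [0, 0, 0],
    [0, 0, 0]
  ],
  "turn": [0, 0, 0, 0, 0, 0],
  "gripper": [0.7, 0.7, 0.7, 0.7, 0.7, 0.7]
}}

```text
t: 23.7
position: [0.4794, 0.2014, 0.0174]
tcp_rot: [3.142, 0.0, -0.038]
ft_force: [-1.0, 0.2, 2.9]
opening: 0.039
```

```bash
python3 -c "
from h import *
s=r.state()
w,_=looktiles('w16',z=s['position'][2]+.008,names=('tile1',)); print(s['opening'],s['position'],s['tcp_rot'])
cv2.imwrite('pics/w16a.png',cv2.resize(w[150:350,210:490],None,fx=2.5,fy=2.5,interpolation=cv2.INTER_CUBIC)[:,:,::-1])
"
```

```text
tile1 8406 [0.4795 0.2013] (63.1, 41.0) ang -2.8 deg
0.03899225111928257 [0.47940772 0.20138505 0.01744932] [ 3.14155040e+00  1.62349693e-04 -3.81892922e-02]
```

View pics/w16a.png

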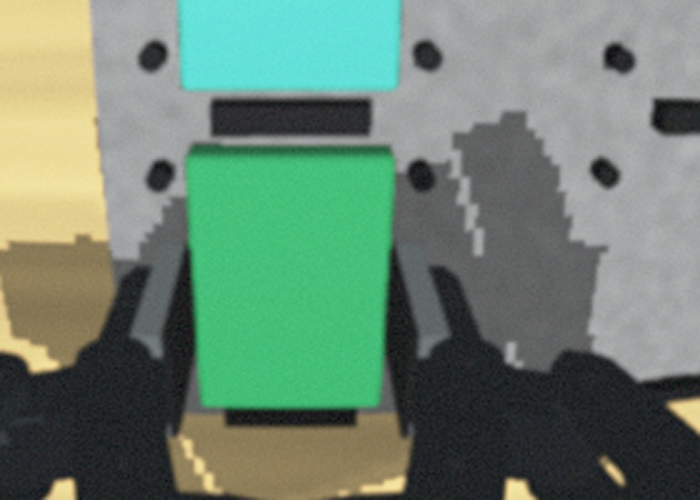

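Green sits between its stops, with light contact at 2.9 N. I'll release it and go to the amber tile.

{"fn": "play_rows", "kwargs": {
  "delta_pos": [
    [0, 0, 0],
    [0, 0, 0],
    [0, 0, 0],
    [0, 0, -10],
    [0, 0, -30],
    [0, 0, -40],
    [0, 0, -40],
    [0, 0, 0]
  ],
  "turn": [0, 0, 0, 0, 0, 0, 0, 0],
  "gripper": [0.36, 0.36, 0.36, 0.36, 0.36, 0.36, 0.36, 0.36]
}}

```text
t: 24.75
position: [0.4823, 0.2024, 0.1413]
tcp_rot: [-3.139, -0.008, -0.038]
ft_force: [0.1, -0.1, -0.1]
opening: 0.0549
```

```bash
python3 -c "
from h import *
looktiles('w17',z=.025,names=('tile1','tile0'))
looktiles('t17',BOARD,cam='top',names=('tile2',))
rows(0.418,-0.3368,0.12,0.39,12)"
```

```text
tile1 3026 [0.4789 0.2016] (61.5, 40.7) ang -2.2 deg
tile0 3447 [0.5519 0.1989] (60.4, 40.0) ang -1.6 deg
tile2 141 [ 0.3972 -0.3461] (60.8, 28.8) ang 3.5 deg
t 24.85 from [0.4796 0.2014 0.138 ] yaw -0.038 j6 1.93; step 45.2 mm turn/row -0.036 j6 end 0.50
   [[-3.4, 45.0, 1.5], [-5.0, 44.9, 1.5], [-6.6, 44.7, 1.5], [-8.2, 44.4, 1.5], [-9.8, 44.1, 1.5], [-11.4, 43.7, 1.5], [-12.9, 43.3, 1.5], [-14.4, 42.8, 1.5], [-16.0, 42.2, 1.5], [-17.5, 41.6, 1.5], [-18.9, 41.0, 1.5], [-20.4, 40.3, 1.5]]
```

View pics/w17.png

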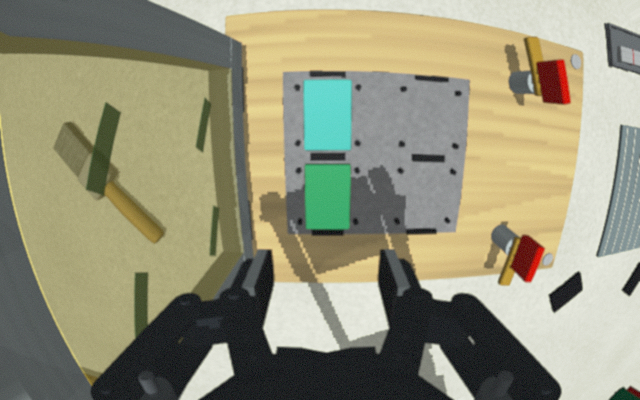

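```bash
python3 -c "
import cv2
w=cv2.imread('pics/t17.png'); cv2.imwrite('pics/t17a.png',cv2.resize(w[130:310,200:500],None,fx=2.6,fy=2.6,interpolation=cv2.INTER_CUBIC))"
```

```text
(no output)
```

View pics/t17a.png

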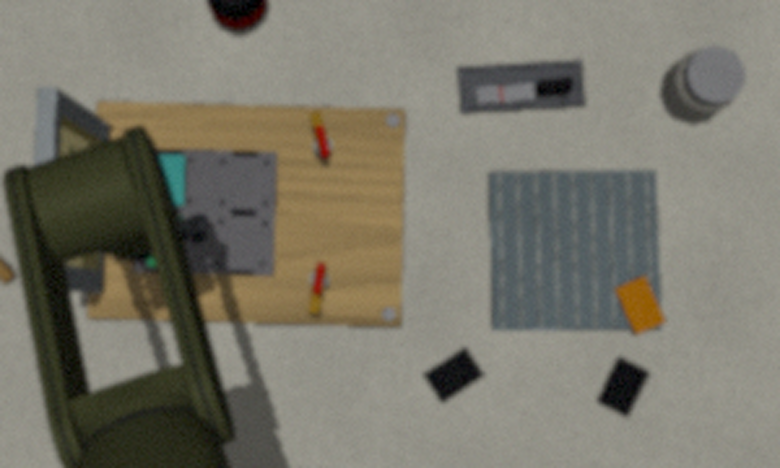

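The amber tile has been knocked to the board's corner (t17a at (640,305)). I'll move there and look again.

```bash
python3 -c "
from h import *
Z=[(0.3,-0.3),(0.6,-0.3),(0.6,-0.45),(0.3,-0.45)]
looktiles('t18',Z,cam='top',names=('tile2',),z=.012)
rows(0.40,-0.35,0.14,0.35,12)"
```

```text
tile2 225 [ 0.3975 -0.357 ] (57.0, 37.4) ang 24.7 deg
t 24.90 from [0.4789 0.2012 0.1371] yaw -0.038 j6 1.93; step 46.4 mm turn/row -0.032 j6 end 0.50
   [[-4.8, 46.1, -0.2], [-6.3, 46.0, -0.2], [-7.8, 45.7, -0.2], [-9.3, 45.5, -0.2], [-10.7, 45.1, -0.2], [-12.2, 44.8, -0.2], [-13.6, 44.4, -0.2], [-15.1, 43.9, -0.2], [-16.5, 43.4, -0.2], [-17.9, 42.8, -0.2], [-19.2, 42.2, -0.2], [-20.6, 41.6, -0.2]]
```

{"fn": "play_rows", "kwargs": {
  "delta_pos": [
    [-5, 36, 0],
    [-6, 46, 0],
    [-8, 46, 0],
    [-9, 46, 0],
    [-11, 45, 0],
    [-12, 45, 0],
    [-14, 44, 0],
    [-15, 44, 0],
    [-16, 44, 0],
    [-18, 43, 0],
    [-19, 43, 0],
    [-22, 48, 0]
  ],
  "turn": [-0.032, -0.032, -0.032, -0.032, -0.032, -0.032, -0.032, -0.032, -0.032, -0.032, -0.032, -0.036],
  "gripper": [0.36, 0.36, 0.36, 0.36, 0.36, 0.36, 0.36, 0.36, 0.36, 0.36, 0.36, 0.36]
}}

```text
t: 26.4
position: [0.4, -0.3484, 0.1356]
tcp_rot: [-3.138, 0.001, 0.351]
ft_force: [0.6, 0.5, -0.7]
opening: 0.0548
```

{"fn": "play_rows", "kwargs": {
  "delta_pos": [
    [0, 0, 0],
    [0, 0, 30],
    [0, 0, 35],
    [0, 0, 15],
    [0, 0, 0],
    [0, 0, 0]
  ],
  "turn": [0, 0, 0, 0, 0, 0],
  "gripper": [0.36, 0.36, 0.36, 0.36, 0.36, 0.36]
}}

```text
t: 27.15
position: [0.402, -0.3483, 0.058]
tcp_rot: [3.141, -0.0, 0.35]
ft_force: [0.0, -0.0, -1.0]
opening: 0.0546
```

```bash
python3 -c "
from h import *
Z=[(0.3,-0.3),(0.6,-0.3),(0.6,-0.45),(0.3,-0.45)]
looktiles('w19',Z,names=('tile2',),z=.013)
plan(0.3975,-0.357,0.005,0.39)"
```

```text
tile2 4835 [ 0.3988 -0.3575] (61.1, 40.0) ang 22.6 deg
t 27.20 pos [ 0.4021 -0.3485  0.0583] rpy [ 3.14e+00 -1.00e-03  3.50e-01] j6 0.43 | delta from here (tool axes now) [-7.3  6.3 53.3] turn -0.040
   if turned first: [-7.5  6.1 53.3] j1 there -0.73
```

View pics/w19.png

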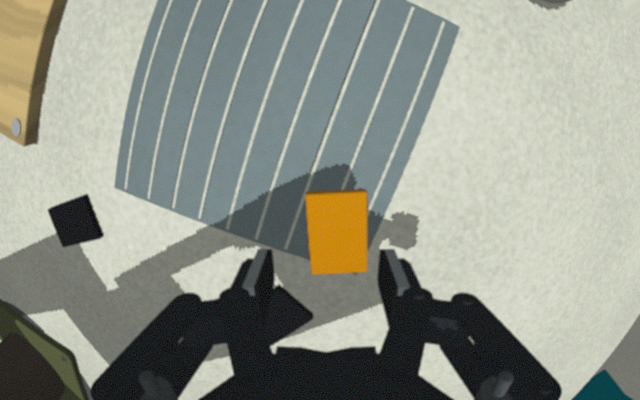

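{"fn": "play_rows", "kwargs": {
  "delta_pos": [
    [0, 0, 0],
    [-3.5, 3.5, 10],
    [-3.2, 3.4, 16],
    [0, 0, 16],
    [0, 0, 10.5],
    [0, 0, 0],
    [0, 0, 0],
    [0, 0, 0],
    [0, 0, 0],
    [0, 0, 0]
  ],
  "turn": [-0.042, 0, 0, 0, 0, 0, 0, 0, 0, 0],
  "gripper": [0.36, 0.36, 0.36, 0.36, 0.36, 0.36, 0.36, 0.7, 0.7, 0.7]
}}

```text
t: 28.45
position: [0.3982, -0.3574, 0.0055]
tcp_rot: [3.14, -0.0, 0.392]
ft_force: [-0.6, 0.5, 4.8]
opening: 0.0387
```

```bash
python3 -c "
from h import *
s=r.state()
looktiles('w20',z=.014,names=('tile2',)); print(s['opening'],s['position'],s['tcp_rot'])"
```

```text
tile2 8168 [ 0.3993 -0.3567] (61.4, 40.1) ang 22.4 deg
0.03866347778785747 [ 0.39818509 -0.35740249  0.00550267] [ 3.14028480e+00 -4.77490638e-04  3.91854530e-01]
```

View pics/w20.png

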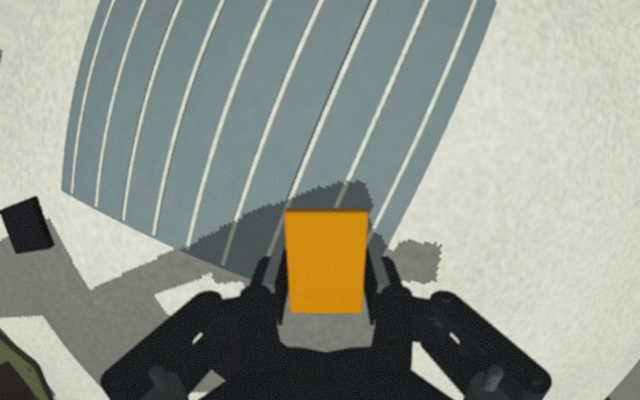

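{"fn": "play_rows", "kwargs": {
  "delta_pos": [
    [0, 0, -10],
    [0, 0, -30],
    [0, 0, -42],
    [0, 0, -43],
    [0, 0, 0],
    [0, 0, 0]
  ],
  "turn": [0, 0, 0, 0, 0, 0],
  "gripper": [0.7, 0.7, 0.7, 0.7, 0.7, 0.7]
}}

```text
t: 29.25
position: [0.3974, -0.3566, 0.1297]
tcp_rot: [-3.141, 0.0, 0.392]
ft_force: [0.2, -0.0, -0.2]
opening: 0.039
```

```bash
python3 -c "
from h import *
s=r.state()
looktiles('w21',z=s['position'][2]+.009,names=('tile2',)); print(s['opening'],s['position'])
rows(0.5488,0.1090,0.125,-0.038,12)"
```

```text
tile2 8056 [ 0.399  -0.3556] (60.6, 39.8) ang 22.5 deg
0.03904899277922421 [ 0.39735716 -0.35657878  0.1296964 ]
t 29.30 from [ 0.397  -0.3562  0.1289] yaw 0.392 j6 0.37; step 40.8 mm turn/row 0.036 j6 end 1.80
   [[26.5, -31.0, 0.3], [25.4, -31.9, 0.3], [24.2, -32.8, 0.3], [23.0, -33.7, 0.3], [21.8, -34.5, 0.3], [20.6, -35.2, 0.3], [19.3, -35.9, 0.3], [18.0, -36.6, 0.3], [16.7, -37.2, 0.3], [15.3, -37.8, 0.3], [13.9, -38.3, 0.3], [12.6, -38.8, 0.3]]
```

{"fn": "play_rows", "kwargs": {
  "delta_pos": [
    [26, -31, 0],
    [25, -32, 0],
    [24, -33, 0],
    [23, -34, 0],
    [22, -34, 0],
    [21, -35, 0],
    [19, -36, 0],
    [18, -37, 0],
    [17, -37, 0],
    [15, -38, 0],
    [14, -38, 0],
    [13, -39, 0]
  ],
  "turn": [0.036, 0.036, 0.036, 0.036, 0.036, 0.036, 0.036, 0.036, 0.036, 0.036, 0.036, 0.034],
  "gripper": [0.7, 0.7, 0.7, 0.7, 0.7, 0.7, 0.7, 0.7, 0.7, 0.7, 0.7, 0.7]
}}

```text
t: 30.8
position: [0.5488, 0.1091, 0.1278]
tcp_rot: [3.141, 0.004, -0.039]
ft_force: [0.7, -0.6, -0.5]
opening: 0.0391
```

{"fn": "play_rows", "kwargs": {
  "delta_pos": [
    [0, 0, 0],
    [0, 0, 25],
    [0, 0, 35],
    [0, 0, 28],
    [0, 0, 7],
    [0, 0, 0],
    [0, 0, 0],
    [0, 0, 0]
  ],
  "turn": [0, 0, 0, 0, 0, 0, 0, 0],
  "gripper": [0.7, 0.7, 0.7, 0.7, 0.7, 0.7, 0.7, 0.7]
}}

```text
t: 31.8
position: [0.5508, 0.108, 0.0359]
tcp_rot: [-3.141, -0.002, -0.038]
ft_force: [0.7, -0.2, -0.3]
opening: 0.0387
```

```bash
python3 -c "
from h import *
s=r.state()
w,_=looktiles('w22',z=s['position'][2]+.008,names=('tile2',)); print(s['opening'],s['position'],s['tcp_rot'])
cv2.imwrite('pics/w22a.png',cv2.resize(w[150:350,210:490],None,fx=2.5,fy=2.5,interpolation=cv2.INTER_CUBIC)[:,:,::-1])
plan(0.5480,0.1090,0.018,-0.038)"
```

```text
tile2 8230 [0.5517 0.108 ] (61.8, 40.2) ang -2.1 deg
0.03873990863528597 [0.55077776 0.10798585 0.03593334] [-3.14124968e+00 -2.21178561e-03 -3.82481428e-02]
t 31.85 pos [0.5506 0.108  0.0358] rpy [-3.141e+00 -2.000e-03 -3.800e-02] j6 1.73 | delta from here (tool axes now) [-2.7 -0.9 17.8] turn -0.000
   if turned first: [-2.7 -0.9 17.8] j1 there 0.20
```

View pics/w22a.png

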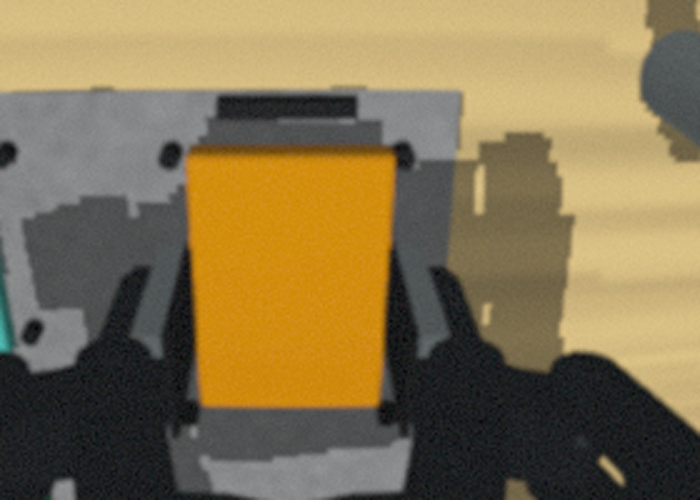

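{"fn": "play_rows", "kwargs": {
  "delta_pos": [
    [-1.5, -0.9, 4],
    [0, 0, 5],
    [0, 0, 0],
    [0, 0, 0],
    [0, 0, 0]
  ],
  "turn": [0, 0, 0, 0, 0],
  "gripper": [0.7, 0.7, 0.7, 0.7, 0.7]
}}

```text
t: 32.48
position: [0.5486, 0.1089, 0.0258]
tcp_rot: [-3.142, -0.0, -0.038]
ft_force: [0.3, -0.7, 0.2]
opening: 0.0383
```

```bash
python3 -c "
from h import *
s=r.state()
w,_=looktiles('w23',z=s['position'][2]+.008,names=('tile2',)); print(s['opening'],s['position'],s['tcp_rot'])
plan(0.5480,0.1090,0.018,-0.038)"
```

```text
tile2 8254 [0.5492 0.1089] (62.4, 40.3) ang -2.2 deg
0.038346631633074196 [0.54859441 0.10891694 0.02582812] [-3.14158094e+00 -1.58271110e-04 -3.82102283e-02]
t 32.52 pos [0.5486 0.1089 0.0258] rpy [-3.142 -0.    -0.038] j6 1.73 | delta from here (tool axes now) [-0.6 -0.1  7.8] turn -0.000
   if turned first: [-0.6 -0.1  7.8] j1 there 0.20
```

{"fn": "play_rows", "kwargs": {
  "delta_pos": [
    [-0.5, 0, 3],
    [0, 0, 3],
    [0, 0, 1.8],
    [0, 0, 0.6],
    [0, 0, 0],
    [0, 0, 0]
  ],
  "turn": [0, 0, 0, 0, 0, 0],
  "gripper": [0.7, 0.7, 0.7, 0.7, 0.7, 0.7]
}}

```text
t: 33.28
position: [0.5478, 0.1089, 0.0175]
tcp_rot: [3.142, 0.0, -0.038]
ft_force: [-1.3, -0.2, 2.3]
opening: 0.0388
```

```bash
python3 -c "
from h import *
s=r.state()
w,_=looktiles('w24',z=s['position'][2]+.008,names=('tile2',)); print(s['opening'],s['position'],s['tcp_rot'])
cv2.imwrite('pics/w24a.png',cv2.resize(w[150:350,210:490],None,fx=2.5,fy=2.5,interpolation=cv2.INTER_CUBIC)[:,:,::-1])
"
```

```text
tile2 8244 [0.5481 0.1089] (61.9, 40.2) ang -2.2 deg
0.03880642979516697 [0.54778869 0.10891316 0.01753499] [ 3.14156194e+00  1.65752826e-04 -3.82480089e-02]
```

View pics/w24a.png

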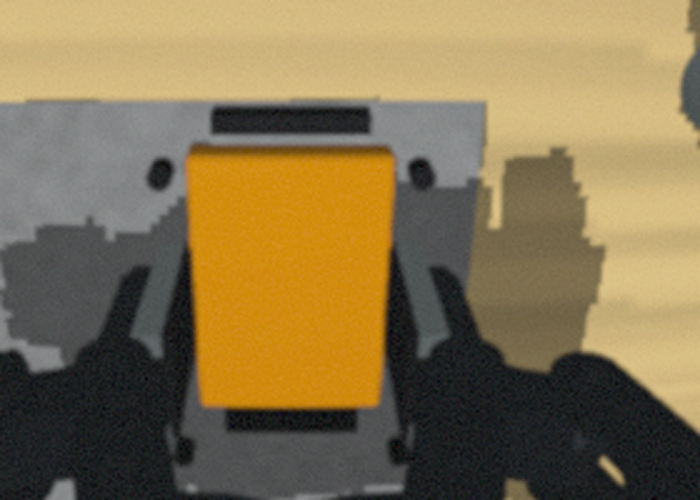

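Amber is in its nest too. I'll release, lift, and look at the screen.

{"fn": "play_rows", "kwargs": {
  "delta_pos": [
    [0, 0, 0],
    [0, 0, 0],
    [0, 0, 0],
    [0, 0, -10],
    [0, 0, -30],
    [0, 0, -50],
    [0, 0, -50],
    [0, 0, -50],
    [0, 0, -50],
    [0, 0, 0],
    [0, 0, 0]
  ],
  "turn": [0, 0, 0, 0, 0, 0, 0, 0, 0, 0, 0],
  "gripper": [0.36, 0.36, 0.36, 0.36, 0.36, 0.6, 0.6, 0.6, 1, 1, 1]
}}

```text
t: 34.7
position: [0.5474, 0.1089, 0.2575]
tcp_rot: [3.142, -0.0, -0.038]
ft_force: [-1.0, 0.0, -0.2]
opening: -0.0
```

```bash
python3 - <<'E'
from h import *
w,info=looktiles('w25',z=.025)
sd=save('side','s25.png'); 
print('rail side',pin('side','screen_rail'),'hinge',pin('side','screen_hinge'))
tp=save('top','t25.png'); print('rail top',pin('top','screen_rail'))
cv2.imwrite('pics/s25a.png',cv2.resize(sd[100:290,190:390],None,fx=3.5,fy=3,interpolation=cv2.INTER_CUBIC)[:,:,::-1])
y0=np.array([.519,.2705,.03]); yd=np.array([.038,.9993,0]);xd=np.array([.9993,-.038,0])
for th in (1.4,1.6,1.7,1.8,1.95):
    o=y0-yd*.230*np.cos(th)+np.array([0,0,.230*np.sin(th)])
    # bottom-face outer corners & top-face corners
    n=yd*np.sin(th)+np.array([0,0,np.cos(th)])
    print(th,[proj('side',o+sx*.1*xd+h*n).round(0).tolist() for sx in(-1,1) for h in (0,.02)],[proj('top',o+sx*.1*xd+h*n).round(0).tolist() for sx in(-1,1) for h in (0,.02)])
E
```

```text
tile0 1499 [0.5509 0.1992] (63.2, 41.7) ang -1.4 deg
tile1 1276 [0.4789 0.2018] (62.3, 40.6) ang -2.6 deg
tile2 1501 [0.5474 0.109 ] (61.0, 39.2) ang -3.0 deg
rail side [(array([247.168, 126.8  ]), 0.8)] hinge [(array([258.816, 191.   ]), 0.71), (array([411.584, 253.4  ]), 0.19)]
rail top [(array([212.416, 200.6  ]), 0.84)]
1.4 [[234.0, 147.0], [230.0, 143.0], [290.0, 123.0], [286.0, 119.0]] [[239.0, 240.0], [231.0, 240.0], [243.0, 163.0], [235.0, 163.0]]
1.6 [[225.0, 139.0], [221.0, 137.0], [281.0, 116.0], [277.0, 114.0]] [[221.0, 239.0], [214.0, 239.0], [225.0, 163.0], [217.0, 163.0]]
1.7 [[221.0, 137.0], [217.0, 135.0], [276.0, 114.0], [272.0, 112.0]] [[213.0, 239.0], [205.0, 239.0], [216.0, 163.0], [209.0, 163.0]]
1.8 [[217.0, 135.0], [213.0, 134.0], [272.0, 113.0], [268.0, 112.0]] [[204.0, 239.0], [197.0, 239.0], [208.0, 163.0], [201.0, 163.0]]
1.95 [[211.0, 134.0], [208.0, 133.0], [266.0, 112.0], [262.0, 112.0]] [[192.0, 239.0], [186.0, 239.0], [197.0, 163.0], [190.0, 163.0]]
```

View pics/s25a.png

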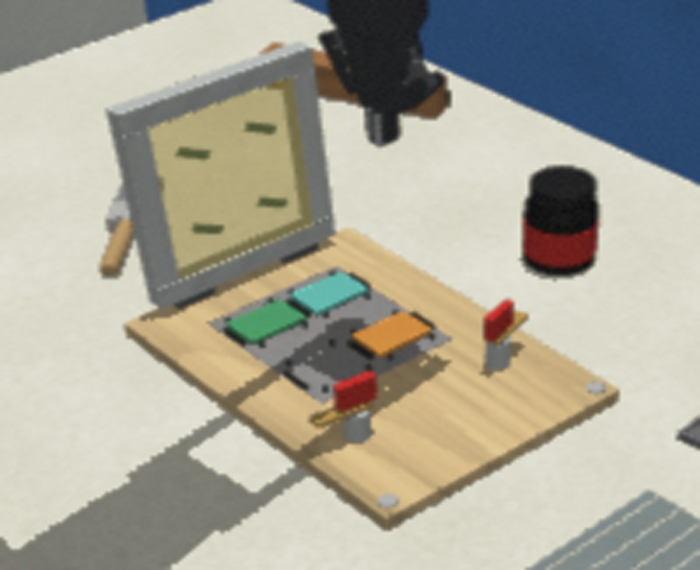

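View pics/w25.png

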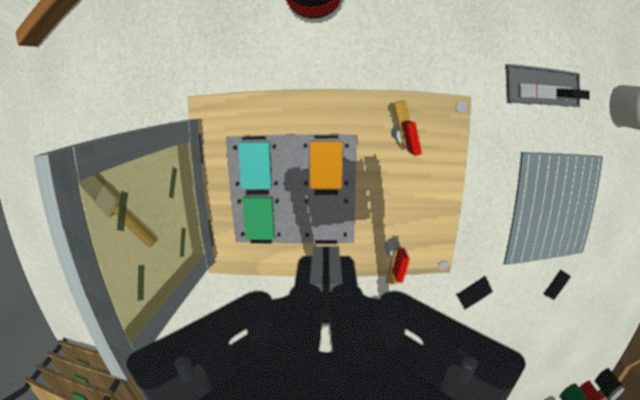

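```bash
python3 - <<'E'
from h import *
p,e=tri([ray('top',(212.4,200.6)),ray('side',(247.2,126.8))]); print(p,e)
y0=np.array([.519,.2705,.03]); yd=np.array([.038,.9993,0])
for th in (1.55,1.6,1.65,1.7,1.75):
    print(th,y0-yd*.2175*np.cos(th)+[0,0,.2175*np.sin(th)]+.02*(yd*np.sin(th)+np.array([0,0,np.cos(th)])))
w=cv2.imread('pics/t25.png'); cv2.imwrite('pics/t25a.png',cv2.resize(w[150:260,180:380],None,fx=3.9,fy=3.9,interpolation=cv2.INTER_CUBIC))
E
```

```text
[0.51969222 0.30879244 0.24853978] [np.float64(2.012842321398453), np.float64(2.0128423213984785)]
1.55 [0.51958797 0.28596197 0.24786887]
1.6 [0.52000101 0.29682393 0.24682327]
1.65 [0.52041155 0.30762009 0.24523573]
1.7 [0.52081857 0.31832347 0.24311021]
1.75 [0.52122103 0.32890732 0.24045202]
```

View pics/t25a.png

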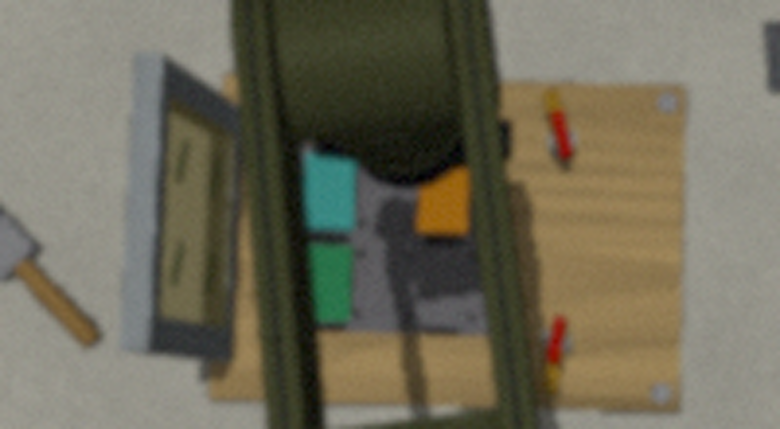

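All three tiles lie flat in their nests. The screen stands at about 1.67 rad and both buttons are open. I'll take the closed fingers over the rail and behind it.

```bash
python3 - <<'E'
from h import *
rows(.522,.3575,.31,-.038,8)
E
```

```text
t 35.00 from [0.5473 0.1088 0.256 ] yaw -0.038 j6 1.73; step 32.0 mm turn/row -0.000 j6 end 2.21
   [[-4.3, -30.9, -6.7], [-4.3, -30.9, -6.7], [-4.3, -30.9, -6.7], [-4.3, -30.9, -6.7], [-4.3, -30.9, -6.7], [-4.3, -30.9, -6.7], [-4.3, -30.9, -6.7], [-4.3, -30.9, -6.7]]
```

{"fn": "play_rows", "kwargs": {
  "delta_pos": [
    [0, 0, -30],
    [0, 0, -24],
    [-4, -30, 0],
    [-4, -31, 0],
    [-4, -31, 0],
    [-4, -31, 0],
    [-4, -31, 0],
    [-4, -31, 0],
    [-5, -31, 0],
    [-5, -31, 0],
    [0, 0, 0],
    [0, 0, 0]
  ],
  "turn": [0, 0, 0, 0, 0, 0, 0, 0, 0, 0, 0, 0],
  "gripper": [1, 1, 1, 1, 1, 1, 1, 1, 1, 1, 1, 1]
}}

```text
t: 36.5
position: [0.5233, 0.3565, 0.3106]
tcp_rot: [3.14, 0.001, -0.038]
ft_force: [0.5, 0.1, 0.8]
opening: -0.0
```

```bash
python3 - <<'E'
from h import *
plan(.522,.3575,.239,-.038)
sd=save('side','s26.png'); cv2.imwrite('pics/s26a.png',cv2.resize(sd[60:250,170:370],None,fx=3.5,fy=3,interpolation=cv2.INTER_CUBIC)[:,:,::-1])
E
```

```text
t 36.50 pos [0.5233 0.3565 0.3106] rpy [ 3.14e+00  1.00e-03 -3.80e-02] j6 2.14 | delta from here (tool axes now) [-1.2 -1.  71.6] turn 0.000
   if turned first: [-1.3 -0.9 71.6] j1 there 0.60
```

View pics/s26a.png

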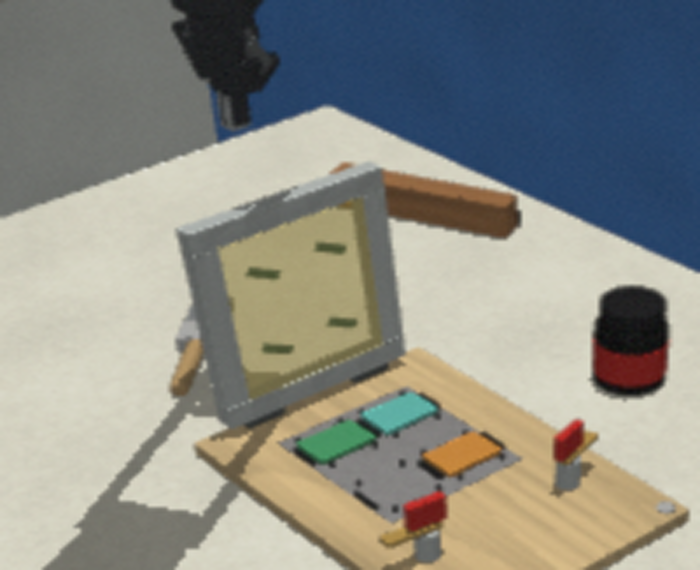

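{"fn": "play_rows", "kwargs": {
  "delta_pos": [
    [0, 0, 20],
    [0, 0, 30],
    [0, 0, 21],
    [0, 0, 0],
    [0, 10, 0],
    [0, 8, 0],
    [0, 0, 0],
    [0, 0, 0]
  ],
  "turn": [0, 0, 0, 0, 0, 0, 0, 0],
  "gripper": [1, 1, 1, 1, 1, 1, 1, 1]
}}

```text
t: 37.55
position: [0.523, 0.339, 0.2411]
tcp_rot: [-3.141, -0.001, -0.039]
ft_force: [-0.3, -0.1, -1.2]
opening: -0.0
```

```bash
python3 - <<'E'
from h import *
plan(.522,.3575,.239,-.038)
sd=save('side','s27.png'); cv2.imwrite('pics/s27a.png',cv2.resize(sd[60:250,170:370],None,fx=3.5,fy=3,interpolation=cv2.INTER_CUBIC)[:,:,::-1])
t=.0145; out=[]
ths=np.r_[1.67,np.linspace(1.64,0.3,24)]
s=r.state(); 
for th in ths:
    rho=.212+(.224-.212)*(1.67-th)/1.67
    out.append((rho*np.cos(th)-.02*np.sin(th)-t, .03+rho*np.sin(th)+.02*np.cos(th)))
out=np.array(out)*1000
for k,(a,b) in enumerate(out): print(ths[k].round(3),'w %.1f z %.1f'%(a,b), '' if k==0 else 'row [0, %.1f, %.1f]'%(a-out[k-1][0],out[k-1][1]-b))
hw=np.array([.519,.2705]); print('w now',-(s['position'][:2]-hw)@np.array([.038,.9993])*1000)
E
```

```text
t 37.55 pos [0.523  0.339  0.2411] rpy [-3.141e+00 -1.000e-03 -3.900e-02] j6 2.12 | delta from here (tool axes now) [ -1.7 -18.4   2.1] turn -0.001
   if turned first: [ -1.7 -18.4   2.1] j1 there 0.60
1.67 w -55.4 z 239.0 
1.64 w -49.1 z 240.3 row [0, 6.3, -1.3]
1.582 w -36.8 z 242.4 row [0, 12.3, -2.1]
1.523 w -24.4 z 243.8 row [0, 12.4, -1.4]
1.465 w -11.9 z 244.4 row [0, 12.5, -0.6]
1.407 w 0.7 z 244.3 row [0, 12.5, 0.1]
1.349 w 13.2 z 243.5 row [0, 12.5, 0.8]
1.29 w 25.7 z 241.9 row [0, 12.5, 1.6]
1.232 w 38.1 z 239.6 row [0, 12.4, 2.3]
1.174 w 50.4 z 236.5 row [0, 12.3, 3.0]
1.116 w 62.5 z 232.8 row [0, 12.1, 3.8]
1.057 w 74.4 z 228.3 row [0, 11.9, 4.5]
0.999 w 86.0 z 223.2 row [0, 11.6, 5.2]
0.941 w 97.3 z 217.3 row [0, 11.3, 5.8]
0.883 w 108.3 z 210.8 row [0, 11.0, 6.5]
0.824 w 118.9 z 203.7 row [0, 10.6, 7.1]
0.766 w 129.1 z 195.9 row [0, 10.2, 7.8]
0.708 w 138.8 z 187.5 row [0, 9.7, 8.4]
0.65 w 148.1 z 178.6 row [0, 9.2, 8.9]
0.591 w 156.8 z 169.1 row [0, 8.7, 9.5]
0.533 w 165.0 z 159.1 row [0, 8.2, 10.0]
0.475 w 172.5 z 148.6 row [0, 7.6, 10.5]
0.417 w 179.5 z 137.7 row [0, 7.0, 10.9]
0.358 w 185.9 z 126.4 row [0, 6.3, 11.3]
0.3 w 191.5 z 114.7 row [0, 5.7, 11.7]
w now -68.80184543886396
```

View pics/s27a.png

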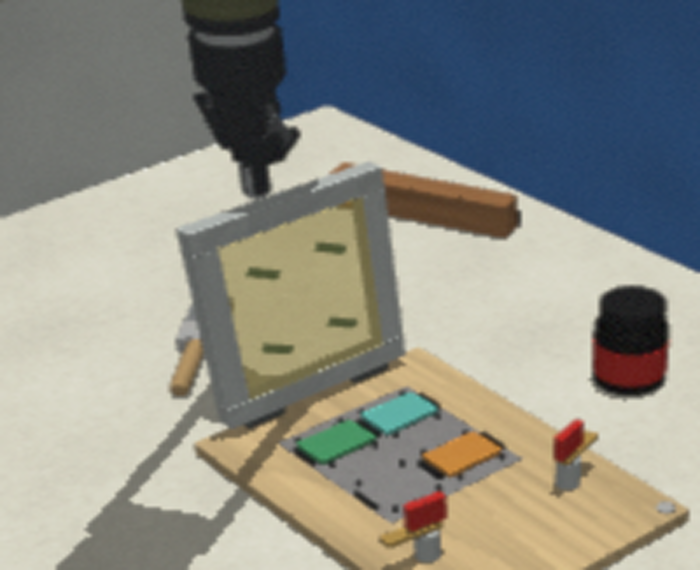

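{"fn": "play_rows", "kwargs": {
  "delta_pos": [
    [0, 6, 1],
    [0, 7, 0],
    [0, 6, 0],
    [0, 6, -1],
    [0, 7, -1],
    [0, 7, -1],
    [0, 8, -1],
    [0, 8, 0],
    [0, 8, 0],
    [0, 8, 0],
    [0, 0, 0]
  ],
  "turn": [0, 0, 0, 0, 0, 0, 0, 0, 0, 0, 0],
  "gripper": [1, 1, 1, 1, 1, 1, 1, 1, 1, 1, 1]
}}

```text
t: 38.98
position: [0.5201, 0.2668, 0.2435]
tcp_rot: [3.14, -0.0, -0.039]
ft_force: [0.6, -0.8, 0.1]
opening: 0.0001
```

```bash
python3 - <<'E'
from h import *
sd=save('side','s28.png'); cv2.imwrite('pics/s28a.png',cv2.resize(sd[60:250,170:370],None,fx=3.5,fy=3,interpolation=cv2.INTER_CUBIC)[:,:,::-1])
s=r.state();hw=np.array([.519,.2705]); print('w now',-(s['position'][:2]-hw)@np.array([.038,.9993])*1000,s['position'])
E
```

```text
w now 3.418374590509038 [0.52010223 0.26703732 0.2435596 ]
```

View pics/s28a.png

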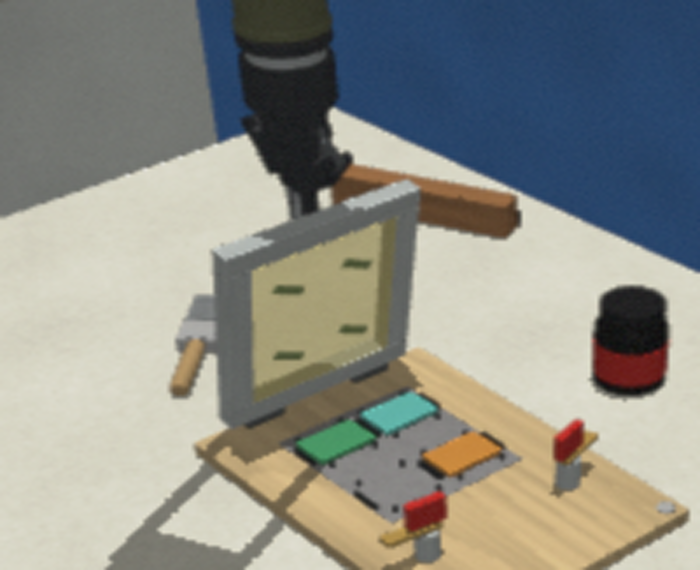

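The screen is following and is now past upright. I'll continue along the arc.

{"fn": "play_rows", "kwargs": {
  "delta_pos": [
    [0, 6, 0],
    [0, 8, 1],
    [0, 8, 1],
    [0, 8, 1],
    [0, 8, 1.5],
    [0, 8, 2],
    [0, 8, 2],
    [0, 8, 2.5],
    [0, 8, 2.5],
    [0, 8, 3],
    [0, 8, 3.5],
    [0, 0, 0]
  ],
  "turn": [0, 0, 0, 0, 0, 0, 0, 0, 0, 0, 0, 0],
  "gripper": [1, 1, 1, 1, 1, 1, 1, 1, 1, 1, 1, 1]
}}

```text
t: 40.52
position: [0.5165, 0.1809, 0.2231]
tcp_rot: [3.14, 0.001, -0.039]
ft_force: [0.2, 0.5, -0.7]
opening: -0.0001
```

```bash
python3 - <<'E'
from h import *
sd=save('side','s29.png'); cv2.imwrite('pics/s29a.png',cv2.resize(sd[60:250,170:370],None,fx=3.5,fy=3,interpolation=cv2.INTER_CUBIC)[:,:,::-1])
s=r.state();hw=np.array([.519,.2705]); print('w now',-(s['position'][:2]-hw)@np.array([.038,.9993])*1000,s['position'],s['ft_force'])
E
```

```text
w now 89.24551323547558 [0.51662518 0.18128228 0.22326901] [ 0.61658142 -0.15009972  0.37420155]
```

View pics/s29a.png

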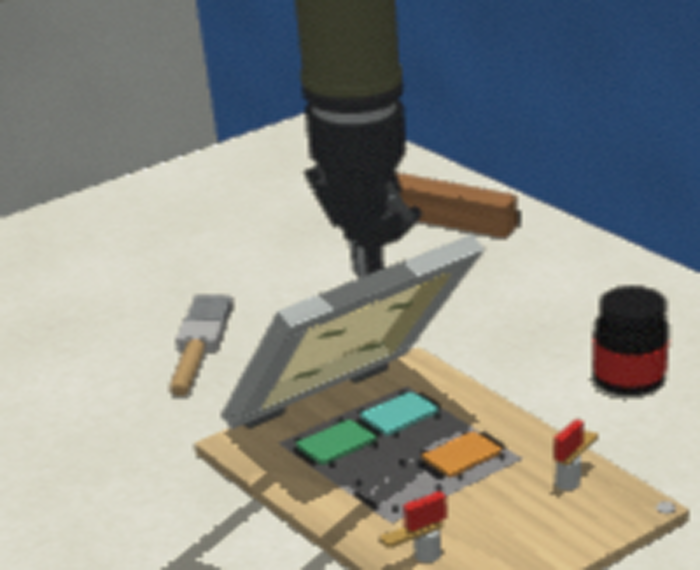

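{"fn": "play_rows", "kwargs": {
  "delta_pos": [
    [0, 5.5, 2.8],
    [0, 5.5, 3],
    [0, 5.4, 3.2],
    [0, 5.3, 3.3],
    [0, 5.2, 3.5],
    [0, 5, 3.7],
    [0, 5, 3.9],
    [0, 4.8, 4.1],
    [0, 4.7, 4.3],
    [0, 4.6, 4.4],
    [0, 4.4, 4.5],
    [0, 4.3, 4.6]
  ],
  "turn": [0, 0, 0, 0, 0, 0, 0, 0, 0, 0, 0, 0],
  "gripper": [1, 1, 1, 1, 1, 1, 1, 1, 1, 1, 1, 1]
}}

```text
t: 42.08
position: [0.5143, 0.1222, 0.1777]
tcp_rot: [3.141, 0.0, -0.038]
ft_force: [0.4, 0.0, 1.3]
opening: 0.0
```

```bash
python3 - <<'E'
from h import *
sd=save('side','s30.png'); cv2.imwrite('pics/s30a.png',cv2.resize(sd[60:250,170:370],None,fx=3.5,fy=3,interpolation=cv2.INTER_CUBIC)[:,:,::-1])
s=r.state();hw=np.array([.519,.2705]); print('w now',-(s['position'][:2]-hw)@np.array([.038,.9993])*1000,s['position'],s['ft_force'])
E
```

```text
w now 148.89764991011805 [0.51386529 0.1216933  0.17708924] [ 0.53643742 -0.65704621  0.3124643 ]
```

View pics/s30a.png

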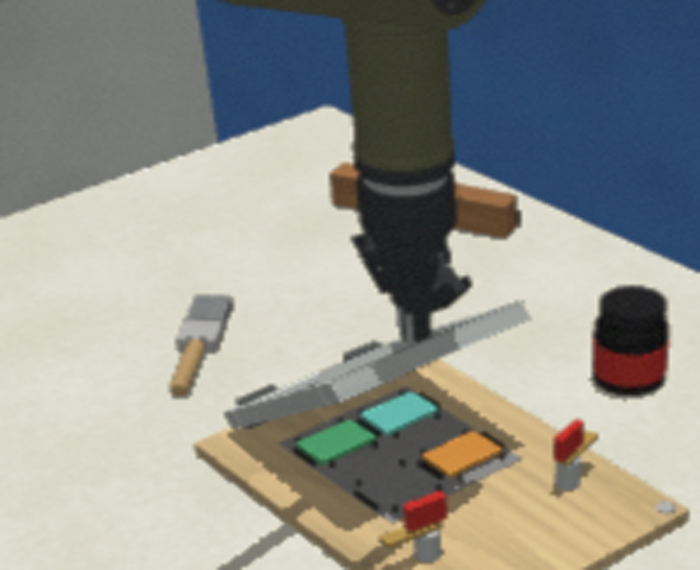

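```bash
cat >> h.py <<'E'
HW=np.array([.519,.2705,.03]); YD=np.array([.038,.9993,0]); XD=np.array([.9993,-.038,0]); ZD=np.array([0,0,1.])
def scr(th,x,rho,h): return HW+XD*x+rho*(-YD*np.cos(th)+ZD*np.sin(th))+h*(YD*np.sin(th)+ZD*np.cos(th))
E
python3 - <<'E'
from h import *
for th in (.3,.4,.5,.6,.7): print(th,[proj('side',scr(th,x,.23,h)).round(0).tolist() for x in(-.1,.1) for h in (0,.02)],'tipz(mm) for w=149: ', 0)
print(pin('side','screen_rail'))
im=cv2.imread('pics/s30.png'); 
for th,c in ((.4,(0,0,255)),(.5,(0,255,0)),(.6,(255,0,0))):
    for x in (-.1,.1):
        for h in (0,.02): cv2.circle(im,tuple(int(v) for v in proj('side',scr(th,x,.23,h)).round()),1,c,-1)
cv2.imwrite('pics/s30b.png',cv2.resize(im[110:230,220:350],None,fx=6,fy=5))
E
```

```text
0.3 [[277.0, 222.0], [275.0, 215.0], [330.0, 192.0], [329.0, 186.0]] tipz(mm) for w=149:  0
0.4 [[275.0, 214.0], [273.0, 208.0], [328.0, 185.0], [327.0, 179.0]] tipz(mm) for w=149:  0
0.5 [[272.0, 207.0], [270.0, 200.0], [326.0, 178.0], [324.0, 172.0]] tipz(mm) for w=149:  0
0.6 [[269.0, 199.0], [266.0, 193.0], [324.0, 171.0], [321.0, 165.0]] tipz(mm) for w=149:  0
0.7 [[266.0, 192.0], [262.0, 185.0], [320.0, 164.0], [317.0, 158.0]] tipz(mm) for w=149:  0
[(array([288.  , 173.32]), 0.89), (array([301.12, 212.08]), 0.33), (array([408. , 252.6]), 0.32)]
```

View pics/s30b.png

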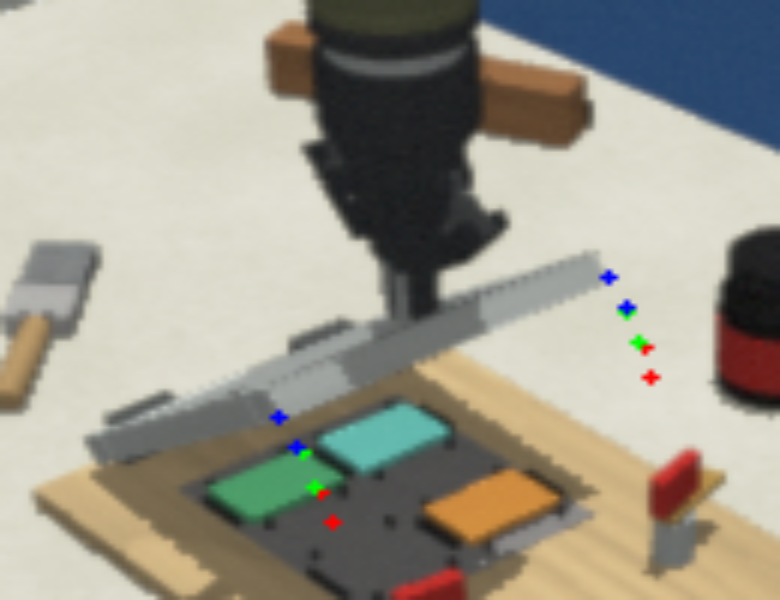

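The screen is at about 0.65 rad, matching the plan. I'll continue gently.

{"fn": "play_rows", "kwargs": {
  "delta_pos": [
    [0, 4.4, 4.3],
    [0, 4.3, 4.6],
    [0, 4.2, 4.8],
    [0, 4, 4.9],
    [0, 3.9, 5.1],
    [0, 3.8, 5.2],
    [0, 3.6, 5.3],
    [0, 3.4, 5.4],
    [0, 3.3, 5.5],
    [0, 3.1, 5.6],
    [0, 3, 5.7],
    [0, 2.8, 5.8]
  ],
  "turn": [0, 0, 0, 0, 0, 0, 0, 0, 0, 0, 0, 0],
  "gripper": [1, 1, 1, 1, 1, 1, 1, 1, 1, 1, 1, 1]
}}

```text
t: 43.68
position: [0.5128, 0.0785, 0.1155]
tcp_rot: [3.142, -0.0, -0.038]
ft_force: [0.6, 0.1, 0.9]
opening: 0.0001
```

```bash
python3 - <<'E'
from h import *
s=r.state(); print('w now',-(s['position'][:2]-HW[:2])@YD[:2]*1000,s['position'],s['ft_force'])
im=save('side','s31.png')[:,:,::-1].copy()
for th,c in ((.2,(0,0,255)),(.3,(0,255,0)),(.4,(255,0,0))):
    for x in (-.1,.1):
        for h in (0,.02): cv2.circle(im,tuple(int(v) for v in proj('side',scr(th,x,.23,h)).round()),1,c,-1)
cv2.imwrite('pics/s31b.png',cv2.resize(im[130:250,220:350],None,fx=6,fy=5))
t=.0145
th=np.array([.3,.27,.24,.21,.18,.15,.12,.09,.06,.03,0]); rho=.212+.012*(1.67-th)/1.67
W=1000*(rho*np.cos(th)-.02*np.sin(th)-t); Z=1000*(.03+rho*np.sin(th)+.02*np.cos(th)); print(W.round(1),Z.round(1))
E
```

```text
w now 192.07674743813985 [0.51280546 0.07852426 0.11553936] [0.61298144 0.13107661 0.8765923 ]
[191.5 194.2 196.7 198.9 201.  202.9 204.6 206.2 207.5 208.6 209.5] [114.7 108.5 102.3  95.9  89.5  83.1  76.6  70.   63.4  56.7  50. ]
```

View pics/s31b.png

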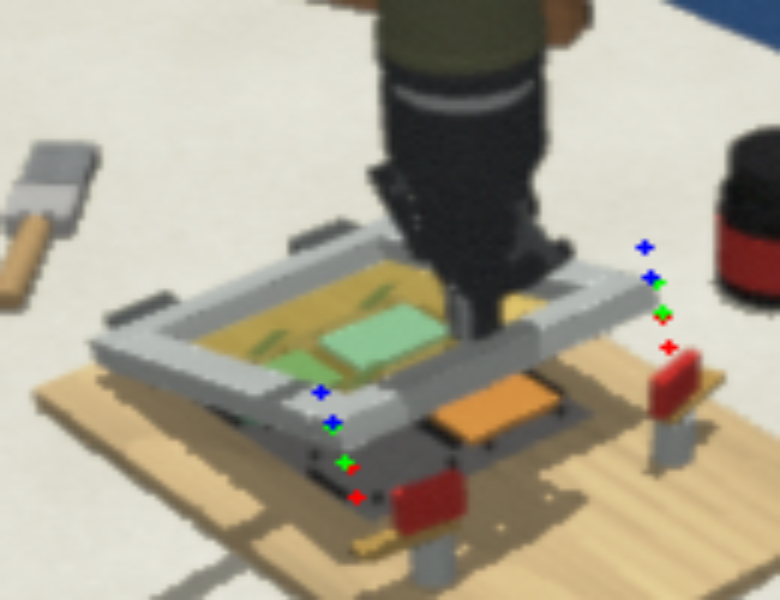

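{"fn": "play_rows", "kwargs": {
  "delta_pos": [
    [0, 2.2, 5],
    [0, 2.1, 5],
    [0, 1.9, 5],
    [0, 1.8, 5],
    [0, 1.7, 5],
    [0, 1.5, 5],
    [0, 1.4, 5],
    [0, 1.3, 5],
    [0, 1, 5],
    [0, 0.9, 4.5],
    [0, 0.8, 4],
    [0, 0.6, 3.5]
  ],
  "turn": [0, 0, 0, 0, 0, 0, 0, 0, 0, 0, 0, 0],
  "gripper": [1, 1, 1, 1, 1, 1, 1, 1, 1, 1, 1, 1]
}}

```text
t: 45.22
position: [0.5121, 0.0615, 0.0587]
tcp_rot: [3.142, 0.0, -0.038]
ft_force: [0.7, 0.3, 0.8]
opening: 0.0
```

{"fn": "play_rows", "kwargs": {
  "delta_pos": [
    [0, 0, 2.5],
    [0, 0, 2],
    [0, 0, 1.5],
    [0, 0, 1],
    [0, 0, 0]
  ],
  "turn": [0, 0, 0, 0, 0],
  "gripper": [1, 1, 1, 1, 1]
}}

```text
t: 45.85
position: [0.512, 0.0616, 0.0518]
tcp_rot: [-3.141, 0.0, -0.038]
ft_force: [-0.7, 0.6, -0.3]
opening: 0.0002
```

```bash
python3 - <<'E'
from h import *
s=r.state(); print('w now',-(s['position'][:2]-HW[:2])@YD[:2]*1000,s['position'],s['ft_force'])
im=save('side','s32.png')[:,:,::-1].copy()
for th,c in ((0,(0,0,255)),(.05,(0,255,0))):
    for x in (-.1,.1):
        for h in (0,.02): cv2.circle(im,tuple(int(v) for v in proj('side',scr(th,x,.23,h)).round()),1,c,-1)
cv2.imwrite('pics/s32b.png',cv2.resize(im[140:260,220:350],None,fx=6,fy=5))
E
```

```text
w now 208.9702630913711 [0.51203026 0.06164839 0.05183455] [-0.69570419  0.60178658 -0.30852792]
```

View pics/s32b.png

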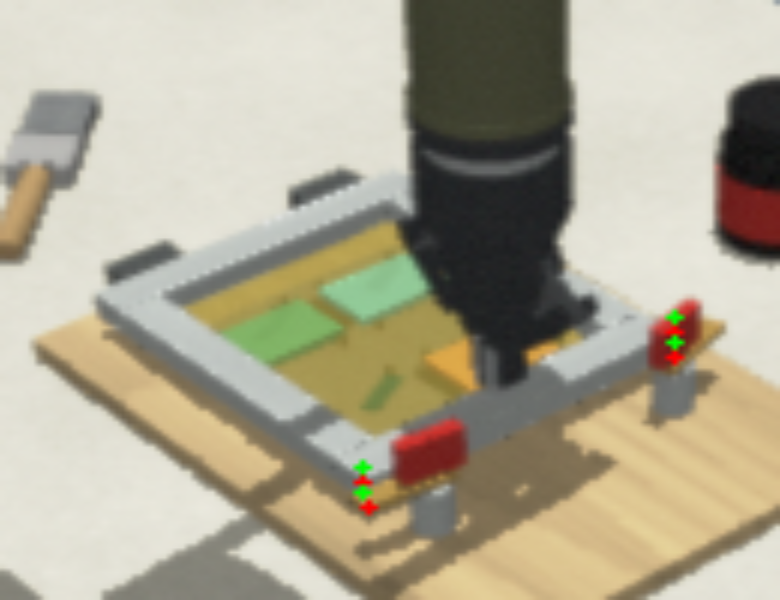

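{"fn": "play_rows", "kwargs": {
  "delta_pos": [
    [0, 0, 0.8],
    [0, 0, 0.7],
    [0, 0, 0.5],
    [0, 0, 0]
  ],
  "turn": [0, 0, 0, 0],
  "gripper": [1, 1, 1, 1]
}}

```text
t: 46.4
position: [0.5121, 0.0615, 0.05]
tcp_rot: [3.142, -0.0, -0.038]
ft_force: [-0.5, -1.0, 2.4]
opening: 0.0002
```

{"fn": "play_rows", "kwargs": {
  "delta_pos": [
    [0, 0, 0.6],
    [0, 0, 0.5],
    [0, 0, 0]
  ],
  "turn": [0, 0, 0],
  "gripper": [1, 1, 1]
}}

```text
t: 46.78
position: [0.5122, 0.0615, 0.0499]
tcp_rot: [3.142, -0.001, -0.038]
ft_force: [-2.6, -0.5, 10.9]
opening: -0.0001
```

The screen has reached its stop: z no longer changes while the force rises to 11 N. I'll lift off and look at the buttons.

{"fn": "play_rows", "kwargs": {
  "delta_pos": [
    [0, 0, -10],
    [0, 0, -30],
    [0, 0, -40],
    [10, 10, -40],
    [20, 15, -20],
    [20, 15, 0],
    [15, 4, 0],
    [0, 0, 0],
    [0, 0, 0],
    [0, 0, 0]
  ],
  "turn": [0, 0, 0, 0, 0, 0, 0, 0, 0, 0],
  "gripper": [1, 1, 1, 1, 0.5, 0.5, 0.5, 0.5, 0.5, 0.5]
}}

```text
t: 48.02
position: [0.5743, 0.0157, 0.1884]
tcp_rot: [-3.141, 0.002, -0.038]
ft_force: [0.8, 0.8, 1.0]
opening: 0.0425
```

```bash
python3 - <<'E'
from h import *
s=r.state(); print(s['position'],s['tcp_rot'])
info=r.camera_info('wrist'); w=save('wrist','w33.png'); pickle.dump((info,s),open('w33.pkl','wb'))
for n in ('button_near_grip','button_far_grip'):
    print(n,[(a.round(1),c,onz('wrist',a,.081,info)[:2].round(4)) for a,c in pin('wrist',n,2)])
h=hsv(w); m=(cv2.inRange(h,(0,150,60),(8,255,255))|cv2.inRange(h,(172,150,60),(180,255,255)))
n,l,st,ce=cv2.connectedComponentsWithStats(m)
for k in range(1,n):
    if st[k,4]>60: print(st[k],ce[k].round(1),rect('wrist',l==k,.089,info))
E
```

```text
[0.57432501 0.01570241 0.18836332] [-3.14137716e+00  1.59773133e-03 -3.75956925e-02]
button_near_grip [(array([327.7, 327.4]), 0.86, array([0.4281, 0.0194])), (array([254.1, 223.3]), 0.18, array([0.5515, 0.0809]))]
button_far_grip [(array([325.1, 180.2]), 0.81, array([0.5886, 0.0158])), (array([308.1, 236.3]), 0.66, array([0.5375, 0.033 ]))]
[194   0  62  33 786] [231.9  17.9] (array([0.72808942, 0.08844476]), (53.2, 21.3), -71.62712478637695)
[315 159  21  46 535] [325.5 181.5] (array([0.58933167, 0.01522176]), (38.5, 10.2), 13.602839469909668)
[320 302  13  40 352] [326.2 322.3] (array([0.44183771, 0.02028732]), (54.4, 10.7), -10.054618835449219)
```

View pics/w33.png

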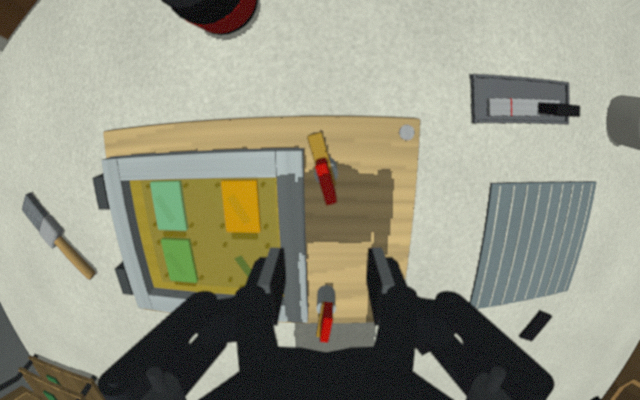

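Both buttons are visible. The far wing is at (.589,.0155), angled 13.6° in world, so about 0.27 rad open. I'll grip it.

```bash
python3 -c "
from h import *
rows(0.588,0.0155,0.11,0.237,4)"
```

```text
t 48.17 from [0.5748 0.0155 0.1887] yaw -0.038 j6 1.56; step 20.0 mm turn/row -0.069 j6 end 1.36
   [[3.3, -0.1, 19.7], [3.3, 0.1, 19.7], [3.3, 0.3, 19.7], [3.2, 0.5, 19.7]]
```

{"fn": "play_rows", "kwargs": {
  "delta_pos": [
    [3.3, 0, 20],
    [3.3, 0.1, 20],
    [3.3, 0.3, 20],
    [3.3, 0.4, 19],
    [0, 0, 0],
    [0, 0, 0]
  ],
  "turn": [-0.069, -0.069, -0.069, -0.068, 0, 0],
  "gripper": [0.5, 0.5, 0.5, 0.5, 0.5, 0.5]
}}

```text
t: 48.92
position: [0.5888, 0.0153, 0.1104]
tcp_rot: [3.141, -0.001, 0.236]
ft_force: [0.2, 0.5, 0.6]
opening: 0.0426
```

```bash
cat >> h.py <<'E'
def wings(w,info,mn=60,z=.089):
    h=hsv(w); m=(cv2.inRange(h,(0,150,60),(8,255,255))|cv2.inRange(h,(172,150,60),(180,255,255)))
    n,l,st,ce=cv2.connectedComponentsWithStats(m)
    for k in range(1,n):
        if st[k,4]>mn: print(st[k],ce[k].round(1),rect('wrist',l==k,z,info))
E
python3 - <<'E'
from h import *
plan(.588,.0155,.065,.237)
info=r.camera_info('wrist'); w=save('wrist','w34.png'); wings(w,info)
cv2.imwrite('pics/w34a.png',cv2.resize(w[130:350,200:460],None,fx=2.6,fy=2.6,interpolation=cv2.INTER_CUBIC)[:,:,::-1])
E
```

```text
t 48.92 pos [0.5888 0.0153 0.1104] rpy [ 3.141e+00 -1.000e-03  2.360e-01] j6 1.29 | delta from here (tool axes now) [-0.8 -0.4 45.4] turn -0.001
   if turned first: [-0.8 -0.4 45.4] j1 there 0.03
[ 317  202   17   67 1021] [325.3 235.3] (array([0.59179236, 0.01648327]), (43.2, 9.3), 13.971036911010742)
```

View pics/w34a.png

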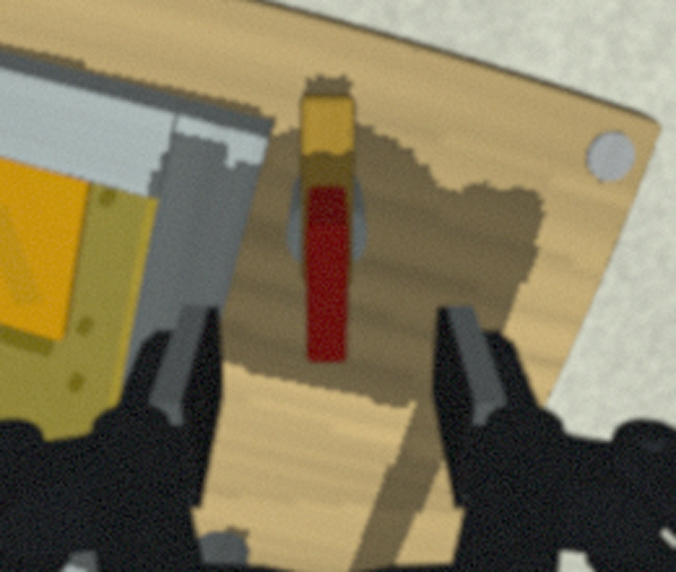

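{"fn": "play_rows", "kwargs": {
  "delta_pos": [
    [-0.5, -0.4, 15],
    [0, 0, 18],
    [0, 0, 12],
    [0, 0, 0],
    [0, 0, 0],
    [0, 0, 0],
    [0, 0, 0],
    [0, 0, 0],
    [0, 0, 0]
  ],
  "turn": [0, 0, 0, 0, 0, 0, 0, 0, 0],
  "gripper": [0.5, 0.5, 0.5, 0.5, 0.5, 1, 1, 1, 1],
  "newtons": 35
}}

```text
t: 50.1
position: [0.5885, 0.0154, 0.0655]
tcp_rot: [3.141, -0.001, 0.237]
ft_force: [-0.5, -0.7, 4.4]
opening: 0.0094
```

{"fn": "play_rows", "kwargs": {
  "delta_pos": [
    [0, 0, 0],
    [0, 0, 0],
    [0, 0, 0],
    [0, 0, 0],
    [0, 0, 0],
    [0, 0, 0],
    [0, 0, 0],
    [0, 0, 0],
    [0, 0, 0],
    [0, 0, 0],
    [0, 0, 0],
    [0, 0, 0]
  ],
  "turn": [-0.11, -0.13, -0.13, -0.13, -0.13, -0.13, -0.13, -0.13, -0.13, -0.1, -0.05, 0],
  "gripper": [1, 1, 1, 1, 1, 1, 1, 1, 1, 1, 1, 1]
}}

```text
t: 51.6
position: [0.5878, 0.016, 0.0654]
tcp_rot: [-3.141, -0.001, 1.537]
ft_force: [-1.4, 2.0, 6.2]
opening: 0.0092
```

```bash
python3 - <<'E'
from h import *
plan(.588,.0155,.065,1.535); print(r.state()['opening'],r.state()['ft_force'],r.state()['torque'])
w=save('wrist','w35.png')
cv2.imwrite('pics/w35a.png',cv2.resize(w[130:350,200:460],None,fx=2.6,fy=2.6,interpolation=cv2.INTER_CUBIC)[:,:,::-1])
E
```

```text
t 51.60 pos [0.5878 0.016  0.0654] rpy [-3.141e+00 -1.000e-03  1.537e+00] j6 -0.01 | delta from here (tool axes now) [-0.5  0.3  0.4] turn 0.002
   if turned first: [-0.5  0.3  0.4] j1 there 0.03
0.009213025796361348 [-1.43815633  1.98599787  6.16716935] [0.34132265 0.32918993 0.06687919]
```

View pics/w35a.png

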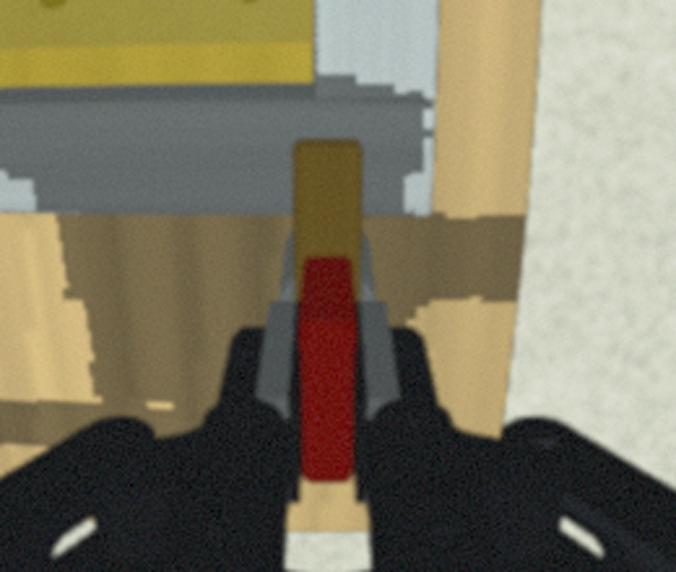

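The far button is square over the rail. I'll release it and go to the near one.

{"fn": "play_rows", "kwargs": {
  "delta_pos": [
    [0, 0, 0],
    [0, 0, 0],
    [0, 0, 0],
    [0, 0, -12],
    [0, 0, -30],
    [0, 0, -40],
    [0, 0, -15],
    [0, 0, 0]
  ],
  "turn": [0, 0, 0, 0, 0, 0, 0, 0],
  "gripper": [0.5, 0.5, 0.5, 0.5, 0.5, 0.5, 0.5, 0.5]
}}

```text
t: 52.65
position: [0.5889, 0.0154, 0.1633]
tcp_rot: [3.138, 0.0, 1.537]
ft_force: [0.5, 0.0, 0.0]
opening: 0.0426
```

```bash
python3 - <<'E'
from h import *
info=r.camera_info('wrist'); w=save('wrist','w36.png'); wings(w,info)
rows(.4314,.0214,.16,np.pi-.175,10)
E
```

```text
[ 471   51   40   71 1364] [485.9  86.9] (array([0.71750751, 0.11175584]), (56.1, 35.9), -87.48957586288452)
[318 180  12  53 617] [323.5 206.2] (array([0.58707074, 0.01884299]), (41.4, 8.5), 87.9372329711914)
[126 194  46  23 750] [148.4 205. ] (array([0.4390325 , 0.02493126]), (48.3, 19.1), -7.839576721191406)
t 52.70 from [0.5879 0.0155 0.1619] yaw 1.537 j6 -0.01; step 15.7 mm turn/row -0.143 j6 end -1.35
   [[0.1, -15.7, 0.2], [2.3, -15.5, 0.2], [4.5, -15.0, 0.2], [6.6, -14.2, 0.2], [8.5, -13.1, 0.2], [10.3, -11.8, 0.2], [11.9, -10.2, 0.2], [13.2, -8.4, 0.2], [14.3, -6.4, 0.2], [15.0, -4.3, 0.2]]
```

View pics/w36.png

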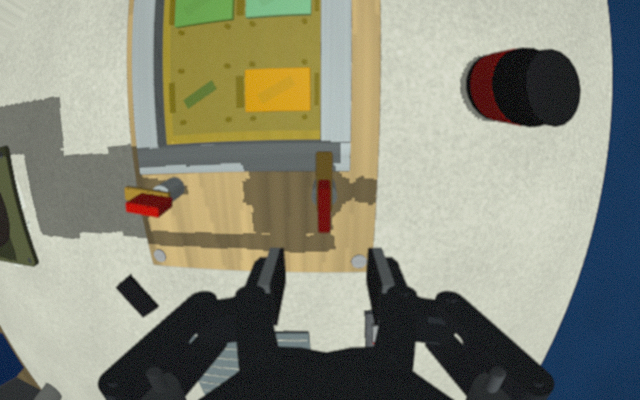

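{"fn": "play_rows", "kwargs": {
  "delta_pos": [
    [0, -15.5, 0],
    [2.5, -15.5, 0],
    [4.5, -15, 0],
    [6.5, -14, 0],
    [8.5, -13, 0],
    [10.5, -12, 0],
    [12, -10, 0],
    [13, -8.5, 0],
    [14, -6.5, 0],
    [15, -4.5, 0],
    [0, 0, 0],
    [0, 0, 0]
  ],
  "turn": [-0.143, -0.143, -0.143, -0.143, -0.143, -0.143, -0.143, -0.143, -0.143, -0.143, 0, 0],
  "gripper": [0.5, 0.5, 0.5, 0.5, 0.5, 0.5, 0.5, 0.5, 0.5, 0.5, 0.5, 0.5]
}}

```text
t: 54.2
position: [0.4324, 0.0213, 0.1612]
tcp_rot: [-3.142, -0.001, 2.964]
ft_force: [0.7, -0.1, 0.8]
opening: 0.0427
```

```bash
python3 - <<'E'
from h import *
info=r.camera_info('wrist'); w=save('wrist','w37.png'); wings(w,info)
plan(.4314,.0214,.065,np.pi-.175)
cv2.imwrite('pics/w37a.png',cv2.resize(w[100:350,200:480],None,fx=2.4,fy=2.4,interpolation=cv2.INTER_CUBIC)[:,:,::-1])
E
```

```text
[319 180  13  52 604] [325.  205.1] (array([0.42737485, 0.02158271]), (40.2, 8.9), -9.899345397949219)
[330 334  33  17 403] [345.8 341.6] (array([0.56605017, 0.01639709]), (30.5, 18.9), 87.9497299194336)
[421 372  31  24 349] [437.5 381.3] (array([0.66688452, 0.11583595]), (72.4, 18.3), 32.33713150024414)
t 54.25 pos [0.4328 0.0212 0.1614] rpy [-3.142 -0.     2.965] j6 -1.44 | delta from here (tool axes now) [ 1.4 -0.1 96.4] turn -0.002
   if turned first: [ 1.4 -0.1 96.4] j1 there 0.05
```

View pics/w37a.png

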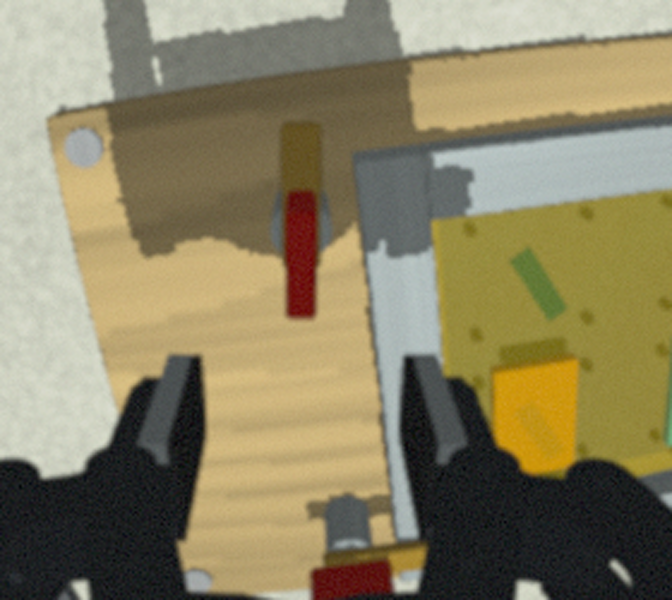

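{"fn": "play_rows", "kwargs": {
  "delta_pos": [
    [1.5, 0, 20],
    [0, 0, 30],
    [0, 0, 30],
    [0, 0, 16],
    [0, 0, 0],
    [0, 0, 0],
    [0, 0, 0],
    [0, 0, 0],
    [0, 0, 0],
    [0, 0, 0]
  ],
  "turn": [0, 0, 0, 0, 0, 0, 0, 0, 0, 0],
  "gripper": [0.5, 0.5, 0.5, 0.5, 0.5, 0.5, 1, 1, 1, 1],
  "newtons": 35
}}

```text
t: 55.5
position: [0.4313, 0.0211, 0.0666]
tcp_rot: [-3.141, 0.002, 2.967]
ft_force: [-0.3, -2.3, 5.9]
opening: 0.0093
```

{"fn": "play_rows", "kwargs": {
  "delta_pos": [
    [0, 0, 0],
    [0, 0, 0],
    [0, 0, 0],
    [0, 0, 0],
    [0, 0, 0],
    [0, 0, 0],
    [0, 0, 0],
    [0, 0, 0],
    [0, 0, 0],
    [0, 0, 0],
    [0, 0, 0],
    [0, 0, 0]
  ],
  "turn": [0.11, 0.14, 0.14, 0.14, 0.14, 0.14, 0.14, 0.14, 0.14, 0.12, 0.087, 0],
  "gripper": [1, 1, 1, 1, 1, 1, 1, 1, 1, 1, 1, 1]
}}

```text
t: 57.0
position: [0.4319, 0.0215, 0.0666]
tcp_rot: [3.139, 0.0, 1.53]
ft_force: [-0.0, -0.7, 5.3]
opening: 0.0092
```

```bash
python3 - <<'E'
from h import *
plan(.431,.0213,.065,1.533); print(r.state()['opening'],r.state()['ft_force'],r.state()['torque'])
w=save('wrist','w38.png')
cv2.imwrite('pics/w38a.png',cv2.resize(w[100:350,180:460],None,fx=2.4,fy=2.4,interpolation=cv2.INTER_CUBIC)[:,:,::-1])
E
```

```text
t 57.00 pos [0.4319 0.0215 0.0666] rpy [3.139 0.    1.53 ] j6 -0.01 | delta from here (tool axes now) [-0.2 -0.8  1.6] turn -0.003
   if turned first: [-0.2 -0.8  1.6] j1 there 0.05
0.009214488705352993 [-0.03517352 -0.6637366   5.28467684] [-0.20099171 -0.00973994 -0.04057306]
```

View pics/w38a.png

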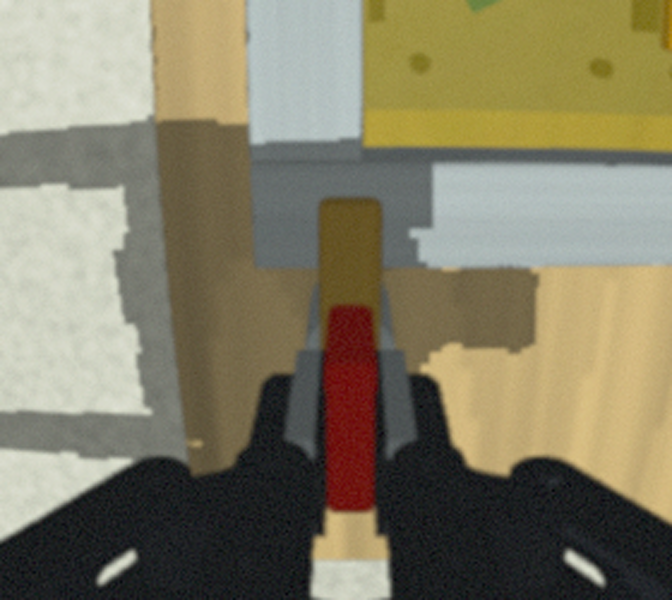

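The near button is square over the rail as well. I'll release it, rise, and look at the gauge.

{"fn": "play_rows", "kwargs": {
  "delta_pos": [
    [0, 0, 0],
    [0, 0, 0],
    [0, 0, 0],
    [0, 0, -12],
    [0, 0, -30],
    [0, 0, -40],
    [0, 0, -40],
    [0, 0, -40],
    [0, 0, 0]
  ],
  "turn": [0, 0, 0, 0, 0, 0, 0, 0, 0],
  "gripper": [0.5, 0.5, 0.5, 0.5, 0.5, 0.5, 0.5, 0.5, 0.5]
}}

```text
t: 58.18
position: [0.4331, 0.0214, 0.2317]
tcp_rot: [3.133, 0.0, 1.53]
ft_force: [0.6, -0.1, -0.1]
opening: 0.0425
```

```bash
python3 - <<'E'
from h import *
info=r.camera_info('wrist'); w=save('wrist','w39.png'); wings(w,info)
save('top','t39.png')
for n in ('gauge','gauge_tip','gauge_mid','gauge_tray_in'):
    print(n,[(a.round(1),c,onz('top',a,.004)[:2].round(4)) for a,c in pin('top',n,2)])
rows(.655,-.235,.23,1.53,10)
E
```

```text
[544  78  31  50 910] [555.9 100.5] (array([0.70157068, 0.11322387]), (58.4, 50.8), -88.77682554721832)
[318 164  10  40 351] [322.7 182.9] (array([0.43086832, 0.02371918]), (38.9, 8.6), 87.66671752929688)
[459 166  19  37 551] [467.6 183.1] (array([0.58067291, 0.01774334]), (38.9, 21.2), 88.75726318359375)
gauge [(array([409.7, 167.4]), 0.7, array([ 0.6478, -0.2555])), (array([263.8, 198.5]), 0.25, array([0.5546, 0.2024]))]
gauge_tip [(array([382.1, 167.6]), 0.56, array([ 0.6481, -0.1687]))]
gauge_mid [(array([400.9, 163.5]), 0.64, array([ 0.6604, -0.2281]))]
gauge_tray_in [(array([399.7, 163.9]), 0.84, array([ 0.6592, -0.2243]))]
t 58.48 from [0.4296 0.0216 0.2266] yaw 1.530 j6 -0.01; step 34.2 mm turn/row -0.000 j6 end -0.30
   [[-24.7, 23.6, -0.3], [-24.7, 23.6, -0.3], [-24.7, 23.6, -0.3], [-24.7, 23.6, -0.3], [-24.7, 23.6, -0.3], [-24.7, 23.6, -0.3], [-24.7, 23.6, -0.3], [-24.7, 23.6, -0.3], [-24.7, 23.6, -0.3], [-24.7, 23.6, -0.3]]
```

View pics/w39.png

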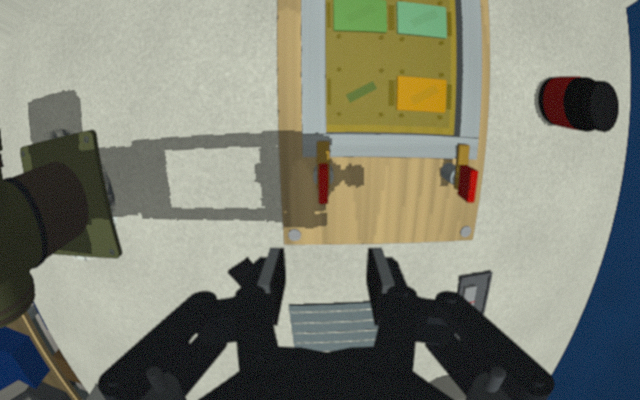

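{"fn": "play_rows", "kwargs": {
  "delta_pos": [
    [-20, 20, 0],
    [-25, 24, 0],
    [-25, 24, 0],
    [-25, 24, 0],
    [-25, 24, 0],
    [-25, 24, 0],
    [-25, 24, 5],
    [-25, 24, 10],
    [-25, 24, 10],
    [-25, 22, 10],
    [0, 0, 5],
    [0, 0, 0]
  ],
  "turn": [0, 0, 0, 0, 0, 0, 0, 0, 0, 0, 0, 0],
  "gripper": [0.5, 0.5, 0.5, 0.5, 0.5, 0.5, 0.5, 0.5, 0.5, 0.5, 0.5, 0.5]
}}

```text
t: 59.98
position: [0.6531, -0.2321, 0.1857]
tcp_rot: [-3.138, -0.002, 1.529]
ft_force: [-0.4, 0.9, 0.8]
opening: 0.0428
```

```bash
python3 - <<'E'
from h import *
s=r.state();print(s['position'],s['tcp_rot'])
info=r.camera_info('wrist'); w=save('wrist','w40.png'); pickle.dump((info,s),open('w40.pkl','wb'))
for n in ('gauge','gauge_tip','gauge_mid','gauge_tray_in'):
    print(n,[(a.round(1),c,onz('wrist',a,.004,info)[:2].round(4)) for a,c in pin('wrist',n,2)])
cv2.imwrite('pics/w40a.png',cv2.resize(w[100:350,180:460],None,fx=2.4,fy=2.4,interpolation=cv2.INTER_CUBIC)[:,:,::-1])
E
```

```text
[ 0.65309622 -0.23213675  0.18572718] [-3.13751691e+00 -1.93016809e-03  1.52949052e+00]
gauge [(array([328.4, 199.3]), 0.91, array([ 0.6537, -0.2582]))]
gauge_tip [(array([320.7, 119.5]), 0.76, array([ 0.6492, -0.1704]))]
gauge_mid [(array([327.3, 171.5]), 0.61, array([ 0.6538, -0.2266]))]
gauge_tray_in [(array([337.2, 170.1]), 0.88, array([ 0.6645, -0.2255])), (array([334.2, 316.6]), 0.16, array([ 0.6551, -0.4237]))]
```

View pics/w40.png

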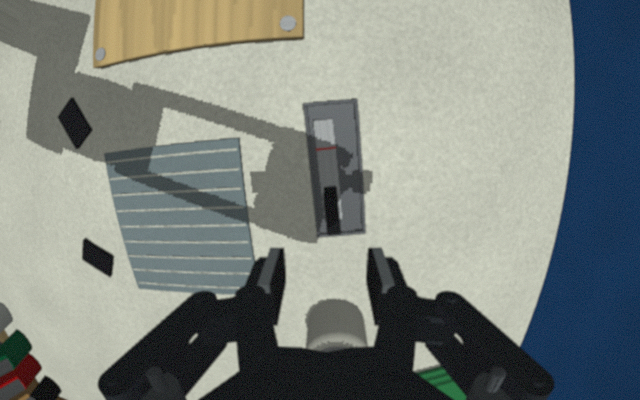

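{"fn": "play_rows", "kwargs": {
  "delta_pos": [
    [-12, 0, 15],
    [-13, 0, 25],
    [0, 0, 20],
    [0, 0, 0],
    [0, 0, 0],
    [0, 0, 0]
  ],
  "turn": [-0.045, -0.045, 0, 0, 0, 0],
  "gripper": [0.5, 0.5, 0.5, 0.5, 0.5, 0.5]
}}

```text
t: 60.98
position: [0.6549, -0.2579, 0.1294]
tcp_rot: [3.139, 0.001, 1.62]
ft_force: [0.4, -0.1, 0.7]
opening: 0.0427
```

```bash
python3 - <<'E'
from h import *
s=r.state();print(s['position'],s['tcp_rot'])
info=r.camera_info('wrist'); w=save('wrist','w41.png'); pickle.dump((info,s),open('w41.pkl','wb'))
for n in ('gauge','gauge_tip','gauge_mid','gauge_tray_in'):
    print(n,[(a.round(1),c,onz('wrist',a,.004,info)[:2].round(4)) for a,c in pin('wrist',n,2)])
cv2.imwrite('pics/w41a.png',cv2.resize(w[30:310,210:450],None,fx=2.1,fy=2.1,interpolation=cv2.INTER_CUBIC)[:,:,::-1])
E
```

```text
[ 0.65486815 -0.25791464  0.12943456] [3.13923205e+00 1.22327952e-03 1.62022497e+00]
gauge [(array([319.7, 333.5]), 0.64, array([ 0.656 , -0.4293])), (array([328.4, 191.8]), 0.57, array([ 0.6571, -0.2585]))]
gauge_tip [(array([326.3,  91.8]), 0.65, array([ 0.6508, -0.1694]))]
gauge_mid [(array([324.4, 157.1]), 0.58, array([ 0.652 , -0.2267]))]
gauge_tray_in [(array([337.8, 155. ]), 0.79, array([ 0.6637, -0.2242]))]
```

View pics/w41a.png

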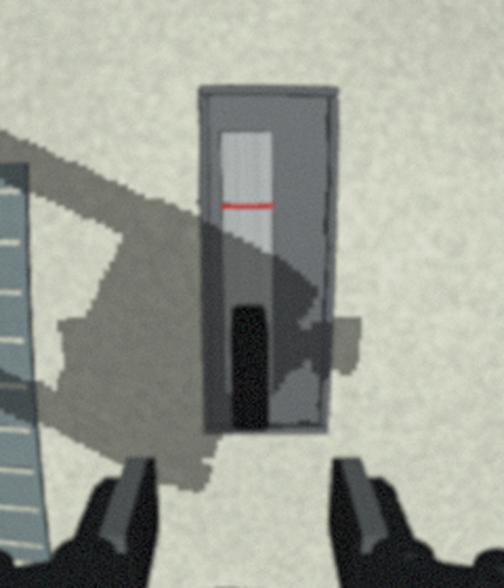

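```bash
python3 - <<'E'
from h import *
info,s=pickle.load(open('w41.pkl','rb'))
c=lambda u,v:(210+u/2.1,30+v/2.1)
f=lambda u,v,z:onz('wrist',c(u,v),z,info)[:2]
tl,tr=f(222,132,.012),f(272,132,.012); rl,rr=f(222,207,.012),f(273,207,.012)
tip=(tl+tr)/2; red=(rl+rr)/2; print('tip',tip,'red',red,np.linalg.norm(tl-tr),np.linalg.norm(tip-red))
bl,br=f(227,300,.012),f(273,290,.012); print('blade left edge dir',np.arctan2(*(tl-bl)[::-1]),'right',np.arctan2(*(tr-br)[::-1]))
# handle top: z .052
w=cv2.imread('pics/w41.png')[:,:,::-1].copy(); g=w.max(2); m=np.zeros_like(g); m[165:245,305:350]=(g[165:245,305:350]<28)
n,l,st,ce=cv2.connectedComponentsWithStats(m); k=1+np.argmax(st[1:,4]); print(st[k],ce[k]); print(rect('wrist',l==k,.052,info))
# tray inner corners/outer top rim z=.010 (outer) 
q=[f(199,88,.010),f(338,88,.010),f(327,432,.010),f(205,434,.010)]; q=np.array(q); print('tray outer',q.round(4).tolist(),q.mean(0),'dirL',np.arctan2(*(q[0]-q[3])[::-1]),'dirR',np.arctan2(*(q[1]-q[2])[::-1]))
E
```

```text
tip [ 0.65197202 -0.17037312] red [ 0.65365358 -0.20050332] 0.01967925837322956 0.03017708374699559
blade left edge dir 1.6434331868893317 right 1.6332350817043961
[321 176  16  58 579] [328.3626943  204.98963731]
(array([ 0.65658356, -0.25456047]), (45.9, 11.7), -87.3299036026001)
tray outer [[0.6322, -0.1533], [0.6872, -0.15], [0.6943, -0.2981], [0.6397, -0.3015]] [ 0.66335551 -0.22571682] dirL 1.621861474723898 dirR 1.6186751240600705
```

```bash
python3 - <<'E'
from h import *
plan(.6569,-.2598,.02,1.628)
E
```

```text
t 61.23 pos [ 0.6542 -0.2579  0.1284] rpy [3.141 0.    1.62 ] j6 -0.48 | delta from here (tool axes now) [ -2.    2.5 108.4] turn -0.008
   if turned first: [ -2.1   2.6 108.4] j1 there -0.38
```

{"fn": "play_rows", "kwargs": {
  "delta_pos": [
    [-2, 2.6, 15],
    [0, 0, 30],
    [0, 0, 35],
    [0, 0, 20],
    [0, 0, 8],
    [0, 0, 0],
    [0, 0, 0],
    [0, 0, 0],
    [0, 0, 0],
    [0, 0, 0],
    [0, 0, 0]
  ],
  "turn": [-0.008, 0, 0, 0, 0, 0, 0, 0, 0, 0, 0],
  "gripper": [0.5, 0.5, 0.5, 0.5, 0.5, 0.5, 0.5, 1, 1, 1, 1],
  "newtons": 50
}}

```text
t: 62.6
position: [0.6574, -0.2601, 0.0211]
tcp_rot: [3.14, 0.001, 1.628]
ft_force: [-0.4, 0.0, 6.4]
opening: 0.0131
```

```bash
python3 - <<'E'
from h import *
s=r.state();print(s['position'],s['tcp_rot'],s['opening'],s['ft_force'])
info=r.camera_info('wrist'); w=save('wrist','w42.png'); pickle.dump((info,s),open('w42.pkl','wb'))
cv2.imwrite('pics/w42a.png',cv2.resize(w[0:330,190:470],None,fx=1.8,fy=1.8,interpolation=cv2.INTER_CUBIC)[:,:,::-1])
E
```

```text
[ 0.65741686 -0.2600604   0.02107069] [3.13979327e+00 9.92626164e-04 1.62783295e+00] 0.013122292929539031 [-0.36577346  0.04895217  6.38811293]
```

View pics/w42a.png

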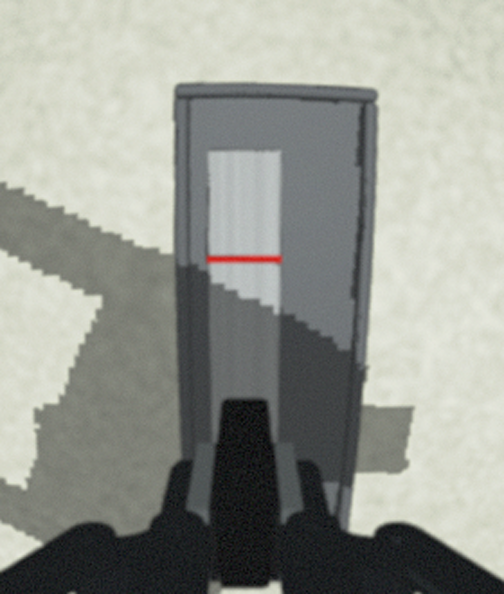

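```bash
python3 - <<'E'
from h import *
info,s=pickle.load(open('w42.pkl','rb'))
c=lambda u,v:(190+u/1.8,v/1.8)
f=lambda u,v,z:onz('wrist',c(u,v),z,info)
R=toolR(s)
for n,u,v in(('tip',244.5,151),('tipL',208,151),('tipR',281,151),('redL',207,260),('redR',281,259)):
    p=f(u,v,.012); print(n,p.round(4),'tool',(R.T@(p-s['position'])*1000).round(1))
E
```

```text
tip [ 0.6519 -0.1706  0.012 ] tool [89.6 -0.4  9. ]
tipL [ 0.6422 -0.1711  0.012 ] tool [ 89.7 -10.2   9. ]
tipR [ 0.6617 -0.17    0.012 ] tool [89.7  9.4  9. ]
redL [ 0.6433 -0.2011  0.012 ] tool [ 59.7 -10.8   9. ]
redR [ 0.6636 -0.1997  0.012 ] tool [59.9  9.6  9. ]
```

{"fn": "play_rows", "kwargs": {
  "delta_pos": [
    [0, 0, -8],
    [0, 0, -20],
    [0, 0, -35],
    [0, 0, -35],
    [0, 0, -10],
    [0, 0, 0]
  ],
  "turn": [0, 0, 0, 0, 0, 0],
  "gripper": [1, 1, 1, 1, 1, 1]
}}

```text
t: 63.4
position: [0.657, -0.2598, 0.1288]
tcp_rot: [3.14, 0.001, 1.628]
ft_force: [0.0, -0.2, -1.3]
opening: 0.0133
```

```bash
python3 - <<'E'
from h import *
print(r.state()['opening'])
rows(.5055,-.088,.10,1.533,8)
w=save('wrist','w43.png')
E
```

```text
0.013265848683468976
t 63.40 from [ 0.657  -0.2598  0.1288] yaw 1.628 j6 -0.49; step 28.9 mm turn/row 0.012 j6 end -0.13
   [[22.5, -17.7, 3.6], [22.3, -17.9, 3.6], [22.1, -18.2, 3.6], [21.9, -18.5, 3.6], [21.7, -18.7, 3.6], [21.4, -19.0, 3.6], [21.2, -19.2, 3.6], [21.0, -19.5, 3.6]]
```

View pics/w43.png

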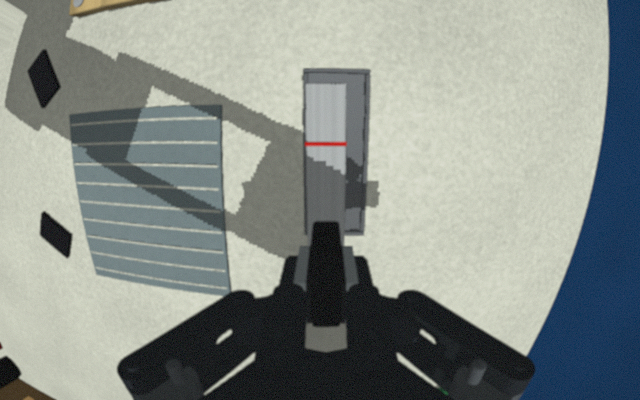

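The gauge is firmly held, with its origin at the TCP and the tip 90 mm ahead. I'll carry it to the press front.

{"fn": "play_rows", "kwargs": {
  "delta_pos": [
    [18, -15, 0],
    [22, -18, 0],
    [22, -18, 0],
    [22, -18, 4],
    [22, -19, 5],
    [22, -19, 6],
    [22, -19, 6],
    [22, -20, 6],
    [3, -3, 2],
    [0, 0, 0],
    [0, 0, 0],
    [0, 0, 0]
  ],
  "turn": [0.012, 0.012, 0.012, 0.012, 0.012, 0.012, 0.012, 0.011, 0, 0, 0, 0],
  "gripper": [1, 1, 1, 1, 1, 1, 1, 1, 1, 1, 1, 1]
}}

```text
t: 64.95
position: [0.5064, -0.0874, 0.0989]
tcp_rot: [3.141, 0.0, 1.532]
ft_force: [0.6, 0.7, -1.9]
opening: 0.0131
```

```bash
python3 - <<'E'
from h import *
s=r.state();print(s['position'],s['tcp_rot'],s['opening'])
info=r.camera_info('wrist'); w=save('wrist','w44.png'); pickle.dump((info,s),open('w44.pkl','wb'))
plan(.5055,-.088,.05,1.533)
print([(a.round(1),c,onz('wrist',a,.018,info)[:2].round(4)) for a,c in pin('wrist','gap',2)])
cv2.imwrite('pics/w44a.png',cv2.resize(w[0:330,150:510],None,fx=1.8,fy=1.8,interpolation=cv2.INTER_CUBIC)[:,:,::-1])
E
```

```text
[ 0.50641496 -0.0873635   0.09890289] [3.14064441e+00 3.44551348e-04 1.53218288e+00] 0.013086243778344135
t 65.00 pos [ 0.5062 -0.0872  0.0989] rpy [3.141 0.    1.532] j6 -0.21 | delta from here (tool axes now) [-0.8 -0.8 48.9] turn -0.001
   if turned first: [-0.8 -0.7 48.9] j1 there -0.17
[(array([326.5,  42.2]), 0.67, array([0.5115, 0.0365])), (array([466.8,  65.5]), 0.48, array([0.6173, 0.0222]))]
```

View pics/w44a.png

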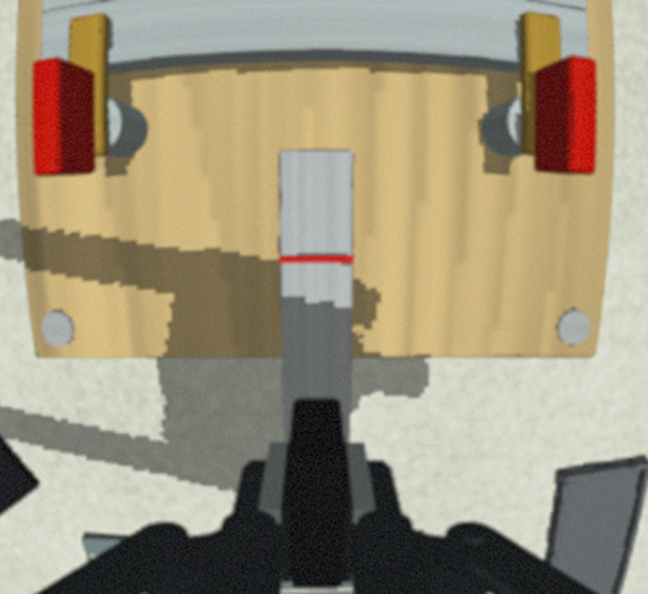

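```bash
python3 - <<'E'
from h import *
info,s=pickle.load(open('w44.pkl','rb'))
w=cv2.imread('pics/w44.png')
print([(v,w[v,325].tolist()) for v in range(20,44)])
for v in (27,28,29,30): print(v,'z.05',onz('wrist',(325.6,v),.05,info)[:2].round(4))
for v in (35,36,37,38): print(v,'z.03',onz('wrist',(325.6,v),.03,info)[:2].round(4))
c=lambda u,v:(150+u/1.8,v/1.8)
L,Rr=onz('wrist',c(57.5,328),.018,info),onz('wrist',c(574,327),.018,info); print('discs',L,Rr,(L+Rr)/2)
E
```

```text
[(20, [184, 187, 174]), (21, [186, 187, 175]), (22, [181, 181, 169]), (23, [180, 185, 171]), (24, [179, 180, 168]), (25, [178, 181, 168]), (26, [154, 154, 144]), (27, [114, 116, 109]), (28, [84, 88, 82]), (29, [77, 79, 74]), (30, [80, 77, 71]), (31, [79, 81, 74]), (32, [79, 80, 76]), (33, [76, 88, 89]), (34, [75, 96, 110]), (35, [74, 103, 117]), (36, [77, 105, 117]), (37, [84, 117, 132]), (38, [99, 143, 166]), (39, [120, 171, 193]), (40, [128, 180, 203]), (41, [119, 176, 200]), (42, [125, 179, 203]), (43, [121, 173, 201])]
27 z.05 [0.5109 0.0404]
28 z.05 [0.5109 0.0397]
29 z.05 [0.5109 0.0391]
30 z.05 [0.5109 0.0384]
35 z.03 [0.5109 0.0394]
36 z.03 [0.5109 0.0387]
37 z.03 [0.5109 0.038 ]
38 z.03 [0.5108 0.0373]
discs [ 0.39072434 -0.06108954  0.018     ] [ 0.62248178 -0.06989733  0.018     ] [ 0.50660306 -0.06549343  0.018     ]
```

{"fn": "play_rows", "kwargs": {
  "delta_pos": [
    [0, -0.7, 15],
    [0, 0, 22],
    [0, 0, 15],
    [0, 0, 7],
    [0, 0, 0],
    [0, 0, 0],
    [0, 0, 0]
  ],
  "turn": [-0.001, 0, 0, 0, 0, 0, 0],
  "gripper": [1, 1, 1, 1, 1, 1, 1]
}}

```text
t: 65.92
position: [0.5053, -0.0867, 0.0404]
tcp_rot: [3.14, 0.0, 1.534]
ft_force: [0.2, 0.0, -0.4]
opening: 0.0129
```

```bash
python3 - <<'E'
from h import *
s=r.state();print(s['position'],s['tcp_rot'],s['opening'],s['ft_force'])
info=r.camera_info('wrist'); w=save('wrist','w45.png'); pickle.dump((info,s),open('w45.pkl','wb'))
plan(.5056,-.0875,.0351,1.533)
plan(.5082,-.0195,.0351,1.533)
sd=save('side','s45.png'); cv2.imwrite('pics/s45a.png',cv2.resize(sd[190:300,260:400],None,fx=5,fy=5,interpolation=cv2.INTER_CUBIC)[:,:,::-1])
E
```

```text
[ 0.50527566 -0.08670698  0.04042409] [3.14026164e+00 2.96204122e-04 1.53383240e+00] 0.012941788475056936 [ 0.21473047  0.00642977 -0.40313156]
t 65.97 pos [ 0.5052 -0.0867  0.0404] rpy [3.14  0.    1.534] j6 -0.22 | delta from here (tool axes now) [-0.8  0.4  5.3] turn 0.001
   if turned first: [-0.8  0.4  5.3] j1 there -0.17
t 65.97 pos [ 0.5052 -0.0867  0.0404] rpy [3.14  0.    1.534] j6 -0.22 | delta from here (tool axes now) [67.2  0.5  5.3] turn 0.001
   if turned first: [67.2  0.5  5.3] j1 there -0.04
```

View pics/s45a.png

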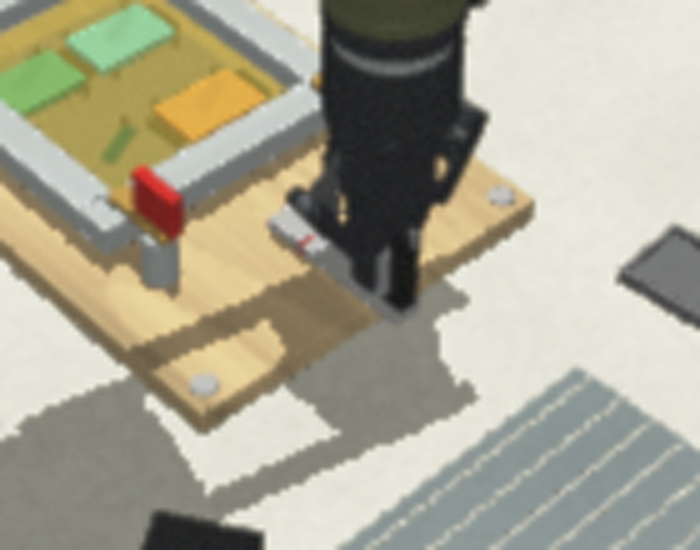

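{"fn": "play_rows", "kwargs": {
  "delta_pos": [
    [0, 0.3, 2],
    [0, 0, 1.5],
    [0, 0, 1],
    [0, 0, 0],
    [0, 0, 0]
  ],
  "turn": [0, 0, 0, 0, 0],
  "gripper": [1, 1, 1, 1, 1]
}}

```text
t: 66.65
position: [0.5051, -0.0866, 0.0353]
tcp_rot: [3.142, -0.0, 1.534]
ft_force: [-0.4, -0.4, -1.5]
opening: 0.0132
```

{"fn": "play_rows", "kwargs": {
  "delta_pos": [
    [0, 0, 0.6],
    [0, 0, 0],
    [0, 0, 0]
  ],
  "turn": [0, 0, 0],
  "gripper": [1, 1, 1]
}}

```text
t: 67.03
position: [0.5051, -0.0866, 0.035]
tcp_rot: [3.141, 0.0, 1.534]
ft_force: [-0.6, -0.0, 2.8]
opening: 0.0132
```

The blade now touches the bed lightly. I'll slide it in straight.

{"fn": "play_rows", "kwargs": {
  "delta_pos": [
    [3, 0.2, -0.2],
    [5, 0.1, 0],
    [5, 0.1, 0],
    [5, 0, 0],
    [5, 0, 0],
    [5, 0, 0],
    [5, 0, 0],
    [5, 0, 0],
    [5, 0, 0],
    [5, 0, 0],
    [4, 0, 0],
    [0, 0, 0]
  ],
  "turn": [0, 0, 0, 0, 0, 0, 0, 0, 0, 0, 0, 0],
  "gripper": [1, 1, 1, 1, 1, 1, 1, 1, 1, 1, 1, 1]
}}

```text
t: 68.53
position: [0.5075, -0.034, 0.035]
tcp_rot: [3.141, -0.001, 1.534]
ft_force: [0.0, -0.3, 4.4]
opening: 0.0137
```

```bash
python3 - <<'E'
from h import *
s=r.state();print(s['position'],s['tcp_rot'],s['opening'],s['ft_force'])
info=r.camera_info('wrist'); w=save('wrist','w46.png'); pickle.dump((info,s),open('w46.pkl','wb'))
plan(.5082,-.0195,.0351,1.533)
cv2.imwrite('pics/w46a.png',cv2.resize(w[0:330,150:510],None,fx=1.8,fy=1.8,interpolation=cv2.INTER_CUBIC)[:,:,::-1])
E
```

```text
[ 0.50748004 -0.03402645  0.03500832] [ 3.14135670e+00 -6.50798909e-04  1.53378838e+00] 0.01368797857794377 [ 0.03462774 -0.32972303  4.40966968]
t 68.58 pos [ 0.5075 -0.034   0.035 ] rpy [ 3.141e+00 -1.000e-03  1.534e+00] j6 -0.11 | delta from here (tool axes now) [14.5  0.2 -0.1] turn 0.001
   if turned first: [14.5  0.2 -0.1] j1 there -0.04
```

View pics/w46a.png

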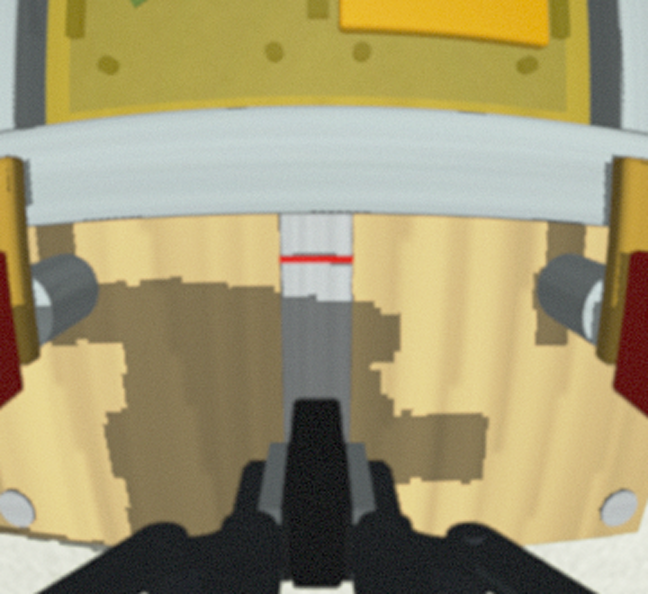

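```bash
python3 - <<'E'
from h import *
info,s=pickle.load(open('w46.pkl','rb'))
w=cv2.imread('pics/w46.png'); print([(v,w[v,290].tolist()) for v in range(114,124)]); print([(v,w[v,325].tolist()) for v in range(139,149)])
for v in (118,119): print(onz('wrist',(325.6,v),.05,info),onz('wrist',(325.6,v),.03,info))
print('red',onz('wrist',(325.6,143.9),.026,info))
E
```

```text
[(114, [196, 199, 184]), (115, [198, 199, 189]), (116, [191, 194, 181]), (117, [184, 186, 174]), (118, [154, 170, 173]), (119, [134, 178, 198]), (120, [140, 201, 222]), (121, [142, 204, 226]), (122, [141, 203, 225]), (123, [144, 207, 224])]
[(139, [200, 200, 193]), (140, [170, 168, 166]), (141, [121, 124, 160]), (142, [77, 82, 190]), (143, [38, 47, 219]), (144, [48, 54, 222]), (145, [107, 111, 218]), (146, [169, 170, 211]), (147, [201, 201, 206]), (148, [207, 207, 200])]
[0.50968719 0.04006594 0.05      ] [0.50964447 0.03891888 0.03      ]
[0.50967131 0.03964937 0.05      ] [0.50962613 0.03843756 0.03      ]
red [0.50914466 0.02579827 0.026     ]
```

{"fn": "play_rows", "kwargs": {
  "delta_pos": [
    [3, 0, 0],
    [4, 0, 0],
    [4, 0, 0],
    [2.5, 0, 0],
    [1, 0, 0],
    [0, 0, 0],
    [0, 0, 0],
    [0, 0, 0]
  ],
  "turn": [0, 0, 0, 0, 0, 0, 0, 0],
  "gripper": [1, 1, 1, 1, 1, 1, 1, 1]
}}

```text
t: 69.58
position: [0.508, -0.0201, 0.035]
tcp_rot: [3.141, 0.0, 1.534]
ft_force: [-0.7, -2.6, 5.9]
opening: 0.0129
```

```bash
python3 - <<'E'
from h import *
s=r.state();print(s['position'],s['tcp_rot'],s['opening'],s['ft_force'])
info=r.camera_info('wrist'); w=save('wrist','w47.png'); pickle.dump((info,s),open('w47.pkl','wb'))
plan(.5082,-.0195,.0351,1.533)
cv2.imwrite('pics/w47a.png',cv2.resize(w[80:260,220:420],None,fx=3.5,fy=3.2,interpolation=cv2.INTER_CUBIC)[:,:,::-1])
E
```

```text
[ 0.50799963 -0.02006379  0.03499338] [3.14138900e+00 6.32830351e-05 1.53383193e+00] 0.012940459814606826 [-0.6649459  -2.5912354   5.86143929]
t 69.62 pos [ 0.508  -0.0201  0.035 ] rpy [3.141 0.    1.534] j6 -0.09 | delta from here (tool axes now) [ 0.6  0.2 -0.1] turn 0.001
   if turned first: [ 0.6  0.2 -0.1] j1 there -0.04
```

View pics/w47a.png

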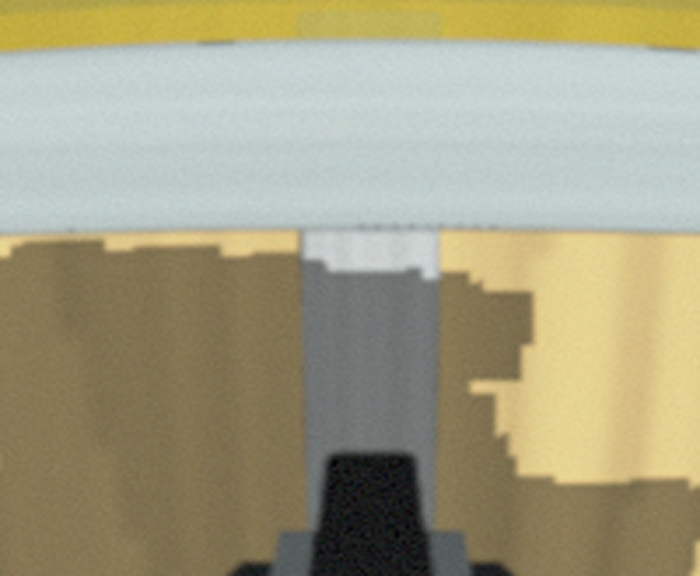

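The red line has reached the rail's outer edge to within 0.6 mm and is just hidden by parallax. The tip shows through the stencil. One last nudge, then a pause.

{"fn": "play_rows", "kwargs": {
  "delta_pos": [
    [0.6, 0.1, 0],
    [0, 0, 0],
    [0, 0, 0],
    [0, 0, 0],
    [0, 0, 0],
    [0, 0, 0],
    [0, 0, 0],
    [0, 0, 0],
    [0, 0, 0],
    [0, 0, 0],
    [0, 0, 0],
    [0, 0, 0]
  ],
  "turn": [0, 0, 0, 0, 0, 0, 0, 0, 0, 0, 0, 0],
  "gripper": [1, 1, 1, 1, 1, 1, 1, 1, 1, 1, 1, 1]
}}

```text
t: 71.12
position: [0.508, -0.0196, 0.035]
tcp_rot: [3.141, 0.0, 1.534]
ft_force: [0.3, -4.5, 5.2]
opening: 0.0133
```

```bash
python3 - <<'E'
from h import *
s=r.state();print(s['position'],s['tcp_rot'],s['opening'],s['ft_force'])
w=save('wrist','w48.png'); sd=save('side','s48.png')
cv2.imwrite('pics/s48a.png',cv2.resize(sd[170:290,240:380],None,fx=5,fy=5,interpolation=cv2.INTER_CUBIC)[:,:,::-1])
E
```

```text
[ 0.50804791 -0.01964143  0.03499679] [3.14147749e+00 3.24612794e-04 1.53391602e+00] 0.013255595085589359 [ 0.30693087 -4.5169169   5.23426543]
```

View pics/s48a.png

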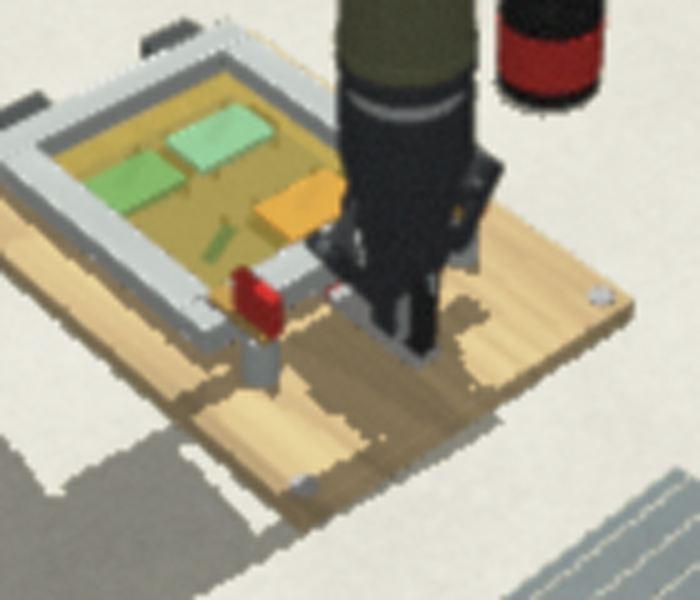

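The side view also shows the red line right at the rail edge. I'll draw the gauge out straight.

{"fn": "play_rows", "kwargs": {
  "delta_pos": [
    [-3, 0, 0],
    [-6, 0, 0],
    [-6, 0, 0],
    [-6, 0, 0],
    [-6, 0, 0],
    [-6, 0, 0],
    [-6, 0, 0],
    [-6, 0, 0],
    [-6, 0, 0],
    [-6, 0, 0],
    [-6, 0, 0],
    [-5, 0, 0]
  ],
  "turn": [0, 0, 0, 0, 0, 0, 0, 0, 0, 0, 0, 0],
  "gripper": [1, 1, 1, 1, 1, 1, 1, 1, 1, 1, 1, 1]
}}

```text
t: 72.72
position: [0.5052, -0.0853, 0.0349]
tcp_rot: [-3.141, -0.004, 1.532]
ft_force: [0.8, 4.7, 6.1]
opening: 0.0132
```

{"fn": "play_rows", "kwargs": {
  "delta_pos": [
    [0, 0, -10],
    [0, 0, -30],
    [0, 0, -40],
    [0, 0, -14],
    [0, 0, 0],
    [0, 0, 0]
  ],
  "turn": [0, 0, 0, 0, 0, 0],
  "gripper": [1, 1, 1, 1, 1, 1]
}}

```text
t: 73.47
position: [0.5043, -0.0871, 0.1276]
tcp_rot: [-3.139, -0.001, 1.534]
ft_force: [0.9, 0.9, -1.4]
opening: 0.0136
```

```bash
python3 - <<'E'
from h import *
s=r.state();print(s['position'],s['tcp_rot'],s['opening'],s['ft_force'])
info=r.camera_info('wrist'); w=save('wrist','w49.png')
c=np.array([.6634,-.2257]); d=np.array([np.cos(1.62),np.sin(1.62)]); g=c-d*.035; print('target origin',g)
rows(g[0],g[1],.125,1.62,10)
E
```

```text
[ 0.50427694 -0.0870782   0.12761569] [-3.13891084e+00 -6.95500195e-04  1.53377025e+00] 0.013570880465632705 [ 0.88868154  0.91298856 -1.41604859]
target origin [ 0.66512143 -0.26065764]
t 73.53 from [ 0.5042 -0.0871  0.1274] yaw 1.534 j6 -0.22; step 23.7 mm turn/row -0.009 j6 end -0.42
   [[-16.7, 16.7, 0.2], [-16.9, 16.6, 0.2], [-17.0, 16.4, 0.2], [-17.2, 16.3, 0.2], [-17.3, 16.1, 0.2], [-17.5, 16.0, 0.2], [-17.6, 15.8, 0.2], [-17.7, 15.7, 0.2], [-17.9, 15.5, 0.2], [-18.0, 15.4, 0.2]]
```

View pics/w49.png

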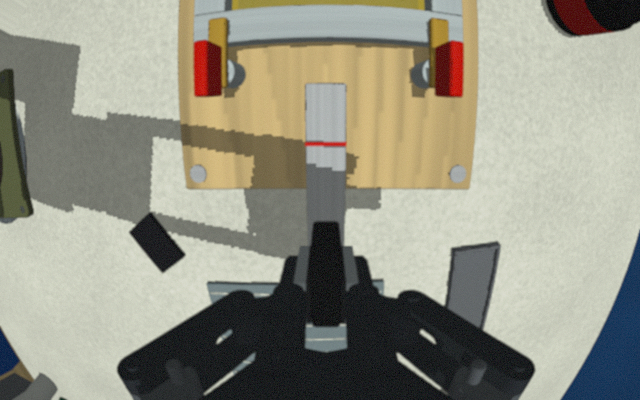

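{"fn": "play_rows", "kwargs": {
  "delta_pos": [
    [-14, 14, 0],
    [-17, 16.5, 0],
    [-17, 16.5, 0],
    [-17, 16.5, 0],
    [-17.5, 16.5, 0],
    [-17.5, 16, 0],
    [-17.5, 16, 0],
    [-17.5, 16, 0],
    [-18, 15.5, 0],
    [-18, 15.5, 2],
    [-4, 1.5, 0],
    [0, 0, 0]
  ],
  "turn": [-0.009, -0.009, -0.009, -0.009, -0.009, -0.009, -0.009, -0.008, -0.008, -0.008, 0, 0],
  "gripper": [1, 1, 1, 1, 1, 1, 1, 1, 1, 1, 1, 1]
}}

```text
t: 75.03
position: [0.6663, -0.2622, 0.1257]
tcp_rot: [-3.14, -0.001, 1.62]
ft_force: [-0.1, -0.3, -1.1]
opening: 0.0136
```

{"fn": "play_rows", "kwargs": {
  "delta_pos": [
    [0, 0, 20],
    [0, 0, 30],
    [0, 0, 20],
    [0, 0, 7],
    [0, 0, 0],
    [0, 0, 0],
    [0, 0, 0]
  ],
  "turn": [0, 0, 0, 0, 0, 0, 0],
  "gripper": [1, 1, 1, 1, 1, 1, 1]
}}

```text
t: 75.9
position: [0.6677, -0.2622, 0.0511]
tcp_rot: [3.14, 0.001, 1.621]
ft_force: [-0.4, 0.9, -0.9]
opening: 0.0135
```

```bash
python3 - <<'E'
from h import *
s=r.state();print(s['position'],s['tcp_rot'],s['opening'],s['ft_force'])
w=save('wrist','w50.png')
plan(.6651,-.2607,.022,1.62)
cv2.imwrite('pics/w50a.png',cv2.resize(w[0:330,190:470],None,fx=1.8,fy=1.8,interpolation=cv2.INTER_CUBIC)[:,:,::-1])
E
```

```text
[ 0.66768218 -0.26222472  0.05111228] [3.13972373e+00 9.88317505e-04 1.62075463e+00] 0.013466142571124667 [-0.4271349   0.88265488 -0.8597681 ]
t 75.95 pos [ 0.6675 -0.2622  0.051 ] rpy [3.140e+00 1.000e-03 1.621e+00] j6 -0.48 | delta from here (tool axes now) [ 1.6 -2.4 29. ] turn 0.001
   if turned first: [ 1.6 -2.4 29. ] j1 there -0.37
```

View pics/w50a.png

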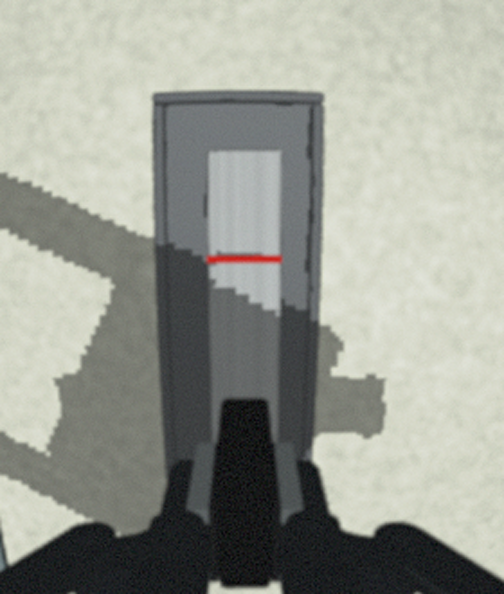

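{"fn": "play_rows", "kwargs": {
  "delta_pos": [
    [1.5, -2, 6],
    [0, 0, 9],
    [0, 0, 7],
    [0, 0, 4],
    [0, 0, 2],
    [0, 0, 0],
    [0, 0, 0]
  ],
  "turn": [0, 0, 0, 0, 0, 0, 0],
  "gripper": [1, 1, 1, 1, 1, 1, 1]
}}

```text
t: 76.82
position: [0.6651, -0.2606, 0.0222]
tcp_rot: [3.141, 0.0, 1.621]
ft_force: [1.8, 0.0, -1.2]
opening: 0.0134
```

{"fn": "play_rows", "kwargs": {
  "delta_pos": [
    [0, 0, 1],
    [0, 0, 0.5],
    [0, 0, 0]
  ],
  "turn": [0, 0, 0],
  "gripper": [1, 1, 1]
}}

```text
t: 77.2
position: [0.6651, -0.2606, 0.0211]
tcp_rot: [3.141, 0.0, 1.621]
ft_force: [-0.6, -0.6, 2.9]
opening: 0.0136
```

It rests on the tray floor. I'll release it and move clear.

{"fn": "play_rows", "kwargs": {
  "delta_pos": [
    [0, 0, 0],
    [0, 0, 0],
    [0, 0, 0],
    [0, 0, 0],
    [0, 0, -10],
    [0, 0, -30],
    [0, 0, -40],
    [0, 0, -40],
    [0, 0, -40],
    [0, 0, 0],
    [0, 0, 0]
  ],
  "turn": [0, 0, 0, 0, 0, 0, 0, 0, 0, 0, 0],
  "gripper": [0.5, 0.5, 0.5, 0.5, 0.5, 0.5, 0.5, 0.5, 0.5, 0.5, 0.5]
}}

```text
t: 78.58
position: [0.6645, -0.2603, 0.1808]
tcp_rot: [3.141, 0.0, 1.621]
ft_force: [-0.1, -0.3, -0.7]
opening: 0.0429
```

```bash
python3 - <<'E'
from h import *
s=r.state();print(s['t'],s['position'],s['opening'],s['ft_force'])
w=save('wrist','w51.png'); sd=save('side','s51.png'); tp=save('top','t51.png')
cv2.imwrite('pics/s51a.png',cv2.resize(sd[120:300,200:460],None,fx=3,fy=3,interpolation=cv2.INTER_CUBIC)[:,:,::-1])
cv2.imwrite('pics/t51a.png',cv2.resize(tp[130:310,200:500],None,fx=2.6,fy=2.6,interpolation=cv2.INTER_CUBIC)[:,:,::-1])
E
```

```text
78.575 [ 0.66453651 -0.26030324  0.18076828] 0.04286112749452483 [-0.11166189 -0.25835439 -0.6855331 ]
```

View pics/w51.png

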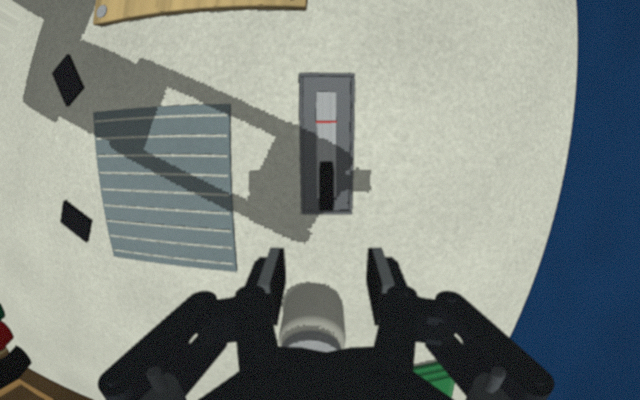

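View pics/s51a.png

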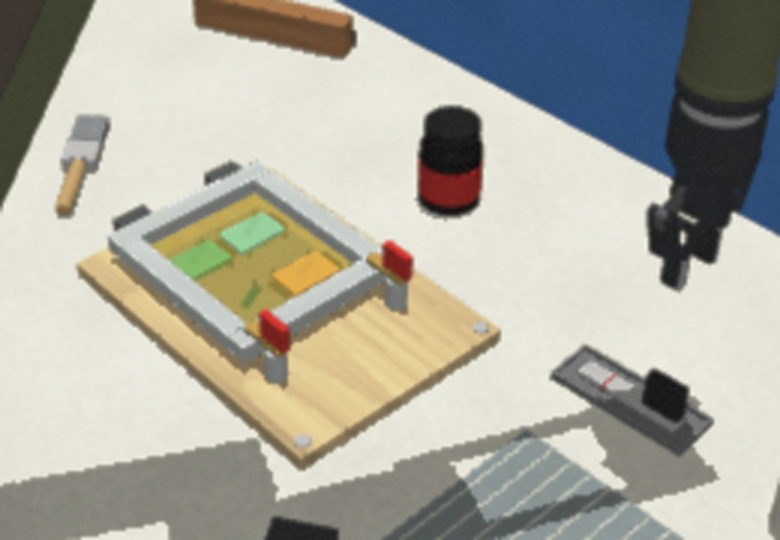

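View pics/t51a.png

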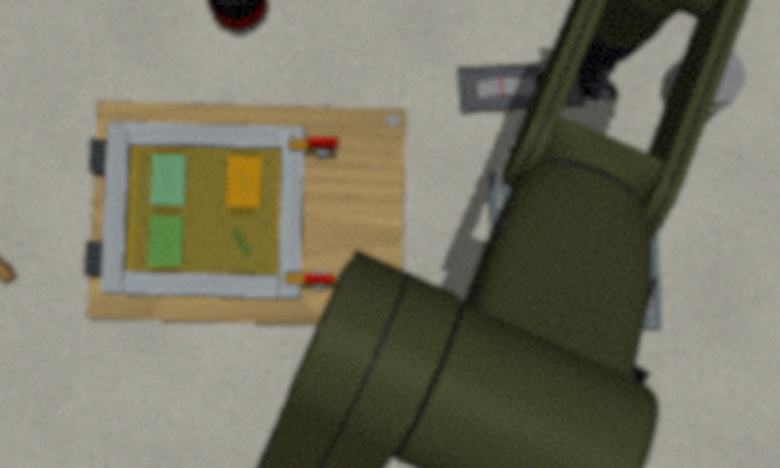

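All the checks agree: the tiles are in their nests under the lowered screen, both buttons are square over the rail, the gauge is flat in its tray, and the robot is clear. Handing in.

```bash
python3 - <<'E'
from h import *
print(r.close_job()); print(r.state()['t'])
E
```

```text
the job is handed in; nothing more can be done
None
the job is handed in; nothing more can be done
```

The job is handed in at about 79 s of the 192 s allowed. No check failed, and no verdict is reported.

- **Tiles:** Turquoise, green and amber were on the grey board; there was no blue one. Each lies flat in its own nest, and pictures after each release showed it seated between the stops. The amber tile was knocked to the board's corner mid-run, so I located it again before picking it up.
- **Screen:** It was pushed slowly along its arc. It reached the stop when the height no longer changed and the force rose to about 11 N.
- **Turnbuttons:** Both stand square over the rail, within about half a degree by the wrist camera.
- **Gauge:** The blade slid in along the bed to within about 1 mm of its red line. I paused for more than a second, drew it out straight, and laid it flat in its tray. At full depth the rail hid the red line from the wrist camera, so that depth comes from my measurement and the side view.
- **Bystanders:** The black jar and the brush look unmoved in the last pictures. I did not measure the white jar again, and the gripper did not touch it.

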